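# Set up the staining place

### The arm

A 6-joint arm with a two-finger parallel gripper is mounted at the origin on a cart in front of the work surface, level with it; the furniture and walls round the work are solid. World frame = base frame: x ahead of the robot, y to its left, z up, the work surface at z = 0. Lengths are in m, angles in degrees, forces in N, time in s.
With the tool pointing down it reaches from about 0.375 to 0.9 m from the base axis. Payload 3.1 kg.
Tool frame: the origin (TCP) lies midway between the tips of the shut fingers; the grasp point (between the pads) lies bot.hold_point_z behind it (bot.hold_point_z is the distance from the TCP to the grasp point, in m); z points along the fingers, y is the direction in which the jaws open and shut (so a half turn about z gives the same grasp; the last joint's range is limited). The gripper opens to 87 mm and grips with 3 to 60 N. Pads are 19 mm wide; open, the fingers measure 117 mm over their backs; the gripper's body (75 mm by 190 mm) begins 51 mm behind the grasp point.
Start: joints at [60.819, 30.224, 82.088, -0, 67.689, -10.227], TCP at [0.203, 0.591, 0.223] pointing down, gripper open.
Joint ranges: [-176.69, 176.69], [-43.24, 126.21], [12.49, 139.97], [-82, 262], [0, 151.66], [-163.58, 163.58]. Speed limits (degrees/s): [159.86, 159.86, 180, 180, 180, 180].

### API

Orientations are given as a 3x3 rotation matrix whose columns are the frame's x, y, z axes.
In Python, from rig import bot, vision, order gives the robot as it stands. The module is installed in compiled form; this text tells all that it offers.
- The arm moves only by the tool move_arm, never from a script. Its argument "moves" is a list of rows, each an object of numbers: "hand": the finger opening in mm, from 0 to 87; "x", "y", "z": the shift along the tool's x, y, z in units of 25 mm (1.0 is 25 mm); "wx", "wy", "wz": the turn, a rotation vector about the tool's x, y, z in degrees. In form: [{"hand": .., "x": .., "y": .., "z": .., "wx": .., "wy": .., "wz": ..}, ...]. A call has 1 to 20 rows; each row shifts and turns the commanded pose from where the row before left it, along the tool's axes as they then stand; what a row does not reach is not made up. A row lasts 1/10 s, in which the tool goes at most 50 mm and 8.59 degrees, less where a joint would pass 70% of its speed; a pose out of reach is approached as far as the arm can. A call is refused whole if a number of a shift passes 1 or a number of a turn 8.59, either way. A call with a gripper value outside its range is refused whole. The fingers move at their own pace and stop on an object; the grip force is fixed at half the most. Time passes only in rows, so rows that do not move let the fingers close. It gives the time, the measured TCP pose, the force and the opening at its end, in the units of the state.
- bot.read_state(): the state, without advancing time (a new reading comes with each control period).
- vision.capture(name): name is "side" or "top"; returns a dict with "image" (400x640x3 uint8, red, green, blue), "z_map" (400x640 float32, m along the optical axis (not along the pixel's ray), 0 where there is no reading), "fx", "fy", "cx", "cy" (pixels), "k1" (the pictures are not rectified: a ray, as slopes to the right and down, at radius r is drawn at 1 + k1 r^2 times it, then the intrinsics apply), "pose" (4x4, takes a point from camera to world coordinates). Camera axes: x right, y down, z forward; pixel columns grow to the right and rows downward; lengths in m; the calibration is good to about 2 mm. A picture is of the moment at which its call begins.
- order.hand_in(): hands the job in, once; it reports no verdict.
The state is a dict: "time_s": time; "joint_positions": joint angles; "qvel": joint speeds; "tau": joint torques, N m; "position": TCP position; "tcp_rot": TCP orientation; "force": force on the tool from outside, world axes, zero at the start; "moment": the same for the moment, N m; "opening": opening from 0.0 (shut) to 1.0 (fully open).
Only numpy, scipy, OpenCV 4.12 (cv2) and the standard library are available. Lean on these libraries where they do the work, as an engineer would, in place of code of your own. Each camera call takes 0.05 s, during which the arm holds its last target.

### The job

Set up for staining: slide the lifter's blade under the culture dish on the drying rack, lift it clear and lay it level in the middle of the staining bridge (the rails over the white basin), draw the lifter out and put it back lying lengthwise on its cork mat, pointing the same way as before. Also stand every tall stoppered mixing cylinder upright in the grey spill tray; they are top-heavy, so take them high, move them gently and let none fall over. Do not touch the dish with the gripper, do not tip it, and leave the timer, the sample pot and the dropper bottle where they are.

Things in the scene. Friction and masses are not known exactly. Their poses are not given: they have to be found in the camera images.
- lifter_grip (a point): Dish lifter, loose, 0.2 kg: flat steel blade 160x40x4 mm with an upright white grip near its rear. Point: on the grip's centre line, 105 mm above the blade's underside. Grip: slab 12 mm thick along the blade, 26 mm across it, top at 134 mm. z up, x along the blade to its free tip, 140 mm ahead; rear end 20 mm behind. A socket 26x34 mm, 12 mm high, surrounds the grip's foot.
- lifter_tip (a point): Middle of the free front edge of the lifter's blade, on its underside.
- lifter: The same lifter; origin under the grip at the underside of the blade, same axes.
- mat_centre (a point): Parking mat, fixed, cork 200x90 mm, 2 mm thick, a grey line along each long edge. Point: centre of its top. x along its length, away from the robot. When the lifter lies centred on the mat, its blade points along +x and its grip stands 60 mm before this point (x = -60 mm).
- rack_centre (a point): Drying rack, fixed, aluminium: two flat rails 110 mm long, 25 mm wide, tops 35 mm above the worktop, undersides 29 mm, clear gap 64 mm, open towards the robot, 24 mm upstands at their far ends. In the gap only two cross feet 5 mm high. Point: middle of the gap, level with the rails' tops; x along the rails away from the robot, y across, z up.
- bridge_centre (a point): Staining bridge, fixed: two steel rails 110 mm long, 25 mm wide, tops 35 mm above the worktop, clear gap 64 mm, no upstands, standing in a shallow white basin 140x150 mm with a rim 10 mm high. Point: middle of the gap, level with the rails' tops; x along the rails away from the robot, y across, z up.
- dish_centre (a point): Closed glass culture dish with pink medium, loose, 58 g, 100 mm across and 26 mm high (too wide for a gripper); this point is its centre, 13 mm above its underside. z up. It starts lying across the two rails of the drying rack, within 10 mm of the middle.
- dish: The same dish; origin at the centre of its underside.
- tray_floor (a point): Spill tray, fixed, grey plastic 130 x 280 mm, floor 5 mm above the worktop, a lip 4 mm thick rising to 10 mm all round. Point: centre of the floor's top. x across the tray (the 130 mm side), y along it (the 280 mm side), z up.
- cylinder_0_centre (a point): Stoppered mixing cylinder (may be absent), loose, 0.18 kg, 220 mm tall: round foot 50 mm across and 8 mm high, glass tube 26 mm across, solid heavy stopper 30 mm across over the top 28 mm. Top-heavy: centre of mass about 130 mm above the foot. It starts standing upright on the worktop. This point is on its axis, half-way up (110 mm above the underside); z along the axis to the stopper.
- cylinder_0: The same cylinder; origin at the centre of its underside.
- cylinder_1_centre (a point): Stoppered mixing cylinder (may be absent), loose, 0.18 kg, 220 mm tall: round foot 50 mm across and 8 mm high, glass tube 26 mm across, solid heavy stopper 30 mm across over the top 28 mm. Top-heavy: centre of mass about 130 mm above the foot. It starts standing upright on the worktop. This point is on its axis, half-way up (110 mm above the underside); z along the axis to the stopper.
- cylinder_1: The same cylinder; origin at the centre of its underside.
- cylinder_2_centre (a point): Stoppered mixing cylinder (may be absent), loose, 0.18 kg, 220 mm tall: round foot 50 mm across and 8 mm high, glass tube 26 mm across, solid heavy stopper 30 mm across over the top 28 mm. Top-heavy: centre of mass about 130 mm above the foot. It starts standing upright on the worktop. This point is on its axis, half-way up (110 mm above the underside); z along the axis to the stopper.
- cylinder_2: The same cylinder; origin at the centre of its underside.
- timer: Bystander: white bench timer with a red knob, 62 x 62 x 38 mm, loose; origin under its centre.
- pot: Bystander: white sample pot, 37 mm across, 42 mm high, loose; origin under its centre.
- dropper: Bystander: small amber dropper bottle with black teat, 34 mm across, 84 mm high, loose; origin under its centre.
There are look-alikes about, which are no part of the job. What is shaped like the cylinder_1 but pink or yellow is not meant.

How it is judged (in metres and radians):
On the way, in this order (a step that is already met when the one before it is completed fails the run):
1. the dish is lifted clear of the drying rack on the lifter's blade (contact force between dish and lifter above 0.15 N and height (world z) of dish_centre above 0.056 m), for 0.2 s.
2. the dish lies level on the staining bridge, free of the lifter (horizontal distance between dish_centre and bridge_centre below 0.02 m and z of dish_centre in the frame of bridge_centre between 0.009 and 0.017 m and angle between dish_centre's own z axis and vertical below 0.06 rad and contact force between dish and lifter below 0.05 N), for 0.2 s.
At the end, for the whole second after the job is handed in: Dish level on the bridge rails, within 20 mm of their middle, free of the lifter; lifter flat on its mat, within 35 mm of its centred position each way and 20 degrees of the mat's line; every cylinder present upright with its whole foot on the tray floor; all at rest (all of step 2 and y of lifter_grip in the frame of mat_centre between -0.035 and 0.035 m and x of lifter_grip in the frame of mat_centre between -0.095 and -0.025 m and angle between lifter_grip's own z axis and vertical below 0.08 rad and height (world z) of lifter_grip below 0.115 m and angle between the x axis of lifter_grip and the x axis of mat_centre, either way round below 0.35 rad and x of lifter_tip in the frame of mat_centre above 0.03 m and linear speed of each of lifter, cylinder_0, cylinder_1, cylinder_2 below 0.02 m/s and x of cylinder_0_centre in the frame of tray_floor between -0.06 and 0.06 m and y of cylinder_0_centre in the frame of tray_floor between -0.135 and 0.135 m and z of cylinder_0_centre in the frame of tray_floor between 0.103 and 0.117 m and angle between each of cylinder_0_centre, cylinder_1_centre, cylinder_2_centre's own z axis and vertical below 0.06 rad and x of cylinder_1_centre in the frame of tray_floor between -0.06 and 0.06 m and y of cylinder_1_centre in the frame of tray_floor between -0.135 and 0.135 m and z of cylinder_1_centre in the frame of tray_floor between 0.103 and 0.117 m and x of cylinder_2_centre in the frame of tray_floor between -0.06 and 0.06 m and y of cylinder_2_centre in the frame of tray_floor between -0.135 and 0.135 m and z of cylinder_2_centre in the frame of tray_floor between 0.103 and 0.117 m); the robot touches nothing.
It fails at once if a mixing cylinder falls over (angle between any of cylinder_0_centre, cylinder_1_centre, cylinder_2_centre's own z axis and vertical above 0.6 rad).
It fails at once if the dish is tipped (angle between dish_centre's own z axis and vertical above 0.35 rad).
It fails at once if the gripper touches the dish (contact force between dish and the fingers above 0.3 N).
It fails at once if a bystander (timer, pot, dropper bottle) is moved more than 30 mm (distance of any of timer, pot, dropper from where it was at the start of the episode above 0.03 m).
Of cylinder_0, cylinder_1, cylinder_2 only 2 to 3 are there at a start; the rules pass over those that are not, and their reading is None.
At some moment in a run one of lifter may be knocked a few centimetres aside while the robot is not near it.
It also fails if it takes over 210 s, if anything falls off the work surface, if the arm or the gripper's body presses on something with over 40 N, if the wrist force passes 120 N, or if a joint passes its speed limit or range.

## Working session

There is one attempt and no reset: what is moved stays moved. The work goes in short steps, Python scripts to look and compute and a tool call to move; the robot and the scene stay as the last step left them, time stands still between calls to the robot, and variables do not carry over. Pictures are saved under pics/ and viewed, and the job is handed in when it is done.

Besides the shell and the picture viewer there is one more tool, called after ">>>" in YAML: its name, and indented under it one key for each argument. move_arm: Moves the arm, as the interface text tells. Its arguments: {"type":"object","properties":{"moves":{"type":"array"}},"required":["moves"]}

```bash
mkdir -p pics; ls; python3 - <<'E'
from rig import bot, vision
import cv2, numpy as np
s=bot.read_state(); print(s, bot.hold_point_z)
for n in("side","top"):
    c=vision.capture(n)
    cv2.imwrite(f"pics/{n}0.png",c["image"][:,:,::-1]); print(n,c["fx"],c["fy"],c["cx"],c["cy"],c["k1"],c["pose"].round(4).tolist(), (c["z_map"]>0).mean())
E
```

```text
pics
{'time_s': 0.0, 'joint_positions': array([ 6.08197156e+01,  3.02796953e+01,  8.21552775e+01,  6.07049589e-04,
        6.76884049e+01, -1.02265447e+01]), 'qvel': array([ 0.02030264, -0.07340969, -0.020171  , -0.03841288,  0.09633679,
        0.09540626]), 'tau': array([ 5.34405099e-04, -4.40044177e+01, -1.76595461e+01,  6.35159388e-02,
        5.81065798e-02, -1.42730578e-04]), 'position': array([0.20260841, 0.59048894, 0.22156996]), 'tcp_rot': array([[-9.45779612e-01,  3.24807336e-01, -1.05844166e-03],
       [ 3.24808824e-01,  9.45777834e-01, -1.87528574e-03],
       [ 3.91944089e-04, -2.11739821e-03, -9.99997681e-01]]), 'force': array([0.02667009, 0.09083798, 0.20716584]), 'moment': array([-0.02041477,  0.003926  , -0.05034048]), 'opening': 1.0003647174198547} 0.0187
side 395.92092627045656 395.92092627045656 331.3727677830464 195.37735194367363 -0.03725001557678088 [[0.9765, -0.1958, 0.0897, 0.4215], [-0.2154, -0.8811, 0.421, -0.4762], [-0.0034, -0.4304, -0.9026, 1.1352], [0.0, 0.0, 0.0, 1.0]] 0.99603515625
top 441.7315553158466 441.7315553158466 324.6024896930414 199.3260932559698 0.04301489971005875 [[-0.0092, -0.9777, 0.2097, 0.2297], [-1.0, 0.0092, -0.0009, 0.0196], [-0.001, -0.2097, -0.9778, 1.5428], [0.0, 0.0, 0.0, 1.0]] 0.99606640625
```

View pics/side0.png

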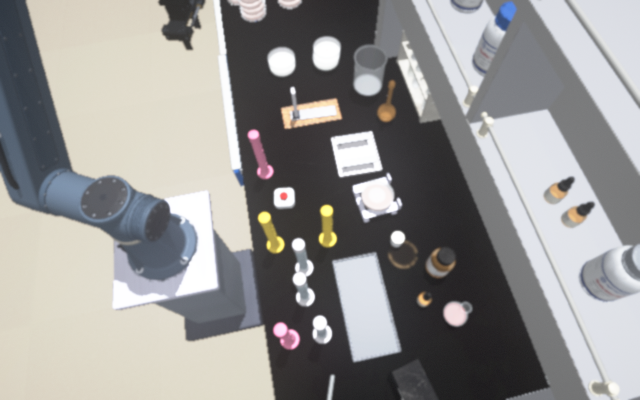

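View pics/top0.png

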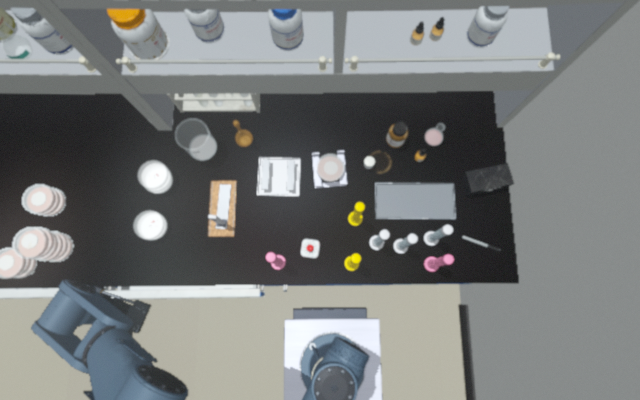

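```bash
cat > h.py <<'E'
from rig import bot, vision
import cv2, numpy as np
def cap(n):
    c=vision.capture(n); 
    c["K"]=np.array([[c["fx"],0,c["cx"]],[0,c["fy"],c["cy"]],[0,0,1.]]); c["D"]=np.array([c["k1"],0,0,0.])
    return c
def cloud(c):
    v,u=np.mgrid[0:400,0:640]
    r=cv2.undistortPoints(np.stack([u,v],-1).reshape(-1,1,2).astype(np.float64),c["K"],c["D"]).reshape(400,640,2)
    P=np.concatenate([r,np.ones((400,640,1))],-1)*c["z_map"][...,None]
    return P@c["pose"][:3,:3].T+c["pose"][:3,3]
def ray(c,uv,z):
    uv=np.asarray(uv,float).reshape(-1,1,2)
    r=cv2.undistortPoints(uv,c["K"],c["D"]).reshape(-1,2)
    d=np.c_[r,np.ones(len(r))]@c["pose"][:3,:3].T; o=c["pose"][:3,3]
    return o+d*((z-o[2])/d[:,2])[:,None]
def proj(c,P):
    T=np.linalg.inv(c["pose"])
    return cv2.projectPoints(np.asarray(P,float).reshape(-1,1,3),cv2.Rodrigues(T[:3,:3])[0],T[:3,3],c["K"],c["D"])[0].reshape(-1,2)
def crop(c,u0,v0,u1,v1,s,name):
    im=cv2.resize(c["image"][v0:v1,u0:u1,::-1],None,fx=s,fy=s,interpolation=cv2.INTER_CUBIC)
    cv2.imwrite("pics/"+name,im)
E
python3 - <<'E'
from h import *
for n in("side","top"):
    c=cap(n); W=cloud(c); np.save(n+"W.npy",W); np.save(n+"I.npy",c["image"])
    # table check
    m=(W[...,0]>.3)&(W[...,0]<.8)&(abs(W[...,1])<.5)&(W[...,2]<.02)
    print(n,np.median(W[m][:,2]))
    pts=dict(side=[(377,195),(311,113),(356,155),(366,305),(300,243),(299,280),(320,323),(327,212),(267,217),(284,197)],top=[(331,167),(225,195),(279,177),(415,200),(383,234),(410,238),(445,230),(358,208),(354,259),(310,247)])[n]
    for u,v in pts: print((u,v),W[v,u].round(3))
    if n=="top": crop(c,200,110,480,290,2.8,"top_z.png")
    else: crop(c,230,70,430,370,2,"side_z.png")
E
```

```text
side 0.00014831403746606853
(377, 195) [ 0.663 -0.003  0.059]
(311, 113) [0.533 0.377 0.009]
(356, 155) [0.646 0.179 0.004]
(366, 305) [ 0.555 -0.302  0.003]
(300, 243) [ 0.411 -0.157  0.219]
(299, 280) [ 0.392 -0.246  0.219]
(320, 323) [ 0.42  -0.352  0.223]
(327, 212) [ 0.492 -0.092  0.219]
(267, 217) [ 0.342 -0.072  0.217]
(284, 197) [0.387 0.063 0.035]
top -0.0006883992567263686
(331, 167) [ 0.663 -0.005  0.06 ]
(225, 195) [0.579 0.373 0.005]
(279, 177) [0.643 0.182 0.004]
(415, 200) [ 0.555 -0.304  0.001]
(383, 234) [ 0.405 -0.156  0.22 ]
(410, 238) [ 0.393 -0.238  0.214]
(445, 230) [ 0.416 -0.343  0.219]
(358, 208) [ 0.485 -0.083  0.22 ]
(354, 259) [ 0.331 -0.067  0.219]
(310, 247) [0.388 0.07  0.032]
```

View pics/top_z.png

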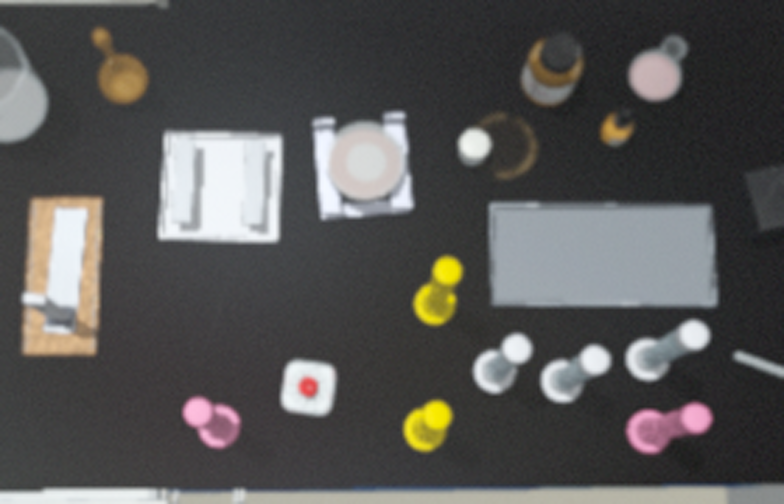

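View pics/side_z.png

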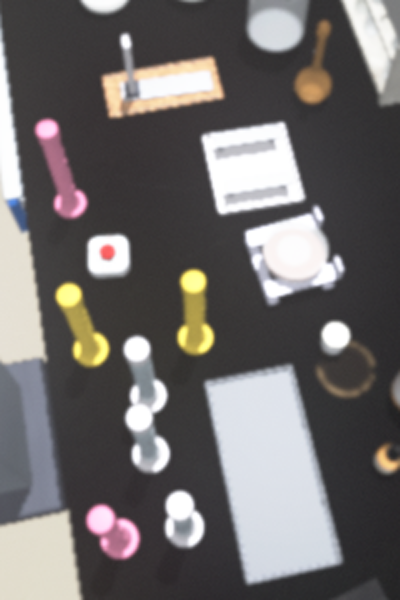

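```bash
cat > m.py <<'E'
from h import *
def rect(p):
    r=cv2.minAreaRect((p[:,:2]*1000).astype(np.float32)); return [np.round(x,1) for x in (r[0],r[1],r[2])]
def meas(lst=("side","top")):
  for n in lst:
    c=cap(n); W=cloud(c); I=c["image"].astype(int); hsv=cv2.cvtColor(c["image"],cv2.COLOR_RGB2HSV).astype(int)
    X,Y,Z=W[...,0],W[...,1],W[...,2]
    print("==",n)
    ws=(X>.25)&(X<.8)&(abs(Y)<.55)
    def comps(m,mn):
        k,l,st,_=cv2.connectedComponentsWithStats(m.astype(np.uint8),connectivity=8)
        return [l==i for i in range(1,k) if st[i,4]>=mn]
    for m in comps(ws&(Z>.195)&(Z<.235),15):
        uv=np.argwhere(m)[:,::-1]; (cc,r)=cv2.minEnclosingCircle(uv.astype(np.float32)); mm=uv.mean(0)
        print("top",ray(c,mm,.22)[0].round(4),"encl",ray(c,cc,.22)[0][:2].round(4),"hue/sat",hsv[m].mean(0).round(),m.sum())
    # tray
    reg=(X>.42)&(X<.68)&(Y>-.47)&(Y<-.13)
    m=reg&(Z<.02)&(hsv[...,2]>90)&(hsv[...,1]<60)
    if n=="side" or 1:
        mm=max(comps(m,100),key=lambda a:a.sum()); 
        uv=np.argwhere(mm)[:,::-1]; print("tray",rect(ray(c,uv,.007)),mm.sum())
    # rack, bridge
    for nm,ylo,yhi in(("rack",-.09,.09),("bridge",.1,.27)):
        m=(X>.55)&(X<.78)&(Y>ylo)&(Y<yhi)&(Z>.03)&(Z<.040)
        print(nm,"z35 pts",m.sum(),rect(W[m]),np.median(Z[m]).round(4))
    m=(X>.55)&(X<.78)&(Y>.08)&(Y<.28)&(hsv[...,2]>100); print("basin",rect(W[m]))
    m=(X>.55)&(X<.78)&(Y>-.09)&(Y<.09)&(Z>.055)&(Z<.065)
    for q in comps(m,50):
        uv=np.argwhere(q)[:,::-1].astype(np.float32); (cc,r)=cv2.minEnclosingCircle(uv); e=cv2.fitEllipse(cv2.convexHull(uv.astype(np.int32)))
        print("dish",ray(c,e[0],.061)[0].round(4),ray(c,cc,.061)[0].round(4),"pts",W[q][:,:2].mean(0).round(4),Z[q].mean().round(4),q.sum())
    # mat & lifter
    reg=(X>.4)&(X<.75)&(Y>.28)&(Y<.5)
    m=reg&(hsv[...,2]>70)&(Z<.03)
    if comps(m,80): print("mat",rect(ray(c,np.argwhere(max(comps(m,80),key=lambda a:a.sum()))[:,::-1],.002)))
    m=reg&(Z<.02)&(hsv[...,1]<50)&(hsv[...,2]>150); 
    q=comps(m,20)
    if q: 
        q=max(q,key=lambda a:a.sum()); print("blade",rect(ray(c,np.argwhere(q)[:,::-1],.006)),q.sum())
    m=reg&(Z>.05)&(Z<.16); print("grip",m.sum(),W[m].mean(0).round(4),W[m].min(0).round(4),W[m].max(0).round(4))
    m=reg&(Z>.12)&(Z<.145)
    if m.sum(): print("griptop",rect(W[m]),W[m].mean(0).round(4),ray(c,np.argwhere(m)[:,::-1].mean(0),.134)[0].round(4))
if __name__=="__main__":
    meas()
    for n in("side","top"):
        W=cloud(cap(n)).reshape(-1,3)
        m=(W[:,2]>.25)&(W[:,0]>.2)&(W[:,0]<1)&(abs(W[:,1])<.6)
        if m.any(): print(n,"high pts minx",[ (y,W[m&(abs(W[:,1]-y)<.05)][:,0].min().round(3) if (m&(abs(W[:,1]-y)<.05)).any() else None) for y in np.arange(-.5,.6,.1).round(1)])
        m=(W[:,2]>.05)&(W[:,2]<.5)&(W[:,0]>.7)&(W[:,0]<1.1)&(abs(W[:,1])<.6)
        print("mid minx",[ (y,W[m&(abs(W[:,1]-y)<.05)][:,0].min().round(3) if (m&(abs(W[:,1]-y)<.05)).any() else None) for y in np.arange(-.5,.6,.1).round(1)])
E
python3 m.py
```

```text
== side
top [0.3415 0.1738 0.22  ] encl [0.3419 0.1732] hue/sat [164.  70. 218.] 127
top [ 0.4901 -0.0921  0.22  ] encl [ 0.4904 -0.0925] hue/sat [ 28. 123. 233.] 132
top [ 0.3354 -0.0769  0.22  ] encl [ 0.3353 -0.077 ] hue/sat [ 28. 124. 233.] 134
top [ 0.406  -0.1635  0.22  ] encl [ 0.4063 -0.1632] hue/sat [ 64.   3. 236.] 141
top [ 0.3927 -0.2463  0.22  ] encl [ 0.393  -0.2464] hue/sat [ 59.   3. 237.] 153
top [ 0.4192 -0.3507  0.22  ] encl [ 0.4189 -0.3508] hue/sat [ 52.   2. 248.] 160
top [ 0.3312 -0.3469  0.22  ] encl [ 0.3304 -0.3467] hue/sat [160.  53. 245.] 169
tray [array([ 552.5, -298. ]), array([286.8, 137.2]), np.float64(89.0)] 5076
rack z35 pts 309 [array([663.4,   2.5]), array([114.8, 116.3]), np.float64(4.6)] 0.0347
bridge z35 pts 452 [array([645.9, 183.8]), array([116.7, 110.8]), np.float64(88.6)] 0.0342
basin [array([673. , 181.1]), array([204. , 203.5]), np.float64(87.9)]
dish [ 0.6635 -0.0029  0.061 ] [ 0.6628 -0.0038  0.061 ] pts [ 0.6636 -0.0021] 0.0604 766
mat [array([533.4, 414.7]), array([170. , 213.8]), np.float64(88.8)]
blade [array([539.5, 380.3]), array([
[... 2607 characters left out ...]
)), (np.float64(-0.1), np.float64(0.827)), (np.float64(-0.0), np.float64(0.23)), (np.float64(0.1), np.float64(0.828)), (np.float64(0.2), np.float64(0.827)), (np.float64(0.3), np.float64(0.827)), (np.float64(0.4), np.float64(0.827)), (np.float64(0.5), np.float64(0.2))]
mid minx [(np.float64(-0.5), np.float64(0.827)), (np.float64(-0.4), np.float64(0.766)), (np.float64(-0.3), np.float64(0.701)), (np.float64(-0.2), np.float64(0.749)), (np.float64(-0.1), np.float64(0.827)), (np.float64(-0.0), np.float64(0.7)), (np.float64(0.1), np.float64(0.711)), (np.float64(0.2), np.float64(0.828)), (np.float64(0.3), np.float64(0.762)), (np.float64(0.4), np.float64(0.705)), (np.float64(0.5), np.float64(0.703))]
```

```bash
cat > m2.py <<'E'
from h import *
def line(p):
    vx,vy,x0,y0=cv2.fitLine(p.astype(np.float32),cv2.DIST_HUBER,0,1e-4,1e-4).ravel(); return np.degrees(np.arctan2(vy,vx))%180
def rc(p):
    r=cv2.minAreaRect((p[:,:2]*1000).astype(np.float32)); b=cv2.boxPoints(r); e=b[1]-b[0]; e2=b[2]-b[1]
    if np.linalg.norm(e2)>np.linalg.norm(e): e=e2
    a=(np.degrees(np.arctan2(e[1],e[0]))+90)%180-90
    return "c",np.round(r[0],1),"size",np.round(r[1],1),"longdir",round(float(a),1)
def lifter():
  for n in("side","top"):
    c=cap(n); W=cloud(c); hsv=cv2.cvtColor(c["image"],cv2.COLOR_RGB2HSV).astype(int)
    X,Y,Z=W[...,0],W[...,1],W[...,2]; print("==",n)
    reg=(X>.4)&(X<.66)&(Y>.28)&(Y<.48)
    m=reg&(Z<.02)&(hsv[...,1]>60)&(hsv[...,2]>90); q=ray(c,np.argwhere(m)[:,::-1],.002); print("mat",*rc(q))
    m=reg&(Z<.03)&(hsv[...,1]<60)&(hsv[...,2]>150)&(X>.50); m=cv2.morphologyEx(m.astype(np.uint8),cv2.MORPH_OPEN,np.ones((3,3)))>0
    q=ray(c,np.argwhere(m)[:,::-1],.006); print("blade front x>.5",*rc(q),"fitline",round(line(q[:,:2]),1),"maxx",np.percentile(q[:,0],99).round(4))
    m=reg&(Z>.05)&(X<.56); print("grip",W[m].mean(0).round(4),W[m].max(0).round(4),m.sum())
    m=reg&(Z>.115)&(X<.56); uv=np.argwhere(m)[:,::-1]; print("griptop",len(uv),W[m].mean(0).round(4),rc(W[m]),"ray",ray(c,uv.mean(0),.128)[0].round(4))
if __name__=="__main__":
    lifter()
    for n in("side","top"):
        c=cap(n); W=cloud(c);hsv=cv2.cvtColor(c["image"],cv2.COLOR_RGB2HSV).astype(int); X,Y,Z=W[...,0],W[...,1],W[...,2]
        for nm,ylo,yhi,yc in(("rack",-.08,.085,.003),("bridge",.1,.27,.183)):
            for s in(-1,1):
                m=(X>.58)&(X<.72)&(Z>.031)&(Z<.040)&((Y-yc)*s>.027)&((Y-yc)*s<.07)
                if nm=="rack": m&=(X<.715)
                print(n,nm,s,m.sum(),rc(W[m]),line(W[m][:,:2]).round(1))
        p=bot.read_state(); R=p["tcp_rot"]; L=(W.reshape(-1,3)-p["position"])@R
        for a,b in((-.06,-.0),(-.09,-.07),(-.15,-.1),(-.2,-.15)):
            m=(L[:,2]>a)&(L[:,2]<b)&(abs(L[:,0])<.15)&(abs(L[:,1])<.15)
            if m.any(): print(n,"gripper z",a,b,m.sum(),L[m].min(0).round(3),L[m].max(0).round(3))
E
python3 m2.py
```

```text
== side
mat c [532.5 383.6] size [ 99.6 209. ] longdir -0.3
blade front x>.5 c [561. 379.] size [ 49.8 123.2] longdir -3.4 fitline 176.0 maxx 0.6207
grip [0.4789 0.3761 0.1039] [0.4858 0.4012 0.138 ] 85
griptop 36 [0.4788 0.3803 0.1314] ('c', array([479.1, 384.7]), 'size', array([33.1, 10.8]), 'longdir', 80.1) ray [0.479  0.3831 0.128 ]
== top
mat c [531.7 381.4] size [ 95.6 205.7] longdir -0.4
blade front x>.5 c [560.7 377.2] size [ 45.6 117.7] longdir -3.2 fitline 176.3 maxx 0.6187
grip [0.4765 0.378  0.1047] [0.4845 0.3928 0.1388] 76
griptop 37 [0.478  0.3802 0.1306] ('c', array([478.6, 381. ]), 'size', array([23.7, 11.9]), 'longdir', 89.3) ray [0.4784 0.3809 0.128 ]
side rack -1 177 ('c', array([662.8, -42.6]), 'size', array([105.9,  26.4]), 'longdir', 4.5) 2.0
side rack 1 102 ('c', array([658.6,  46.9]), 'size', array([111. ,  26.3]), 'longdir', 4.3) 7.6
side bridge -1 224 ('c', array([644.4, 139.7]), 'size', array([ 27.4, 109.8]), 'longdir', -1.7) 177.4
side bridge 1 211 ('c', array([647.8, 227.5]), 'size', array([ 27.8, 109.9]), 'longdir', -2.8) 178.1
side gripper z -0.06 -0.0
[... 193 characters left out ...]
 -0.1 ]
side gripper z -0.2 -0.15 219 [-0.038 -0.054 -0.172] [ 0.035 -0.019 -0.15 ]
top rack -1 70 ('c', array([662. , -43.5]), 'size', array([107.5,  22.9]), 'longdir', 4.9) 4.4
top rack 1 120 ('c', array([656.6,  47. ]), 'size', array([111.8,  24.1]), 'longdir', 5.8) 6.4
top bridge -1 150 ('c', array([644.5, 138.2]), 'size', array([ 24.4, 107. ]), 'longdir', -1.2) 177.5
top bridge 1 160 ('c', array([645.1, 227.9]), 'size', array([ 25.3, 107.3]), 'longdir', -1.8) 177.3
top gripper z -0.09 -0.07 158 [-0.038 -0.092 -0.09 ] [ 0.031  0.083 -0.07 ]
top gripper z -0.15 -0.1 473 [-0.038 -0.097 -0.149] [ 0.037  0.09  -0.1  ]
top gripper z -0.2 -0.15 168 [-0.038 -0.053 -0.182] [-0.012  0.013 -0.151]
```

>>> move_arm:
  moves:
    - {"hand": 87,"z": -0.4,"wz": 7}
    - {"hand": 87,"z": -0.4,"wz": 8}
    - {"hand": 87,"z": -0.4,"wz": 8}
    - {"hand": 87,"z": -0.4,"wz": 8}
    - {"hand": 87,"z": -0.4,"wz": 8}
    - {"hand": 87,"z": -0.4,"wz": 8}
    - {"hand": 87,"z": -0.4,"wz": 8}
    - {"hand": 87,"z": -0.4,"wz": 8}
    - {"hand": 87,"wz": 8}
    - {"hand": 87}

```text
schema error: expected keys hand, x, y, z, wx, wy, wz
```

```bash
cat > g.py <<'E'
from h import *
import sys
def go(x,y,z,yaw=None,hold=False):
    s=bot.read_state(); R=s["tcp_rot"]; p=s["position"].copy()
    if hold: p=p-R[:,2]*bot.hold_point_z
    d=R.T@(np.array([x,y,z])-p)/.025
    ty=np.degrees(np.arctan2(R[1,1],R[0,1]))
    print("p",p.round(4),"yaw_y",ty.round(2),"tilt",R[:2,2].round(4),"units xyz",d.round(2), "wz" ,None if yaw is None else round((ty-yaw+180)%360-180,2),"op",round(s["opening"],3),"F",s["force"].round(1),"t",round(s["time_s"],1),"q6",s["joint_positions"][[0,5]].round(0))
if __name__=="__main__":
    a=[float(v) for v in sys.argv[1:]]; go(*a[:3],a[3] if len(a)>3 else None,hold=True)
E
python3 g.py .45 .3 .3 0
```

```text
p [0.203  0.5911 0.2413] yaw_y 71.05 tilt [0. 0.] units xyz [-13.13  -7.8   -2.35] wz 71.05 op 0.998 F [ 0.1  0.1 -0.6] t 0.6 q6 [ 61. -10.]
```

>>> move_arm:
  moves:
    - {"hand": 87,"x": 0,"y": 0,"z": -0.4,"wx": 0,"wy": 0,"wz": 7}
    - {"hand": 87,"x": 0,"y": 0,"z": -0.4,"wx": 0,"wy": 0,"wz": 8}
    - {"hand": 87,"x": 0,"y": 0,"z": -0.4,"wx": 0,"wy": 0,"wz": 8}
    - {"hand": 87,"x": 0,"y": 0,"z": -0.4,"wx": 0,"wy": 0,"wz": 8}
    - {"hand": 87,"x": 0,"y": 0,"z": -0.4,"wx": 0,"wy": 0,"wz": 8}
    - {"hand": 87,"x": 0,"y": 0,"z": -0.4,"wx": 0,"wy": 0,"wz": 8}
    - {"hand": 87,"x": 0,"y": 0,"z": -0.4,"wx": 0,"wy": 0,"wz": 8}
    - {"hand": 87,"x": 0,"y": 0,"z": -0.4,"wx": 0,"wy": 0,"wz": 8}
    - {"hand": 87,"x": 0,"y": 0,"z": 0,"wx": 0,"wy": 0,"wz": 8}
    - {"hand": 87,"x": 0,"y": 0,"z": 0,"wx": 0,"wy": 0,"wz": 0}
    - {"hand": 87,"x": 0,"y": 0,"z": 0,"wx": 0,"wy": 0,"wz": 0}

```text
time_s: 1.7
position: [0.2028, 0.5909, 0.3023]
tcp_rot: [[-0.004, 1.0, -0.0], [1.0, 0.004, -0.0], [-0.0, -0.0, -1.0]]
force: [0.1, 0.1, -0.7]
opening: 0.999
```

```bash
python3 g.py .4046 -.1607 .3 0
```

```text
p [0.2028 0.5909 0.321 ] yaw_y 0.21 tilt [-0.0003 -0.0005] units xyz [-30.09   7.96   0.85] wz 0.21 op 0.999 F [ 0.1  0.1 -0.7] t 1.7 q6 [61. 61.]
```

>>> move_arm:
  moves:
    - {"hand": 60,"x": -0.4,"y": 0.3,"z": 0,"wx": 0,"wy": 0,"wz": 0}
    - {"hand": 60,"x": -0.8,"y": 0.5,"z": 0,"wx": 0,"wy": 0,"wz": 0}
    - {"hand": 60,"x": -0.8,"y": 0.5,"z": 0,"wx": 0,"wy": 0,"wz": 0}
    - {"hand": 60,"x": -0.8,"y": 0.5,"z": 0,"wx": 0,"wy": 0,"wz": 0}
    - {"hand": 60,"x": -0.8,"y": 0.5,"z": 0,"wx": 0,"wy": 0,"wz": 0}
    - {"hand": 60,"x": -0.8,"y": 0.5,"z": 0,"wx": 0,"wy": 0,"wz": 0}
    - {"hand": 60,"x": -0.8,"y": 0.5,"z": 0,"wx": 0,"wy": 0,"wz": 0}
    - {"hand": 60,"x": -0.8,"y": 0.5,"z": 0,"wx": 0,"wy": 0,"wz": 0}
    - {"hand": 60,"x": -0.8,"y": 0.5,"z": 0,"wx": 0,"wy": 0,"wz": 0}
    - {"hand": 60,"x": -0.8,"y": 0.5,"z": 0,"wx": 0,"wy": 0,"wz": 0}
    - {"hand": 60,"x": -0.8,"y": 0.5,"z": 0,"wx": 0,"wy": 0,"wz": 0}
    - {"hand": 60,"x": -0.8,"y": 0.5,"z": 0,"wx": 0,"wy": 0,"wz": 0}
    - {"hand": 60,"x": -0.8,"y": 0.5,"z": 0,"wx": 0,"wy": 0,"wz": 0}
    - {"hand": 60,"x": -0.8,"y": 0.5,"z": 0,"wx": 0,"wy": 0,"wz": 0}
    - {"hand": 60,"x": -0.8,"y": 0.5,"z": 0,"wx": 0,"wy": 0,"wz": 0}
    - {"hand": 60,"x": -0.8,"y": 0.5,"z": 0,"wx": 0,"wy": 0,"wz": 0}
    - {"hand": 60,"x": -0.8,"y": 0.5,"z": 0,"wx": 0,"wy": 0,"wz": 0}
    - {"hand": 60,"x": -0.8,"y": 0.5,"z": 0,"wx": 0,"wy": 0,"wz": 0}
    - {"hand": 60,"x": -0.8,"y": 0.5,"z": 0,"wx": 0,"wy": 0,"wz": 0}
    - {"hand": 60,"x": -0.8,"y": 0.5,"z": 0,"wx": 0,"wy": 0,"wz": 0}

```text
time_s: 3.7
position: [0.4484, 0.1996, 0.3024]
tcp_rot: [[-0.002, 1.0, -0.0], [1.0, 0.002, -0.001], [-0.001, -0.0, -1.0]]
force: [-0.7, 0.7, -1.0]
opening: 0.687
```

>>> move_arm:
  moves:
    - {"hand": 60,"x": -0.8,"y": 0,"z": 0,"wx": 0,"wy": 0,"wz": 0}
    - {"hand": 60,"x": -0.8,"y": 0,"z": 0,"wx": 0,"wy": 0,"wz": 0}
    - {"hand": 60,"x": -0.8,"y": 0,"z": 0,"wx": 0,"wy": 0,"wz": 0}
    - {"hand": 60,"x": -0.8,"y": 0,"z": 0,"wx": 0,"wy": 0,"wz": 0}
    - {"hand": 60,"x": -0.8,"y": 0,"z": 0,"wx": 0,"wy": 0,"wz": 0}
    - {"hand": 60,"x": -0.8,"y": 0,"z": 0,"wx": 0,"wy": 0,"wz": 0}
    - {"hand": 60,"x": -0.8,"y": 0,"z": 0,"wx": 0,"wy": 0,"wz": 0}
    - {"hand": 60,"x": -0.8,"y": -0.2,"z": 0,"wx": 0,"wy": 0,"wz": 0}
    - {"hand": 60,"x": -0.8,"y": -0.2,"z": 0,"wx": 0,"wy": 0,"wz": 0}
    - {"hand": 60,"x": -0.8,"y": -0.2,"z": 0,"wx": 0,"wy": 0,"wz": 0}
    - {"hand": 60,"x": -0.8,"y": -0.2,"z": 0,"wx": 0,"wy": 0,"wz": 0}
    - {"hand": 60,"x": -0.8,"y": -0.2,"z": 0,"wx": 0,"wy": 0,"wz": 0}
    - {"hand": 60,"x": -0.8,"y": -0.2,"z": 0,"wx": 0,"wy": 0,"wz": 0}
    - {"hand": 60,"x": -0.8,"y": -0.2,"z": 0,"wx": 0,"wy": 0,"wz": 0}
    - {"hand": 60,"x": -0.8,"y": -0.2,"z": 0,"wx": 0,"wy": 0,"wz": 0}
    - {"hand": 60,"x": -0.8,"y": -0.2,"z": 0,"wx": 0,"wy": 0,"wz": 0}
    - {"hand": 60,"x": -0.8,"y": -0.2,"z": 0,"wx": 0,"wy": 0,"wz": 0}
    - {"hand": 60,"x": -0.5,"y": 0,"z": 0,"wx": 0,"wy": 0,"wz": 0}
    - {"hand": 60,"x": 0,"y": 0,"z": 0,"wx": 0,"wy": 0,"wz": 0}
    - {"hand": 60,"x": 0,"y": 0,"z": 0,"wx": 0,"wy": 0,"wz": 0}

```text
time_s: 5.7
position: [0.3983, -0.151, 0.3024]
tcp_rot: [[-0.0, 1.0, -0.0], [1.0, 0.0, 0.001], [0.001, -0.0, -1.0]]
force: [-0.1, 0.1, -0.3]
opening: 0.692
```

```bash
python3 g.py .4046 -.1607 .206 0; python3 - <<'E'
from h import *
c=cap("side"); crop(c,230,150,430,350,3,"s1.png")
E
```

```text
p [ 0.3983 -0.151   0.3211] yaw_y 0.03 tilt [-0.0004  0.0009] units xyz [-0.39  0.25  4.6 ] wz 0.03 op 0.692 F [-0.1  0.1 -0.3] t 5.7 q6 [-36. -36.]
```

View pics/s1.png

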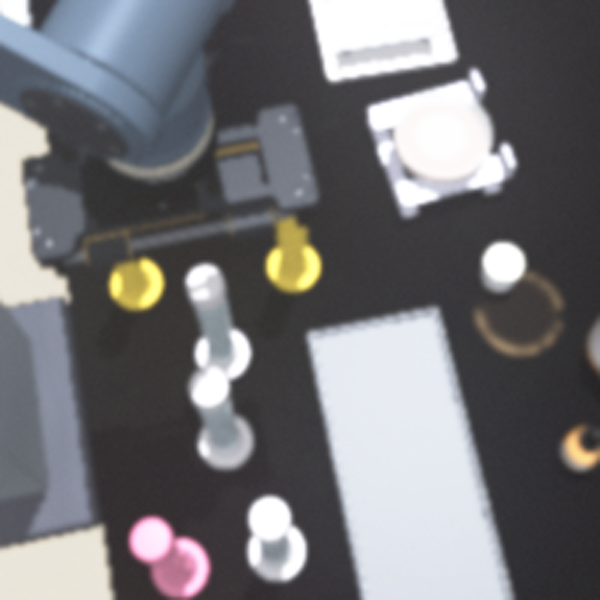

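>>> move_arm:
  moves:
    - {"hand": 60,"x": -0.4,"y": 0.25,"z": 0,"wx": 0,"wy": 0,"wz": 0}
    - {"hand": 60,"x": 0,"y": 0,"z": 0.5,"wx": 0,"wy": 0,"wz": 0}
    - {"hand": 60,"x": 0,"y": 0,"z": 0.5,"wx": 0,"wy": 0,"wz": 0}
    - {"hand": 60,"x": 0,"y": 0,"z": 0.5,"wx": 0,"wy": 0,"wz": 0}
    - {"hand": 60,"x": 0,"y": 0,"z": 0.5,"wx": 0,"wy": 0,"wz": 0}
    - {"hand": 60,"x": 0,"y": 0,"z": 0.5,"wx": 0,"wy": 0,"wz": 0}
    - {"hand": 60,"x": 0,"y": 0,"z": 0.5,"wx": 0,"wy": 0,"wz": 0}
    - {"hand": 60,"x": 0,"y": 0,"z": 0.5,"wx": 0,"wy": 0,"wz": 0}
    - {"hand": 60,"x": 0,"y": 0,"z": 0.5,"wx": 0,"wy": 0,"wz": 0}
    - {"hand": 60,"x": 0,"y": 0,"z": 0.4,"wx": 0,"wy": 0,"wz": 0}
    - {"hand": 60,"x": 0,"y": 0,"z": 0.2,"wx": 0,"wy": 0,"wz": 0}
    - {"hand": 60,"x": 0,"y": 0,"z": 0,"wx": 0,"wy": 0,"wz": 0}
    - {"hand": 60,"x": 0,"y": 0,"z": 0,"wx": 0,"wy": 0,"wz": 0}

```text
time_s: 7.05
position: [0.4052, -0.1614, 0.1877]
tcp_rot: [[-0.001, 1.0, 0.0], [1.0, 0.001, -0.0], [-0.0, 0.0, -1.0]]
force: [1.0, -0.1, -0.0]
opening: 0.691
```

```bash
python3 g.py .4046 -.1607 .206 0; python3 - <<'E'
from h import *
c=cap("side"); crop(c,250,200,350,300,5,"s2.png")
c=cap("top"); crop(c,330,190,450,290,5,"t2.png")
E
```

```text
p [ 0.4052 -0.1614  0.2064] yaw_y 0.06 tilt [ 0.0004 -0.0003] units xyz [ 0.03 -0.02  0.02] wz 0.06 op 0.691 F [ 1.  -0.1 -0. ] t 7.0 q6 [-36. -37.]
```

View pics/s2.png

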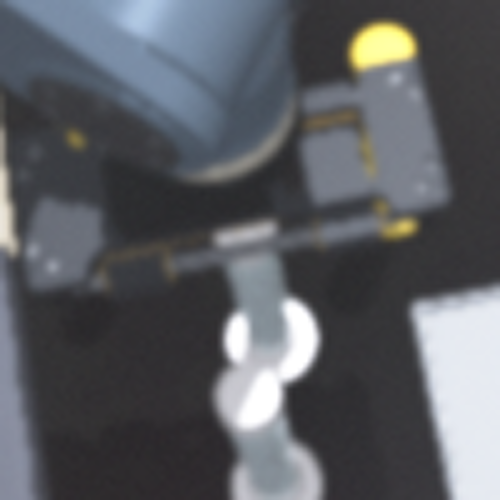

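>>> move_arm:
  moves:
    - {"hand": 40,"x": 0,"y": 0,"z": 0,"wx": 0,"wy": 0,"wz": 0}
    - {"hand": 36,"x": 0,"y": 0,"z": 0,"wx": 0,"wy": 0,"wz": 0}
    - {"hand": 33,"x": 0,"y": 0,"z": 0,"wx": 0,"wy": 0,"wz": 0}
    - {"hand": 31,"x": 0,"y": 0,"z": 0,"wx": 0,"wy": 0,"wz": 0}
    - {"hand": 28,"x": 0,"y": 0,"z": 0,"wx": 0,"wy": 0,"wz": 0}
    - {"hand": 20,"x": 0,"y": 0,"z": 0,"wx": 0,"wy": 0,"wz": 0}
    - {"hand": 10,"x": 0,"y": 0,"z": 0,"wx": 0,"wy": 0,"wz": 0}
    - {"hand": 10,"x": 0,"y": 0,"z": 0,"wx": 0,"wy": 0,"wz": 0}
    - {"hand": 10,"x": 0,"y": 0,"z": 0,"wx": 0,"wy": 0,"wz": 0}
    - {"hand": 10,"x": 0,"y": 0,"z": 0,"wx": 0,"wy": 0,"wz": 0}

```text
time_s: 8.15
position: [0.4049, -0.1613, 0.1876]
tcp_rot: [[-0.001, 1.0, 0.0], [1.0, 0.001, -0.0], [-0.0, 0.0, -1.0]]
force: [0.2, 0.4, 0.8]
opening: 0.333
```

>>> move_arm:
  moves:
    - {"hand": 10,"x": 0,"y": 0,"z": -0.1,"wx": 0,"wy": 0,"wz": 0}
    - {"hand": 10,"x": 0,"y": 0,"z": -0.3,"wx": 0,"wy": 0,"wz": 0}
    - {"hand": 10,"x": 0,"y": 0,"z": -0.3,"wx": 0,"wy": 0,"wz": 0}
    - {"hand": 10,"x": 0,"y": 0,"z": -0.3,"wx": 0,"wy": 0,"wz": 0}
    - {"hand": 10,"x": 0,"y": 0,"z": -0.3,"wx": 0,"wy": 0,"wz": 0}
    - {"hand": 10,"x": 0,"y": 0,"z": -0.2,"wx": 0,"wy": 0,"wz": 0}
    - {"hand": 10,"x": 0,"y": 0,"z": -0.1,"wx": 0,"wy": 0,"wz": 0}
    - {"hand": 10,"x": 0,"y": 0.1,"z": 0,"wx": 0,"wy": 0,"wz": 0}
    - {"hand": 10,"x": 0,"y": 0.2,"z": 0,"wx": 0,"wy": 0,"wz": 0}
    - {"hand": 10,"x": 0,"y": 0.3,"z": 0,"wx": 0,"wy": 0,"wz": 0}
    - {"hand": 10,"x": 0,"y": 0.4,"z": 0,"wx": 0,"wy": 0,"wz": 0}
    - {"hand": 10,"x": -0.1,"y": 0.4,"z": 0,"wx": 0,"wy": 0,"wz": 0}
    - {"hand": 10,"x": -0.1,"y": 0.4,"z": 0,"wx": 0,"wy": 0,"wz": 0}
    - {"hand": 10,"x": -0.2,"y": 0.4,"z": 0,"wx": 0,"wy": 0,"wz": 0}
    - {"hand": 10,"x": -0.2,"y": 0.4,"z": 0,"wx": 0,"wy": 0,"wz": 0}
    - {"hand": 10,"x": -0.2,"y": 0.4,"z": 0,"wx": 0,"wy": 0,"wz": 0}
    - {"hand": 10,"x": -0.2,"y": 0.4,"z": 0,"wx": 0,"wy": 0,"wz": 0}
    - {"hand": 10,"x": -0.2,"y": 0.4,"z": 0,"wx": 0,"wy": 0,"wz": 0}
    - {"hand": 10,"x": -0.2,"y": 0.4,"z": 0,"wx": 0,"wy": 0,"wz": 0}
    - {"hand": 10,"x": -0.2,"y": 0.4,"z": 0,"wx": 0,"wy": 0,"wz": 0}

```text
time_s: 10.15
position: [0.5206, -0.2016, 0.2275]
tcp_rot: [[-0.001, 1.0, -0.0], [1.0, 0.001, 0.0], [0.0, -0.0, -1.0]]
force: [-1.2, -0.3, -2.2]
opening: 0.335
```

>>> move_arm:
  moves:
    - {"hand": 10,"x": -0.1,"y": 0.4,"z": 0,"wx": 0,"wy": 0,"wz": 0}
    - {"hand": 10,"x": -0.1,"y": 0.4,"z": 0,"wx": 0,"wy": 0,"wz": 0}
    - {"hand": 10,"x": -0.1,"y": 0.3,"z": 0,"wx": 0,"wy": 0,"wz": 0}
    - {"hand": 10,"x": 0,"y": 0.2,"z": 0,"wx": 0,"wy": 0,"wz": 0}
    - {"hand": 10,"x": 0,"y": 0.1,"z": 0,"wx": 0,"wy": 0,"wz": 0}
    - {"hand": 10,"x": 0,"y": 0,"z": 0,"wx": 0,"wy": 0,"wz": 0}
    - {"hand": 10,"x": 0,"y": 0,"z": 0,"wx": 0,"wy": 0,"wz": 0}

```text
time_s: 10.85
position: [0.5545, -0.2083, 0.2275]
tcp_rot: [[-0.001, 1.0, -0.001], [1.0, 0.001, 0.0], [0.0, -0.001, -1.0]]
force: [-0.4, -0.3, -1.6]
opening: 0.334
```

```bash
python3 g.py .5525 -.21 .211 0; python3 - <<'E'
from h import *
c=cap("side"); crop(c,250,170,450,370,4,"s3.png")
E
```

```text
p [ 0.5545 -0.2083  0.2462] yaw_y 0.06 tilt [-0.0007  0.0003] units xyz [-0.07 -0.08  1.41] wz 0.06 op 0.334 F [-0.4 -0.3 -1.6] t 10.8 q6 [-31. -31.]
```

View pics/s3.png

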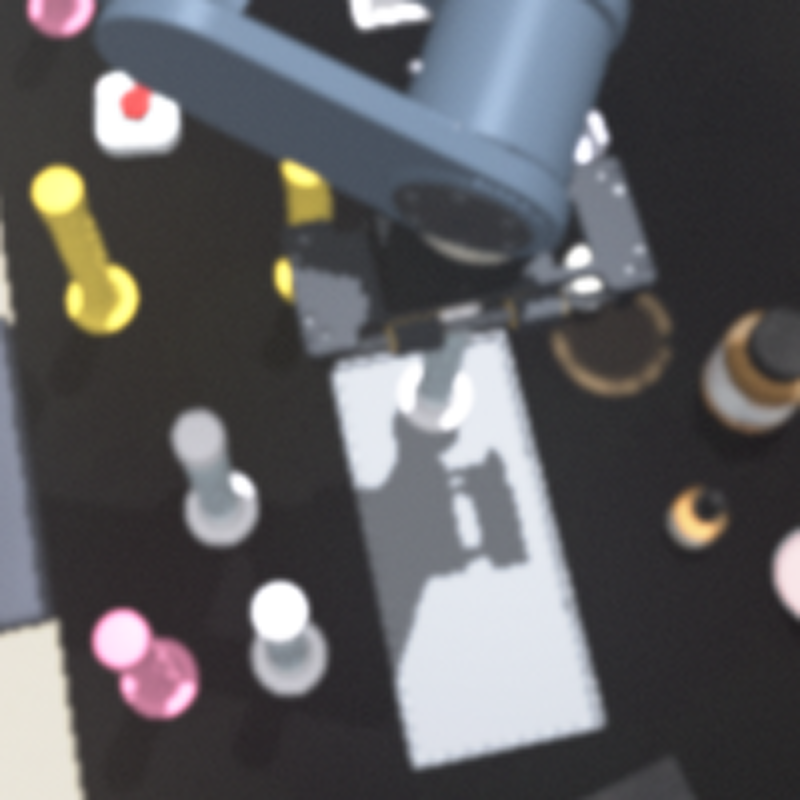

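>>> move_arm:
  moves:
    - {"hand": 10,"x": -0.05,"y": -0.05,"z": 0.2,"wx": 0,"wy": 0,"wz": 0}
    - {"hand": 10,"x": 0,"y": 0,"z": 0.3,"wx": 0,"wy": 0,"wz": 0}
    - {"hand": 10,"x": 0,"y": 0,"z": 0.3,"wx": 0,"wy": 0,"wz": 0}
    - {"hand": 10,"x": 0,"y": 0,"z": 0.2,"wx": 0,"wy": 0,"wz": 0}
    - {"hand": 10,"x": 0,"y": 0,"z": 0.2,"wx": 0,"wy": 0,"wz": 0}
    - {"hand": 10,"x": 0,"y": 0,"z": 0.1,"wx": 0,"wy": 0,"wz": 0}
    - {"hand": 10,"x": 0,"y": 0,"z": 0.05,"wx": 0,"wy": 0,"wz": 0}
    - {"hand": 10,"x": 0,"y": 0,"z": 0.05,"wx": 0,"wy": 0,"wz": 0}
    - {"hand": 10,"x": 0,"y": 0,"z": 0,"wx": 0,"wy": 0,"wz": 0}
    - {"hand": 10,"x": 0,"y": 0,"z": 0,"wx": 0,"wy": 0,"wz": 0}
    - {"hand": 10,"x": 0,"y": 0,"z": 0,"wx": 0,"wy": 0,"wz": 0}

```text
time_s: 12.0
position: [0.5538, -0.2099, 0.1928]
tcp_rot: [[-0.001, 1.0, 0.0], [1.0, 0.001, -0.0], [-0.0, 0.0, -1.0]]
force: [0.0, -0.6, -1.6]
opening: 0.336
```

>>> move_arm:
  moves:
    - {"hand": 10,"x": 0,"y": 0,"z": 0.05,"wx": 0,"wy": 0,"wz": 0}
    - {"hand": 10,"x": 0,"y": 0,"z": 0,"wx": 0,"wy": 0,"wz": 0}
    - {"hand": 10,"x": 0,"y": 0,"z": 0,"wx": 0,"wy": 0,"wz": 0}

```text
time_s: 12.3
position: [0.5539, -0.21, 0.1917]
tcp_rot: [[-0.001, 1.0, 0.001], [1.0, 0.001, -0.0], [-0.0, 0.001, -1.0]]
force: [-0.1, -0.2, -0.1]
opening: 0.335
```

Touched down. Open gently and rise.

>>> move_arm:
  moves:
    - {"hand": 10,"x": 0,"y": 0,"z": 0.02,"wx": 0,"wy": 0,"wz": 0}
    - {"hand": 31,"x": 0,"y": 0,"z": 0,"wx": 0,"wy": 0,"wz": 0}
    - {"hand": 33,"x": 0,"y": 0,"z": 0,"wx": 0,"wy": 0,"wz": 0}
    - {"hand": 36,"x": 0,"y": 0,"z": 0,"wx": 0,"wy": 0,"wz": 0}
    - {"hand": 40,"x": 0,"y": 0,"z": 0,"wx": 0,"wy": 0,"wz": 0}
    - {"hand": 50,"x": 0,"y": 0,"z": 0,"wx": 0,"wy": 0,"wz": 0}
    - {"hand": 60,"x": 0,"y": 0,"z": 0,"wx": 0,"wy": 0,"wz": 0}
    - {"hand": 60,"x": 0,"y": 0,"z": 0,"wx": 0,"wy": 0,"wz": 0}
    - {"hand": 60,"x": 0,"y": 0,"z": 0,"wx": 0,"wy": 0,"wz": 0}
    - {"hand": 60,"x": 0,"y": 0,"z": -0.2,"wx": 0,"wy": 0,"wz": 0}
    - {"hand": 60,"x": 0,"y": 0,"z": -0.5,"wx": 0,"wy": 0,"wz": 0}
    - {"hand": 60,"x": 0,"y": 0,"z": -0.8,"wx": 0,"wy": 0,"wz": 0}
    - {"hand": 60,"x": 0,"y": 0,"z": -0.8,"wx": 0,"wy": 0,"wz": 0}
    - {"hand": 60,"x": 0,"y": 0,"z": -0.7,"wx": 0,"wy": 0,"wz": 0}
    - {"hand": 60,"x": -0.1,"y": -0.5,"z": 0,"wx": 0,"wy": 0,"wz": 0}
    - {"hand": 60,"x": -0.2,"y": -0.9,"z": 0,"wx": 0,"wy": 0,"wz": 0}
    - {"hand": 60,"x": -0.2,"y": -0.9,"z": 0,"wx": 0,"wy": 0,"wz": 0}
    - {"hand": 60,"x": -0.2,"y": -0.9,"z": 0,"wx": 0,"wy": 0,"wz": 0}
    - {"hand": 60,"x": -0.2,"y": -0.9,"z": 0,"wx": 0,"wy": 0,"wz": 0}
    - {"hand": 60,"x": 0,"y": 0,"z": 0,"wx": 0,"wy": 0,"wz": 0}

```text
time_s: 14.3
position: [0.4476, -0.2319, 0.2653]
tcp_rot: [[0.001, 1.0, -0.003], [1.0, -0.001, 0.002], [0.002, -0.003, -1.0]]
force: [0.7, 0.9, 0.2]
opening: 0.69
```

```bash
python3 g.py .3917 -.2432 .206 0; python3 - <<'E'
from h import *
c=cap("side"); crop(c,250,170,450,370,4,"s4.png")
E
```

```text
p [ 0.4477 -0.232   0.284 ] yaw_y -0.08 tilt [-0.0032  0.0016] units xyz [-0.46 -2.23  3.13] wz -0.08 op 0.69 F [0.7 0.9 0.2] t 14.3 q6 [-40. -40.]
```

View pics/s4.png

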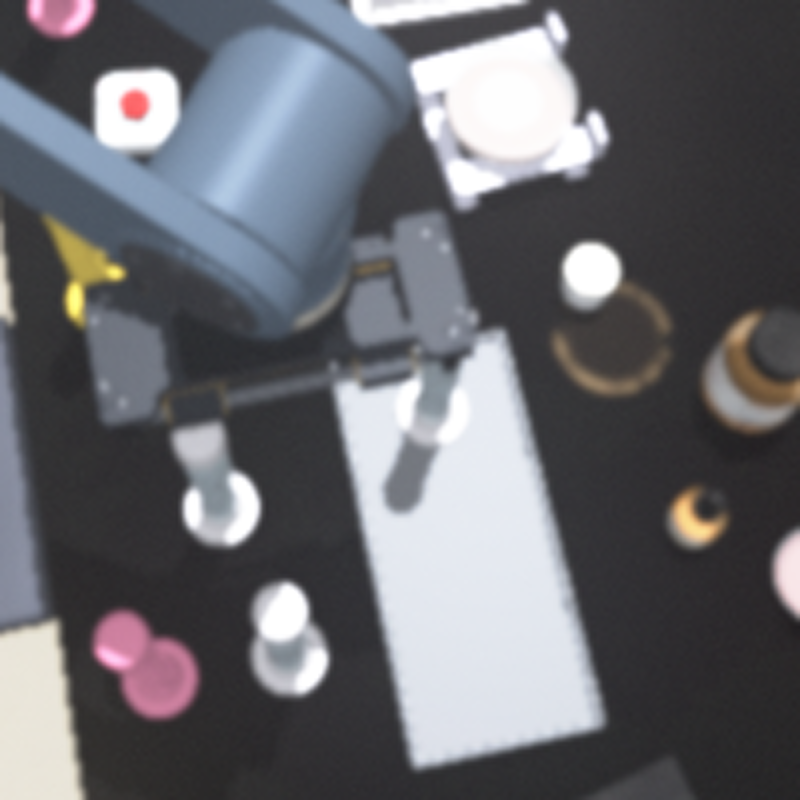

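>>> move_arm:
  moves:
    - {"hand": 60,"x": -0.1,"y": -0.5,"z": 0,"wx": 0,"wy": 0,"wz": 0}
    - {"hand": 60,"x": -0.1,"y": -0.6,"z": 0,"wx": 0,"wy": 0,"wz": 0}
    - {"hand": 60,"x": -0.1,"y": -0.6,"z": 0,"wx": 0,"wy": 0,"wz": 0}
    - {"hand": 60,"x": -0.1,"y": -0.4,"z": 0,"wx": 0,"wy": 0,"wz": 0}
    - {"hand": 60,"x": 0,"y": 0,"z": 0,"wx": 0,"wy": 0,"wz": 0}
    - {"hand": 60,"x": 0,"y": 0,"z": 0,"wx": 0,"wy": 0,"wz": 0}
    - {"hand": 60,"x": 0,"y": 0,"z": 0,"wx": 0,"wy": 0,"wz": 0}

```text
time_s: 15.05
position: [0.3991, -0.2427, 0.2659]
tcp_rot: [[-0.001, 1.0, 0.001], [1.0, 0.001, -0.0], [-0.0, 0.001, -1.0]]
force: [0.4, -0.3, -0.3]
opening: 0.689
```

```bash
python3 g.py .3917 -.2432 .206 0
```

```text
p [ 0.3991 -0.2427  0.2846] yaw_y 0.05 tilt [ 0.0007 -0.0004] units xyz [-0.02 -0.3   3.15] wz 0.05 op 0.689 F [ 0.4 -0.3 -0.3] t 15.1 q6 [-45. -45.]
```

>>> move_arm:
  moves:
    - {"hand": 60,"x": 0,"y": -0.3,"z": 0,"wx": 0,"wy": 0,"wz": 0}
    - {"hand": 60,"x": 0,"y": 0,"z": 0.4,"wx": 0,"wy": 0,"wz": 0}
    - {"hand": 60,"x": 0,"y": 0,"z": 0.5,"wx": 0,"wy": 0,"wz": 0}
    - {"hand": 60,"x": 0,"y": 0,"z": 0.5,"wx": 0,"wy": 0,"wz": 0}
    - {"hand": 60,"x": 0,"y": 0,"z": 0.5,"wx": 0,"wy": 0,"wz": 0}
    - {"hand": 60,"x": 0,"y": 0,"z": 0.5,"wx": 0,"wy": 0,"wz": 0}
    - {"hand": 60,"x": 0,"y": 0,"z": 0.5,"wx": 0,"wy": 0,"wz": 0}
    - {"hand": 60,"x": 0,"y": 0,"z": 0.25,"wx": 0,"wy": 0,"wz": 0}
    - {"hand": 60,"x": 0,"y": 0,"z": 0,"wx": 0,"wy": 0,"wz": 0}
    - {"hand": 40,"x": 0,"y": 0,"z": 0,"wx": 0,"wy": 0,"wz": 0}
    - {"hand": 36,"x": 0,"y": 0,"z": 0,"wx": 0,"wy": 0,"wz": 0}
    - {"hand": 33,"x": 0,"y": 0,"z": 0,"wx": 0,"wy": 0,"wz": 0}
    - {"hand": 31,"x": 0,"y": 0,"z": 0,"wx": 0,"wy": 0,"wz": 0}
    - {"hand": 28,"x": 0,"y": 0,"z": 0,"wx": 0,"wy": 0,"wz": 0}
    - {"hand": 20,"x": 0,"y": 0,"z": 0,"wx": 0,"wy": 0,"wz": 0}
    - {"hand": 10,"x": 0,"y": 0,"z": 0,"wx": 0,"wy": 0,"wz": 0}
    - {"hand": 10,"x": 0,"y": 0,"z": 0,"wx": 0,"wy": 0,"wz": 0}
    - {"hand": 10,"x": 0,"y": 0,"z": 0,"wx": 0,"wy": 0,"wz": 0}
    - {"hand": 10,"x": 0,"y": 0,"z": 0,"wx": 0,"wy": 0,"wz": 0}

```text
time_s: 16.95
position: [0.3914, -0.2427, 0.1873]
tcp_rot: [[-0.001, 1.0, 0.001], [1.0, 0.001, -0.001], [-0.001, 0.001, -1.0]]
force: [0.8, -0.5, 3.1]
opening: 0.336
```

```bash
python3 g.py .5525 -.3 .246 0
```

```text
p [ 0.3914 -0.2427  0.206 ] yaw_y 0.05 tilt [ 0.0007 -0.0005] units xyz [-2.3   6.44 -1.6 ] wz 0.05 op 0.336 F [ 0.8 -0.5  3.1] t 16.9 q6 [-46. -46.]
```

>>> move_arm:
  moves:
    - {"hand": 10,"x": 0,"y": 0,"z": -0.1,"wx": 0,"wy": 0,"wz": 0}
    - {"hand": 10,"x": 0,"y": 0,"z": -0.3,"wx": 0,"wy": 0,"wz": 0}
    - {"hand": 10,"x": 0,"y": 0,"z": -0.3,"wx": 0,"wy": 0,"wz": 0}
    - {"hand": 10,"x": 0,"y": 0,"z": -0.3,"wx": 0,"wy": 0,"wz": 0}
    - {"hand": 10,"x": 0,"y": 0,"z": -0.3,"wx": 0,"wy": 0,"wz": 0}
    - {"hand": 10,"x": 0,"y": 0,"z": -0.2,"wx": 0,"wy": 0,"wz": 0}
    - {"hand": 10,"x": 0,"y": 0,"z": -0.1,"wx": 0,"wy": 0,"wz": 0}
    - {"hand": 10,"x": 0,"y": 0.1,"z": 0,"wx": 0,"wy": 0,"wz": 0}
    - {"hand": 10,"x": 0,"y": 0.2,"z": 0,"wx": 0,"wy": 0,"wz": 0}
    - {"hand": 10,"x": 0,"y": 0.3,"z": 0,"wx": 0,"wy": 0,"wz": 0}
    - {"hand": 10,"x": 0,"y": 0.4,"z": 0,"wx": 0,"wy": 0,"wz": 0}
    - {"hand": 10,"x": 0,"y": 0.4,"z": 0,"wx": 0,"wy": 0,"wz": 0}
    - {"hand": 10,"x": 0,"y": 0.4,"z": 0,"wx": 0,"wy": 0,"wz": 0}
    - {"hand": 10,"x": 0,"y": 0.4,"z": 0,"wx": 0,"wy": 0,"wz": 0}
    - {"hand": 10,"x": -0.1,"y": 0.4,"z": 0,"wx": 0,"wy": 0,"wz": 0}
    - {"hand": 10,"x": -0.2,"y": 0.4,"z": 0,"wx": 0,"wy": 0,"wz": 0}
    - {"hand": 10,"x": -0.2,"y": 0.4,"z": 0,"wx": 0,"wy": 0,"wz": 0}
    - {"hand": 10,"x": -0.2,"y": 0.4,"z": 0,"wx": 0,"wy": 0,"wz": 0}
    - {"hand": 10,"x": -0.2,"y": 0.4,"z": 0,"wx": 0,"wy": 0,"wz": 0}
    - {"hand": 10,"x": -0.2,"y": 0.4,"z": 0,"wx": 0,"wy": 0,"wz": 0}

```text
time_s: 18.95
position: [0.507, -0.2705, 0.227]
tcp_rot: [[-0.0, 1.0, -0.0], [1.0, 0.0, -0.0], [-0.0, -0.0, -1.0]]
force: [0.8, 0.2, -1.9]
opening: 0.334
```

>>> move_arm:
  moves:
    - {"hand": 10,"x": -0.3,"y": 0.4,"z": 0,"wx": 0,"wy": 0,"wz": 0}
    - {"hand": 10,"x": -0.3,"y": 0.4,"z": 0,"wx": 0,"wy": 0,"wz": 0}
    - {"hand": 10,"x": -0.3,"y": 0.4,"z": 0,"wx": 0,"wy": 0,"wz": 0}
    - {"hand": 10,"x": -0.2,"y": 0.3,"z": 0,"wx": 0,"wy": 0,"wz": 0}
    - {"hand": 10,"x": -0.1,"y": 0.1,"z": 0,"wx": 0,"wy": 0,"wz": 0}
    - {"hand": 10,"x": 0,"y": 0,"z": 0,"wx": 0,"wy": 0,"wz": 0}
    - {"hand": 10,"x": 0,"y": 0,"z": 0,"wx": 0,"wy": 0,"wz": 0}
    - {"hand": 10,"x": 0,"y": 0,"z": 0,"wx": 0,"wy": 0,"wz": 0}

```text
time_s: 19.75
position: [0.5457, -0.2994, 0.227]
tcp_rot: [[-0.001, 1.0, -0.001], [1.0, 0.001, 0.001], [0.001, -0.001, -1.0]]
force: [-0.1, -1.2, -2.2]
opening: 0.335
```

```bash
python3 g.py .5525 -.3 .211 0
```

```text
p [ 0.5457 -0.2994  0.2457] yaw_y 0.05 tilt [-0.0007  0.0005] units xyz [-0.02  0.27  1.39] wz 0.05 op 0.335 F [-0.1 -1.2 -2.2] t 19.8 q6 [-39. -39.]
```

>>> move_arm:
  moves:
    - {"hand": 10,"x": 0,"y": 0.25,"z": 0.2,"wx": 0,"wy": 0,"wz": 0}
    - {"hand": 10,"x": 0,"y": 0,"z": 0.3,"wx": 0,"wy": 0,"wz": 0}
    - {"hand": 10,"x": 0,"y": 0,"z": 0.3,"wx": 0,"wy": 0,"wz": 0}
    - {"hand": 10,"x": 0,"y": 0,"z": 0.2,"wx": 0,"wy": 0,"wz": 0}
    - {"hand": 10,"x": 0,"y": 0,"z": 0.2,"wx": 0,"wy": 0,"wz": 0}
    - {"hand": 10,"x": 0,"y": 0,"z": 0.1,"wx": 0,"wy": 0,"wz": 0}
    - {"hand": 10,"x": 0,"y": 0,"z": 0.05,"wx": 0,"wy": 0,"wz": 0}
    - {"hand": 10,"x": 0,"y": 0,"z": 0.05,"wx": 0,"wy": 0,"wz": 0}
    - {"hand": 10,"x": 0,"y": 0,"z": 0.04,"wx": 0,"wy": 0,"wz": 0}
    - {"hand": 10,"x": 0,"y": 0,"z": 0,"wx": 0,"wy": 0,"wz": 0}
    - {"hand": 10,"x": 0,"y": 0,"z": 0,"wx": 0,"wy": 0,"wz": 0}
    - {"hand": 10,"x": 0,"y": 0,"z": 0,"wx": 0,"wy": 0,"wz": 0}

```text
time_s: 20.95
position: [0.5526, -0.3, 0.1914]
tcp_rot: [[-0.001, 1.0, 0.001], [1.0, 0.001, -0.0], [-0.0, 0.001, -1.0]]
force: [0.5, 0.1, -1.1]
opening: 0.336
```

>>> move_arm:
  moves:
    - {"hand": 10,"x": 0,"y": 0,"z": 0.03,"wx": 0,"wy": 0,"wz": 0}
    - {"hand": 10,"x": 0,"y": 0,"z": 0,"wx": 0,"wy": 0,"wz": 0}
    - {"hand": 31,"x": 0,"y": 0,"z": 0,"wx": 0,"wy": 0,"wz": 0}
    - {"hand": 33,"x": 0,"y": 0,"z": 0,"wx": 0,"wy": 0,"wz": 0}
    - {"hand": 36,"x": 0,"y": 0,"z": 0,"wx": 0,"wy": 0,"wz": 0}
    - {"hand": 40,"x": 0,"y": 0,"z": 0,"wx": 0,"wy": 0,"wz": 0}
    - {"hand": 50,"x": 0,"y": 0,"z": 0,"wx": 0,"wy": 0,"wz": 0}
    - {"hand": 60,"x": 0,"y": 0,"z": 0,"wx": 0,"wy": 0,"wz": 0}
    - {"hand": 60,"x": 0,"y": 0,"z": 0,"wx": 0,"wy": 0,"wz": 0}
    - {"hand": 60,"x": 0,"y": 0,"z": -0.2,"wx": 0,"wy": 0,"wz": 0}
    - {"hand": 60,"x": 0,"y": 0,"z": -0.5,"wx": 0,"wy": 0,"wz": 0}
    - {"hand": 60,"x": 0,"y": 0,"z": -0.8,"wx": 0,"wy": 0,"wz": 0}
    - {"hand": 60,"x": 0,"y": 0,"z": -0.8,"wx": 0,"wy": 0,"wz": 0}
    - {"hand": 60,"x": 0,"y": 0,"z": -0.7,"wx": 0,"wy": 0,"wz": 0}
    - {"hand": 60,"x": -0.1,"y": -0.5,"z": 0,"wx": 0,"wy": 0,"wz": 0}
    - {"hand": 60,"x": -0.4,"y": -0.9,"z": 0,"wx": 0,"wy": 0,"wz": 0}
    - {"hand": 60,"x": -0.4,"y": -0.9,"z": 0,"wx": 0,"wy": 0,"wz": 0}
    - {"hand": 60,"x": -0.4,"y": -0.9,"z": 0,"wx": 0,"wy": 0,"wz": 0}
    - {"hand": 60,"x": -0.4,"y": -0.9,"z": 0,"wx": 0,"wy": 0,"wz": 0}
    - {"hand": 60,"x": -0.3,"y": -0.8,"z": 0,"wx": 0,"wy": 0,"wz": 0}

```text
time_s: 22.95
position: [0.4277, -0.35, 0.2649]
tcp_rot: [[-0.0, 1.0, -0.001], [1.0, 0.0, 0.001], [0.001, -0.001, -1.0]]
force: [-0.0, -0.5, -0.3]
opening: 0.686
```

>>> move_arm:
  moves:
    - {"hand": 60,"x": 0,"y": -0.3,"z": 0,"wx": 0,"wy": 0,"wz": 0}
    - {"hand": 60,"x": 0,"y": 0,"z": 0,"wx": 0,"wy": 0,"wz": 0}
    - {"hand": 60,"x": 0,"y": 0,"z": 0,"wx": 0,"wy": 0,"wz": 0}
    - {"hand": 60,"x": 0,"y": 0,"z": 0,"wx": 0,"wy": 0,"wz": 0}

```text
time_s: 23.35
position: [0.4232, -0.3497, 0.2653]
tcp_rot: [[-0.002, 1.0, 0.0], [1.0, 0.002, -0.0], [-0.0, 0.0, -1.0]]
force: [-0.5, -0.7, -0.2]
opening: 0.688
```

```bash
python3 g.py .4178 -.349 .206 0;  python3 - <<'E'
from h import *
c=cap("side"); crop(c,250,170,450,370,4,"s5.png")
E
```

```text
p [ 0.4232 -0.3497  0.284 ] yaw_y 0.1 tilt [ 0.0005 -0.0001] units xyz [ 0.03 -0.22  3.12] wz 0.1 op 0.688 F [-0.5 -0.7 -0.2] t 23.4 q6 [-51. -51.]
```

View pics/s5.png

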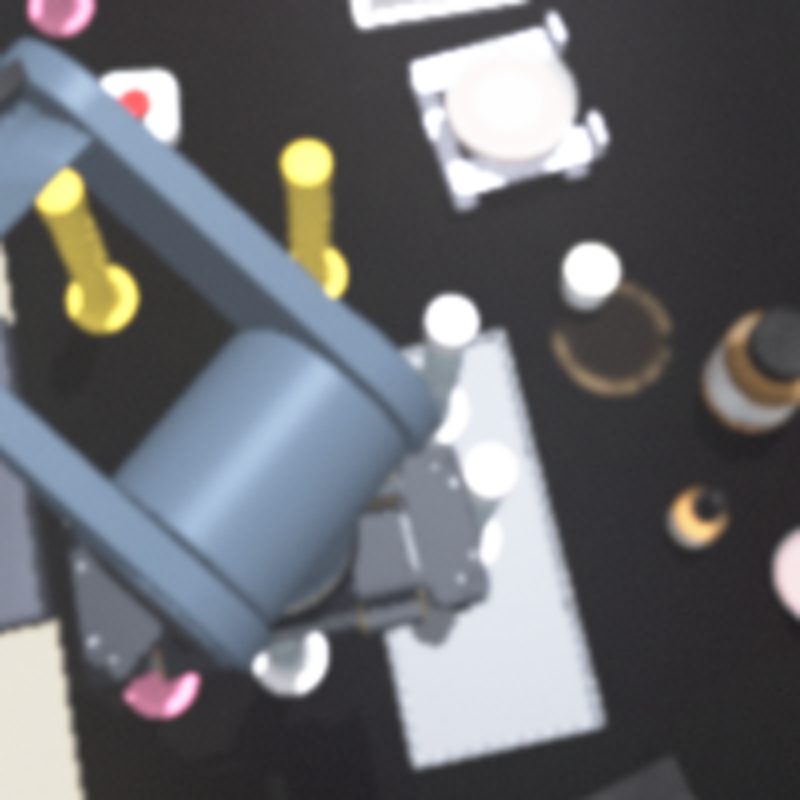

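>>> move_arm:
  moves:
    - {"hand": 60,"x": 0,"y": -0.2,"z": 0,"wx": 0,"wy": 0,"wz": 0}
    - {"hand": 60,"x": 0,"y": 0,"z": 0.4,"wx": 0,"wy": 0,"wz": 0}
    - {"hand": 60,"x": 0,"y": 0,"z": 0.5,"wx": 0,"wy": 0,"wz": 0}
    - {"hand": 60,"x": 0,"y": 0,"z": 0.5,"wx": 0,"wy": 0,"wz": 0}
    - {"hand": 60,"x": 0,"y": 0,"z": 0.5,"wx": 0,"wy": 0,"wz": 0}
    - {"hand": 60,"x": 0,"y": 0,"z": 0.5,"wx": 0,"wy": 0,"wz": 0}
    - {"hand": 60,"x": 0,"y": 0,"z": 0.5,"wx": 0,"wy": 0,"wz": 0}
    - {"hand": 60,"x": 0,"y": 0,"z": 0.2,"wx": 0,"wy": 0,"wz": 0}
    - {"hand": 60,"x": 0,"y": 0,"z": 0,"wx": 0,"wy": 0,"wz": 0}
    - {"hand": 40,"x": 0,"y": 0,"z": 0,"wx": 0,"wy": 0,"wz": 0}
    - {"hand": 36,"x": 0,"y": 0,"z": 0,"wx": 0,"wy": 0,"wz": 0}
    - {"hand": 33,"x": 0,"y": 0,"z": 0,"wx": 0,"wy": 0,"wz": 0}
    - {"hand": 31,"x": 0,"y": 0,"z": 0,"wx": 0,"wy": 0,"wz": 0}
    - {"hand": 28,"x": 0,"y": 0,"z": 0,"wx": 0,"wy": 0,"wz": 0}
    - {"hand": 20,"x": 0,"y": 0,"z": 0,"wx": 0,"wy": 0,"wz": 0}
    - {"hand": 10,"x": 0,"y": 0,"z": 0,"wx": 0,"wy": 0,"wz": 0}
    - {"hand": 10,"x": 0,"y": 0,"z": 0,"wx": 0,"wy": 0,"wz": 0}
    - {"hand": 10,"x": 0,"y": 0,"z": 0,"wx": 0,"wy": 0,"wz": 0}
    - {"hand": 10,"x": 0,"y": 0,"z": 0,"wx": 0,"wy": 0,"wz": 0}

```text
time_s: 25.3
position: [0.4178, -0.3502, 0.1881]
tcp_rot: [[-0.001, 1.0, 0.001], [1.0, 0.001, -0.001], [-0.001, 0.001, -1.0]]
force: [0.9, -0.7, 3.4]
opening: 0.336
```

```bash
python3 g.py .5525 -.39 .246 0
```

```text
p [ 0.4178 -0.3502  0.2068] yaw_y 0.04 tilt [ 0.0007 -0.0006] units xyz [-1.6   5.39 -1.56] wz 0.04 op 0.336 F [ 0.9 -0.7  3.4] t 25.3 q6 [-52. -52.]
```

>>> move_arm:
  moves:
    - {"hand": 10,"x": 0,"y": 0,"z": -0.1,"wx": 0,"wy": 0,"wz": 0}
    - {"hand": 10,"x": 0,"y": 0,"z": -0.3,"wx": 0,"wy": 0,"wz": 0}
    - {"hand": 10,"x": 0,"y": 0,"z": -0.3,"wx": 0,"wy": 0,"wz": 0}
    - {"hand": 10,"x": 0,"y": 0,"z": -0.3,"wx": 0,"wy": 0,"wz": 0}
    - {"hand": 10,"x": 0,"y": 0,"z": -0.3,"wx": 0,"wy": 0,"wz": 0}
    - {"hand": 10,"x": 0,"y": 0,"z": -0.2,"wx": 0,"wy": 0,"wz": 0}
    - {"hand": 10,"x": 0,"y": 0,"z": -0.1,"wx": 0,"wy": 0,"wz": 0}
    - {"hand": 10,"x": 0,"y": 0.1,"z": 0,"wx": 0,"wy": 0,"wz": 0}
    - {"hand": 10,"x": -0.1,"y": 0.2,"z": 0,"wx": 0,"wy": 0,"wz": 0}
    - {"hand": 10,"x": -0.1,"y": 0.3,"z": 0,"wx": 0,"wy": 0,"wz": 0}
    - {"hand": 10,"x": -0.2,"y": 0.4,"z": 0,"wx": 0,"wy": 0,"wz": 0}
    - {"hand": 10,"x": -0.2,"y": 0.4,"z": 0,"wx": 0,"wy": 0,"wz": 0}
    - {"hand": 10,"x": -0.2,"y": 0.4,"z": 0,"wx": 0,"wy": 0,"wz": 0}
    - {"hand": 10,"x": -0.2,"y": 0.4,"z": 0,"wx": 0,"wy": 0,"wz": 0}
    - {"hand": 10,"x": -0.2,"y": 0.4,"z": 0,"wx": 0,"wy": 0,"wz": 0}
    - {"hand": 10,"x": -0.2,"y": 0.4,"z": 0,"wx": 0,"wy": 0,"wz": 0}
    - {"hand": 10,"x": -0.1,"y": 0.4,"z": 0,"wx": 0,"wy": 0,"wz": 0}
    - {"hand": 10,"x": -0.1,"y": 0.4,"z": 0,"wx": 0,"wy": 0,"wz": 0}
    - {"hand": 10,"x": 0,"y": 0.4,"z": 0,"wx": 0,"wy": 0,"wz": 0}
    - {"hand": 10,"x": 0,"y": 0.4,"z": 0,"wx": 0,"wy": 0,"wz": 0}

```text
time_s: 27.3
position: [0.5333, -0.3897, 0.2277]
tcp_rot: [[-0.001, 1.0, -0.0], [1.0, 0.001, 0.0], [0.0, -0.0, -1.0]]
force: [0.4, 0.0, -2.2]
opening: 0.335
```

>>> move_arm:
  moves:
    - {"hand": 10,"x": 0,"y": 0.4,"z": 0,"wx": 0,"wy": 0,"wz": 0}
    - {"hand": 10,"x": 0,"y": 0.3,"z": 0,"wx": 0,"wy": 0,"wz": 0}
    - {"hand": 10,"x": 0,"y": 0.1,"z": 0,"wx": 0,"wy": 0,"wz": 0}
    - {"hand": 10,"x": 0,"y": 0,"z": 0,"wx": 0,"wy": 0,"wz": 0}
    - {"hand": 10,"x": 0,"y": 0,"z": 0,"wx": 0,"wy": 0,"wz": 0}
    - {"hand": 10,"x": 0,"y": 0,"z": 0,"wx": 0,"wy": 0,"wz": 0}

```text
time_s: 27.9
position: [0.5521, -0.3898, 0.2278]
tcp_rot: [[-0.001, 1.0, -0.0], [1.0, 0.001, 0.0], [0.0, -0.0, -1.0]]
force: [1.3, -0.4, -2.9]
opening: 0.338
```

```bash
python3 g.py .5525 -.39 .211 0
```

```text
p [ 0.5521 -0.3898  0.2465] yaw_y 0.03 tilt [-0.0005  0.0002] units xyz [-0.01  0.02  1.42] wz 0.03 op 0.338 F [ 1.3 -0.4 -2.9] t 27.9 q6 [-45. -45.]
```

>>> move_arm:
  moves:
    - {"hand": 10,"x": 0,"y": 0,"z": 0.2,"wx": 0,"wy": 0,"wz": 0}
    - {"hand": 10,"x": 0,"y": 0,"z": 0.3,"wx": 0,"wy": 0,"wz": 0}
    - {"hand": 10,"x": 0,"y": 0,"z": 0.3,"wx": 0,"wy": 0,"wz": 0}
    - {"hand": 10,"x": 0,"y": 0,"z": 0.2,"wx": 0,"wy": 0,"wz": 0}
    - {"hand": 10,"x": 0,"y": 0,"z": 0.2,"wx": 0,"wy": 0,"wz": 0}
    - {"hand": 10,"x": 0,"y": 0,"z": 0.1,"wx": 0,"wy": 0,"wz": 0}
    - {"hand": 10,"x": 0,"y": 0,"z": 0.05,"wx": 0,"wy": 0,"wz": 0}
    - {"hand": 10,"x": 0,"y": 0,"z": 0.05,"wx": 0,"wy": 0,"wz": 0}
    - {"hand": 10,"x": 0,"y": 0,"z": 0.05,"wx": 0,"wy": 0,"wz": 0}
    - {"hand": 10,"x": 0,"y": 0,"z": 0,"wx": 0,"wy": 0,"wz": 0}
    - {"hand": 10,"x": 0,"y": 0,"z": 0,"wx": 0,"wy": 0,"wz": 0}
    - {"hand": 10,"x": 0,"y": 0,"z": 0,"wx": 0,"wy": 0,"wz": 0}

```text
time_s: 29.1
position: [0.5528, -0.3901, 0.1921]
tcp_rot: [[-0.001, 1.0, 0.001], [1.0, 0.001, -0.001], [-0.001, 0.001, -1.0]]
force: [-0.7, 0.1, 0.3]
opening: 0.332
```

>>> move_arm:
  moves:
    - {"hand": 31,"x": 0,"y": 0,"z": 0,"wx": 0,"wy": 0,"wz": 0}
    - {"hand": 33,"x": 0,"y": 0,"z": 0,"wx": 0,"wy": 0,"wz": 0}
    - {"hand": 36,"x": 0,"y": 0,"z": 0,"wx": 0,"wy": 0,"wz": 0}
    - {"hand": 40,"x": 0,"y": 0,"z": 0,"wx": 0,"wy": 0,"wz": 0}
    - {"hand": 50,"x": 0,"y": 0,"z": 0,"wx": 0,"wy": 0,"wz": 0}
    - {"hand": 60,"x": 0,"y": 0,"z": 0,"wx": 0,"wy": 0,"wz": 0}
    - {"hand": 60,"x": 0,"y": 0,"z": 0,"wx": 0,"wy": 0,"wz": 0}
    - {"hand": 60,"x": 0,"y": 0,"z": -0.2,"wx": 0,"wy": 0,"wz": 0}
    - {"hand": 60,"x": 0,"y": 0,"z": -0.5,"wx": 0,"wy": 0,"wz": 0}
    - {"hand": 60,"x": 0,"y": 0,"z": -0.8,"wx": 0,"wy": 0,"wz": 0}
    - {"hand": 60,"x": 0,"y": 0,"z": -0.8,"wx": 0,"wy": 0,"wz": 0}
    - {"hand": 60,"x": 0,"y": 0,"z": -0.8,"wx": 0,"wy": 0,"wz": 0}
    - {"hand": 60,"x": 0,"y": 0,"z": -0.7,"wx": 0,"wy": 0,"wz": 0}
    - {"hand": 60,"x": 0.4,"y": 0,"z": 0,"wx": 0,"wy": 0,"wz": 0}
    - {"hand": 60,"x": 0.8,"y": 0,"z": 0,"wx": 0,"wy": 0,"wz": 0}
    - {"hand": 60,"x": 1,"y": -0.1,"z": 0,"wx": 0,"wy": 0,"wz": 0}
    - {"hand": 60,"x": 1,"y": -0.1,"z": 0,"wx": 0,"wy": 0,"wz": 0}
    - {"hand": 60,"x": 1,"y": -0.1,"z": 0,"wx": 0,"wy": 0,"wz": 0}
    - {"hand": 60,"x": 1,"y": -0.1,"z": 0,"wx": 0,"wy": 0,"wz": 0}
    - {"hand": 60,"x": 1,"y": -0.1,"z": 0,"wx": 0,"wy": 0,"wz": 0}

```text
time_s: 31.1
position: [0.5391, -0.2328, 0.2861]
tcp_rot: [[-0.001, 1.0, -0.001], [1.0, 0.001, 0.001], [0.001, -0.001, -1.0]]
force: [-0.3, -0.1, 0.2]
opening: 0.686
```

>>> move_arm:
  moves:
    - {"hand": 60,"x": 1,"y": -0.1,"z": 0,"wx": 0,"wy": 0,"wz": 0}
    - {"hand": 60,"x": 1,"y": -0.1,"z": 0,"wx": 0,"wy": 0,"wz": 0}
    - {"hand": 60,"x": 1,"y": -0.1,"z": 0,"wx": 0,"wy": 0,"wz": 0}
    - {"hand": 60,"x": 1,"y": -0.1,"z": 0,"wx": 0,"wy": 0,"wz": 0}
    - {"hand": 60,"x": 1,"y": -0.1,"z": 0,"wx": 0,"wy": 0,"wz": 0}
    - {"hand": 60,"x": 1,"y": -0.1,"z": 0,"wx": 0,"wy": 0,"wz": 0}
    - {"hand": 60,"x": 1,"y": -0.1,"z": 0,"wx": 0,"wy": 0,"wz": 0}
    - {"hand": 60,"x": 1,"y": -0.1,"z": 0,"wx": 0,"wy": 0,"wz": 0}
    - {"hand": 60,"x": 1,"y": -0.1,"z": 0,"wx": 0,"wy": 0,"wz": 0}
    - {"hand": 60,"x": 1,"y": -0.1,"z": 0,"wx": 0,"wy": 0,"wz": 0}
    - {"hand": 60,"x": 1,"y": -0.1,"z": 0,"wx": 0,"wy": 0,"wz": 0}
    - {"hand": 60,"x": 1,"y": -0.1,"z": 0,"wx": 0,"wy": 0,"wz": 0}
    - {"hand": 60,"x": 1,"y": -0.1,"z": 0,"wx": 0,"wy": 0,"wz": 0}
    - {"hand": 60,"x": 1,"y": -0.1,"z": 0,"wx": 0,"wy": 0,"wz": 0}
    - {"hand": 60,"x": 1,"y": -0.1,"z": 0,"wx": 0,"wy": 0,"wz": 0}
    - {"hand": 60,"x": 1,"y": -0.1,"z": 0,"wx": 0,"wy": 0,"wz": 0}
    - {"hand": 60,"x": 0.5,"y": 0,"z": 0,"wx": 0,"wy": 0,"wz": 0}
    - {"hand": 60,"x": 0,"y": 0,"z": 0,"wx": 0,"wy": 0,"wz": 0}
    - {"hand": 60,"x": 0,"y": 0,"z": 0,"wx": 0,"wy": 0,"wz": 0}

```text
time_s: 33.0
position: [0.4993, 0.1772, 0.2864]
tcp_rot: [[-0.001, 1.0, -0.0], [1.0, 0.001, -0.001], [-0.001, -0.0, -1.0]]
force: [0.1, 0.1, 0.1]
opening: 0.69
```

```bash
python3 g.py .479 .381 .107 -3.5; python3 m2.py | head -11;  python3 - <<'E'
from h import *
c=cap("side"); crop(c,230,70,480,370,2,"s6.png")
E
```

```text
p [0.4993 0.1772 0.3051] yaw_y 0.08 tilt [-0.0003 -0.0008] units xyz [ 8.16 -0.8   7.92] wz 3.58 op 0.69 F [0.1 0.1 0.1] t 33.0 q6 [7. 7.]
== side
mat c [531.9 402.6] size [210.6 139.3] longdir 0.5
blade front x>.5 c [561.4 380. ] size [ 53.  123.9] longdir -3.4 fitline 174.7 maxx 0.6217
grip [0.4837 0.3738 0.0965] [0.4846 0.3764 0.1157] 7
griptop 1 [0.4845 0.3746 0.1157] ('c', array([484.5, 374.6]), 'size', array([0., 0.]), 'longdir', 0.0) ray [0.4838 0.3644 0.128 ]
== top
mat c [533.3 364.8] size [128.5 202.2] longdir -0.5
blade front x>.5 c [560.4 387.6] size [117.3  31.6] longdir 2.2 fitline 179.6 maxx 0.6187
grip [0.4766 0.3785 0.1071] [0.4846 0.394  0.1413] 74
griptop 37 [0.4778 0.3808 0.1307] ('c', array([478.6, 381.7]), 'size', array([24.6, 11.8]), 'longdir', 86.1) ray [0.4783 0.3815 0.128 ]
side rack -1 167 ('c', array([662.4, -42.5]), 'size', array([105. ,  25.9]), 'longdir', 3.9) 4.0Traceback (most recent call last):
  File "m2.py", line 27, in <module>
    print(n,nm,s,m.sum(),rc(W[m]),line(W[m][:,:2]).round(1))
                                  ~~~~^^^^^^^^^^^^
  File "m2.py", line 3, in line
    vx,vy,x0,y0=cv2.fitLine(p.astype(np.float32),cv2.DIST_HUBER,0,1e-4,1e-4).ravel(); return np.degrees(np.arctan2(vy,vx))%180
                ~~~~~~~~~~~^^^^^^^^^^^^^^^^^^^^^^^^^^^^^^^^^^^^^^^^^^^^^^^^^
cv2.error: OpenCV(4.12.0) /io/opencv/modules/imgproc/src/linefit.cpp:50: error: (-215:Assertion failed) count > 0 in function 'fitLine2D_wods'
```

View pics/s6.png

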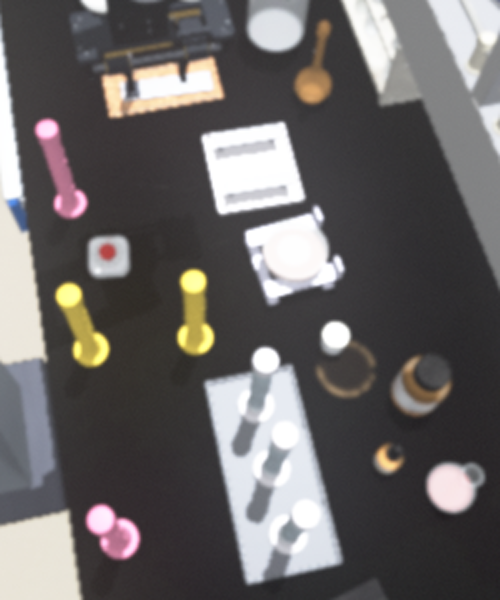

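>>> move_arm:
  moves:
    - {"hand": 60,"x": 0.5,"y": -0.1,"z": 0,"wx": 0,"wy": 0,"wz": 0}
    - {"hand": 60,"x": 1,"y": -0.1,"z": 0,"wx": 0,"wy": 0,"wz": 0}
    - {"hand": 60,"x": 1,"y": -0.1,"z": 0,"wx": 0,"wy": 0,"wz": 0}
    - {"hand": 60,"x": 1,"y": -0.1,"z": 0,"wx": 0,"wy": 0,"wz": 0}
    - {"hand": 60,"x": 1,"y": -0.1,"z": 0,"wx": 0,"wy": 0,"wz": 0}
    - {"hand": 60,"x": 1,"y": -0.1,"z": 0,"wx": 0,"wy": 0,"wz": 0}
    - {"hand": 60,"x": 1,"y": -0.1,"z": 0,"wx": 0,"wy": 0,"wz": 0}
    - {"hand": 60,"x": 1,"y": -0.1,"z": 0,"wx": 0,"wy": 0,"wz": 0}
    - {"hand": 60,"x": 0.6,"y": 0,"z": 0,"wx": 0,"wy": 0,"wz": 0}
    - {"hand": 60,"x": 0,"y": 0,"z": 0,"wx": 0,"wy": 0,"wz": 3}
    - {"hand": 60,"x": 0,"y": 0,"z": 0.6,"wx": 0,"wy": 0,"wz": 0}
    - {"hand": 60,"x": 0,"y": 0,"z": 0.8,"wx": 0,"wy": 0,"wz": 0}
    - {"hand": 60,"x": 0,"y": 0,"z": 0.8,"wx": 0,"wy": 0,"wz": 0}
    - {"hand": 60,"x": 0,"y": 0,"z": 0.8,"wx": 0,"wy": 0,"wz": 0}
    - {"hand": 60,"x": 0,"y": 0,"z": 0,"wx": 0,"wy": 0,"wz": 0}
    - {"hand": 60,"x": 0,"y": 0,"z": 0,"wx": 0,"wy": 0,"wz": 0}

```text
time_s: 34.85
position: [0.4795, 0.3801, 0.2116]
tcp_rot: [[0.052, 0.999, -0.0], [0.999, -0.052, -0.0], [-0.0, -0.0, -1.0]]
force: [-0.0, -0.6, 0.1]
opening: 0.69
```

```bash
python3 g.py .4787 .381 .107 -3;   python3 - <<'E'
from h import *
c=cap("side"); crop(c,250,60,400,180,5,"s7.png")
c=cap("top"); crop(c,150,130,310,250,5,"t7.png")
E
```

```text
p [0.4795 0.3801 0.2303] yaw_y -2.96 tilt [-0.0005 -0.0003] units xyz [ 0.03 -0.03  4.93] wz 0.04 op 0.69 F [-0.  -0.6  0.1] t 34.9 q6 [28. 31.]
```

View pics/t7.png

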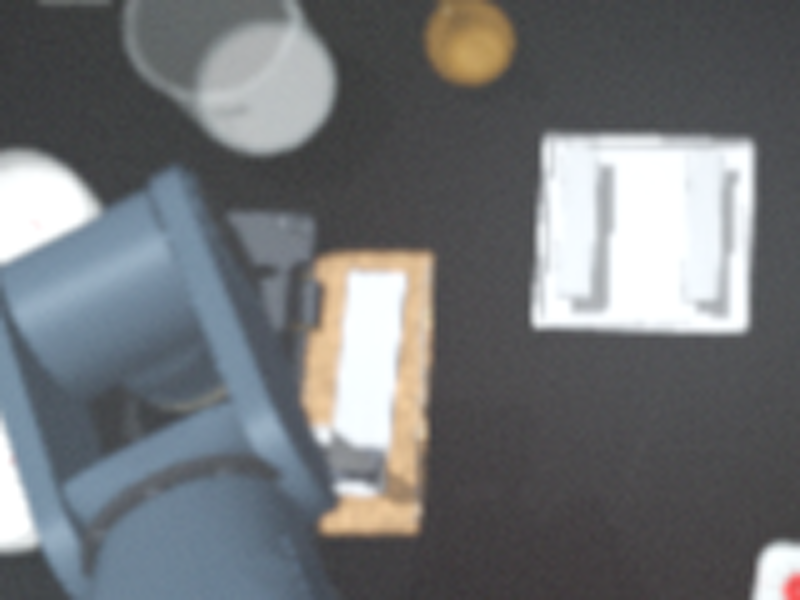

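View pics/s7.png

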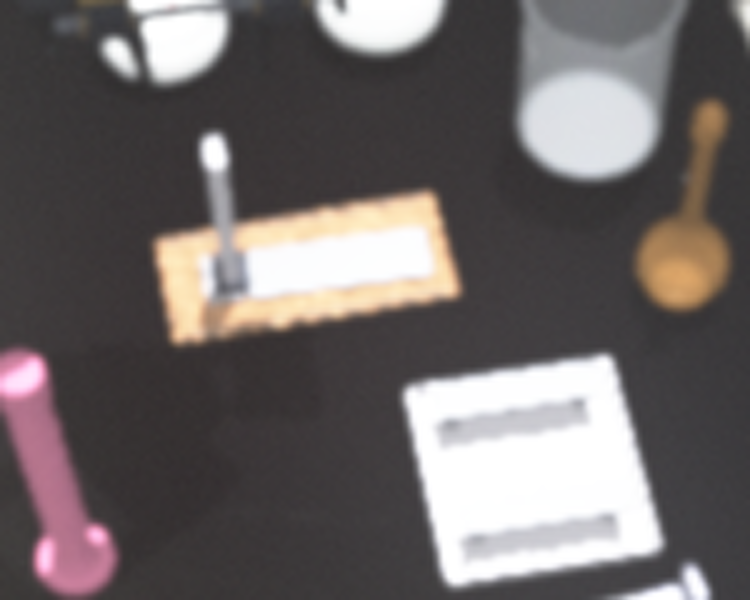

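>>> move_arm:
  moves:
    - {"hand": 60,"x": 0,"y": 0,"z": 0.6,"wx": 0,"wy": 0,"wz": 0}
    - {"hand": 60,"x": 0,"y": 0,"z": 0.6,"wx": 0,"wy": 0,"wz": 0}
    - {"hand": 60,"x": 0,"y": 0,"z": 0.6,"wx": 0,"wy": 0,"wz": 0}
    - {"hand": 60,"x": 0,"y": 0,"z": 0.6,"wx": 0,"wy": 0,"wz": 0}
    - {"hand": 60,"x": 0,"y": 0,"z": 0.6,"wx": 0,"wy": 0,"wz": 0}
    - {"hand": 60,"x": 0,"y": 0,"z": 0.6,"wx": 0,"wy": 0,"wz": 0}
    - {"hand": 60,"x": 0,"y": 0,"z": 0.6,"wx": 0,"wy": 0,"wz": 0}
    - {"hand": 60,"x": 0,"y": 0,"z": 0.4,"wx": 0,"wy": 0,"wz": 0}
    - {"hand": 60,"x": 0,"y": 0,"z": 0.3,"wx": 0,"wy": 0,"wz": 0}
    - {"hand": 60,"x": 0,"y": 0,"z": 0,"wx": 0,"wy": 0,"wz": 0}
    - {"hand": 40,"x": 0,"y": 0,"z": 0,"wx": 0,"wy": 0,"wz": 0}
    - {"hand": 30,"x": 0,"y": 0,"z": 0,"wx": 0,"wy": 0,"wz": 0}
    - {"hand": 24,"x": 0,"y": 0,"z": 0,"wx": 0,"wy": 0,"wz": 0}
    - {"hand": 20,"x": 0,"y": 0,"z": 0,"wx": 0,"wy": 0,"wz": 0}
    - {"hand": 16,"x": 0,"y": 0,"z": 0,"wx": 0,"wy": 0,"wz": 0}
    - {"hand": 13,"x": 0,"y": 0,"z": 0,"wx": 0,"wy": 0,"wz": 0}
    - {"hand": 8,"x": 0,"y": 0,"z": 0,"wx": 0,"wy": 0,"wz": 0}
    - {"hand": 0,"x": 0,"y": 0,"z": 0,"wx": 0,"wy": 0,"wz": 0}
    - {"hand": 0,"x": 0,"y": 0,"z": 0,"wx": 0,"wy": 0,"wz": 0}
    - {"hand": 0,"x": 0,"y": 0,"z": 0,"wx": 0,"wy": 0,"wz": 0}

```text
time_s: 36.95
position: [0.4795, 0.3801, 0.089]
tcp_rot: [[0.052, 0.999, 0.0], [0.999, -0.052, 0.0], [0.0, 0.0, -1.0]]
force: [0.7, 0.7, 0.6]
opening: 0.134
```

```bash
python3 g.py .46 .0 .25 4.8; python3 m2.py 2>/dev/null| grep -v rack
```

```text
p [0.4795 0.3801 0.1077] yaw_y -2.95 tilt [0.0002 0.    ] units xyz [-1.522e+01  1.000e-02 -5.690e+00] wz -7.75 op 0.134 F [0.7 0.7 0.6] t 37.0 q6 [28. 31.]
== side
mat c [532.4 383.9] size [ 99.7 209.5] longdir -0.4
blade front x>.5 c [561.1 382.3] size [ 54.6 123.3] longdir -3.9 fitline 176.9 maxx 0.621
grip [0.4674 0.3432 0.3448] [0.5599 0.439  0.5333] 4024
griptop 3948 [0.4672 0.3427 0.3497] ('c', array([480. , 359.6]), 'size', array([159.8, 158.8]), 'longdir', 0.0) ray [0.4789 0.5867 0.128 ]
== top
mat c [533.6 377.5] size [205.4  89.3] longdir 1.9
blade front x>.5 c [560.2 368.2] size [ 26.8 116.7] longdir -3.1 fitline 176.3 maxx 0.6186
grip [0.4647 0.3567 0.4201] [0.5596 0.4416 0.5359] 2086
griptop 2086 [0.4647 0.3567 0.4201] ('c', array([464.5, 368. ]), 'size', array([179.6, 126. ]), 'longdir', 21.0) ray [0.5248 0.4461 0.128 ]
side bridge -1 224 ('c', array([645., 139.]), 'size', array([ 26.7, 110.5]), 'longdir', -2.2) 177.6
side bridge 1 202 ('c', array([648.1, 227.5]), 'size', array([ 27.4, 109.6]), 'longdir', -3.0) 177.8
side gripper z -0.06 -0.0 110 [-0.013 -0.02  -0.053] [ 0.018  0.016 -0.   ]
side gripper z -0.09 -0.07 201 [-0.04  -0.087 -0.09 ] [ 0.032  0.085 -0.071]
side gripper z -0.15 -0.1 863 [-0.04  -0.096 -0.146] [ 0.04   0.095 -0.1  ]
side gripper z -0.2 -0.15 357 [-0.038 -0.051 -0.2  ] [ 0.037  0.036 -0.156]
top bridge -1 153 ('c', array([643.4, 138.7]), 'size', array([ 24.3, 110.5]), 'longdir', -2.3) 178.7
top bridge 1 160 ('c', array([645.1, 227.7]), 'size', array([ 25.3, 107.8]), 'longdir', -2.1) 177.1
top gripper z -0.09 -0.07 63 [-0.041 -0.086 -0.09 ] [-0.026  0.085 -0.071]
top gripper z -0.15 -0.1 154 [-0.04   0.019 -0.119] [ 0.007  0.093 -0.101]
```

>>> move_arm:
  moves:
    - {"hand": 0,"x": 0,"y": 0,"z": -0.1,"wx": 0,"wy": 0,"wz": 0}
    - {"hand": 0,"x": 0,"y": 0,"z": -0.3,"wx": 0,"wy": 0,"wz": 0}
    - {"hand": 0,"x": 0,"y": 0,"z": -0.5,"wx": 0,"wy": 0,"wz": 0}
    - {"hand": 0,"x": 0,"y": 0,"z": -0.5,"wx": 0,"wy": 0,"wz": 0}
    - {"hand": 0,"x": 0,"y": 0,"z": -0.5,"wx": 0,"wy": 0,"wz": 0}
    - {"hand": 0,"x": 0,"y": 0,"z": -0.5,"wx": 0,"wy": 0,"wz": 0}
    - {"hand": 0,"x": 0,"y": 0,"z": -0.5,"wx": 0,"wy": 0,"wz": 0}
    - {"hand": 0,"x": 0,"y": 0,"z": -0.5,"wx": 0,"wy": 0,"wz": 0}
    - {"hand": 0,"x": 0,"y": 0,"z": -0.4,"wx": 0,"wy": 0,"wz": 0}
    - {"hand": 0,"x": 0,"y": 0,"z": -0.2,"wx": 0,"wy": 0,"wz": 0}
    - {"hand": 0,"x": 0,"y": 0,"z": 0,"wx": 0,"wy": 0,"wz": -2}
    - {"hand": 0,"x": 0,"y": 0,"z": 0,"wx": 0,"wy": 0,"wz": -3}
    - {"hand": 0,"x": 0,"y": 0,"z": 0,"wx": 0,"wy": 0,"wz": -2.6}
    - {"hand": 0,"x": 0,"y": 0,"z": 0,"wx": 0,"wy": 0,"wz": 0}

```text
time_s: 38.55
position: [0.4791, 0.3799, 0.1888]
tcp_rot: [[-0.081, 0.997, -0.001], [0.997, 0.081, -0.0], [-0.0, -0.001, -1.0]]
force: [-0.1, 0.2, -2.6]
opening: 0.136
```

```bash
python3 g.py .462 -.0166 .208 4.6;   python3 - <<'E'
from h import *
c=cap("side"); crop(c,250,60,400,180,5,"s8.png")
E
```

```text
p [0.4791 0.3799 0.2075] yaw_y 4.64 tilt [-0.0009 -0.0005] units xyz [-1.575e+01 -1.970e+00 -1.000e-02] wz 0.04 op 0.136 F [-0.1  0.2 -2.6] t 38.5 q6 [28. 23.]
```

View pics/s8.png

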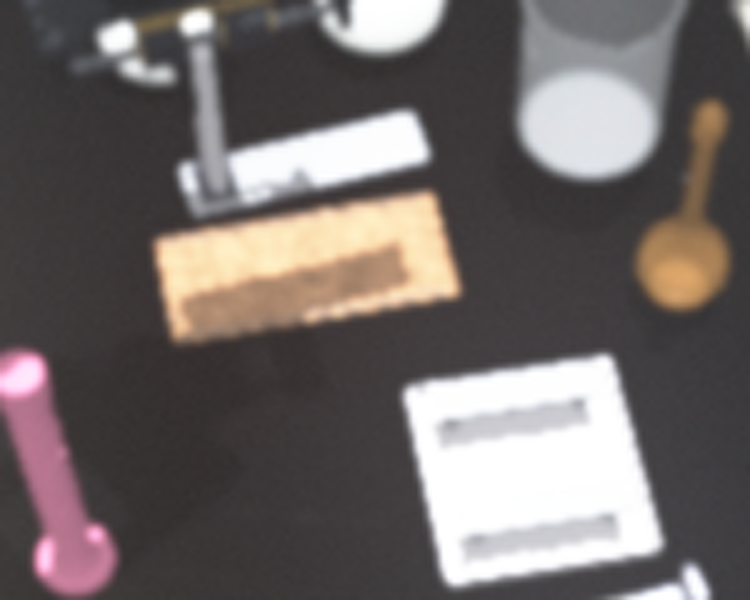

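>>> move_arm:
  moves:
    - {"hand": 0,"x": -0.3,"y": 0,"z": 0,"wx": 0,"wy": 0,"wz": 0}
    - {"hand": 0,"x": -0.6,"y": 0,"z": 0,"wx": 0,"wy": 0,"wz": 0}
    - {"hand": 0,"x": -0.9,"y": 0,"z": 0,"wx": 0,"wy": 0,"wz": 0}
    - {"hand": 0,"x": -0.9,"y": 0,"z": 0,"wx": 0,"wy": 0,"wz": 0}
    - {"hand": 0,"x": -0.9,"y": 0,"z": 0,"wx": 0,"wy": 0,"wz": 0}
    - {"hand": 0,"x": -0.9,"y": 0,"z": 0,"wx": 0,"wy": 0,"wz": 0}
    - {"hand": 0,"x": -0.9,"y": 0,"z": 0,"wx": 0,"wy": 0,"wz": 0}
    - {"hand": 0,"x": -0.9,"y": 0,"z": 0,"wx": 0,"wy": 0,"wz": 0}
    - {"hand": 0,"x": -0.9,"y": 0,"z": 0,"wx": 0,"wy": 0,"wz": 0}
    - {"hand": 0,"x": -0.9,"y": 0,"z": 0,"wx": 0,"wy": 0,"wz": 0}
    - {"hand": 0,"x": -0.9,"y": 0,"z": 0,"wx": 0,"wy": 0,"wz": 0}
    - {"hand": 0,"x": -0.9,"y": -0.1,"z": 0,"wx": 0,"wy": 0,"wz": 0}
    - {"hand": 0,"x": -0.9,"y": -0.2,"z": 0,"wx": 0,"wy": 0,"wz": 0}
    - {"hand": 0,"x": -0.9,"y": -0.3,"z": 0,"wx": 0,"wy": 0,"wz": 0}
    - {"hand": 0,"x": -0.9,"y": -0.3,"z": 0,"wx": 0,"wy": 0,"wz": 0}
    - {"hand": 0,"x": -0.9,"y": -0.3,"z": 0,"wx": 0,"wy": 0,"wz": 0}
    - {"hand": 0,"x": -0.9,"y": -0.3,"z": 0,"wx": 0,"wy": 0,"wz": 0}
    - {"hand": 0,"x": -0.8,"y": -0.3,"z": 0,"wx": 0,"wy": 0,"wz": 0}
    - {"hand": 0,"x": -0.4,"y": -0.1,"z": 0,"wx": 0,"wy": 0,"wz": 0}
    - {"hand": 0,"x": 0,"y": 0,"z": 0,"wx": 0,"wy": 0,"wz": 0}

```text
time_s: 40.6
position: [0.4634, -0.014, 0.1893]
tcp_rot: [[-0.078, 0.997, 0.0], [0.997, 0.078, -0.0], [-0.0, 0.0, -1.0]]
force: [-0.3, 0.7, -3.0]
opening: 0.132
```

```bash
python3 g.py .462 -.0166 .1237 4.6;   python3 - <<'E'
from h import *
c=cap("side"); crop(c,280,150,430,270,5,"s9.png")
c=cap("top"); crop(c,270,120,400,220,6,"t9.png")
E
```

```text
p [ 0.4634 -0.014   0.208 ] yaw_y 4.47 tilt [ 0.0004 -0.0003] units xyz [-0.1  -0.06  3.37] wz -0.13 op 0.132 F [-0.3  0.7 -3. ] t 40.6 q6 [-16. -20.]
```

View pics/s9.png

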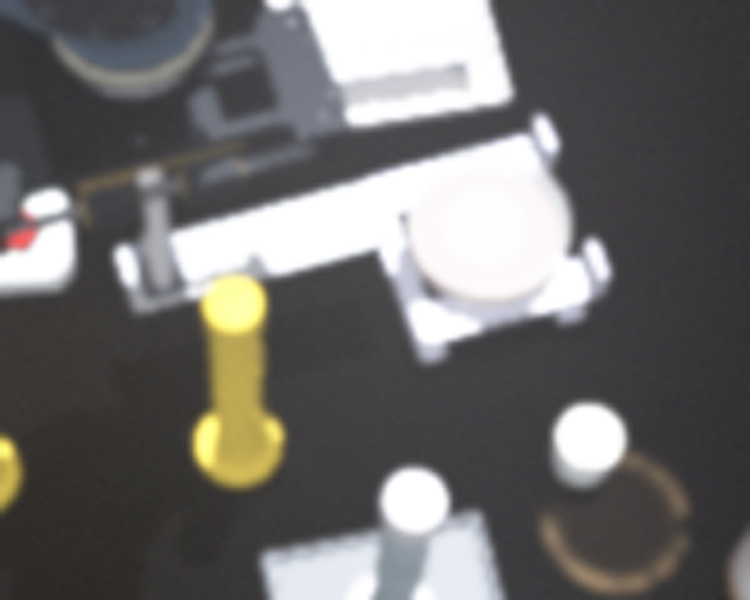

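View pics/t9.png

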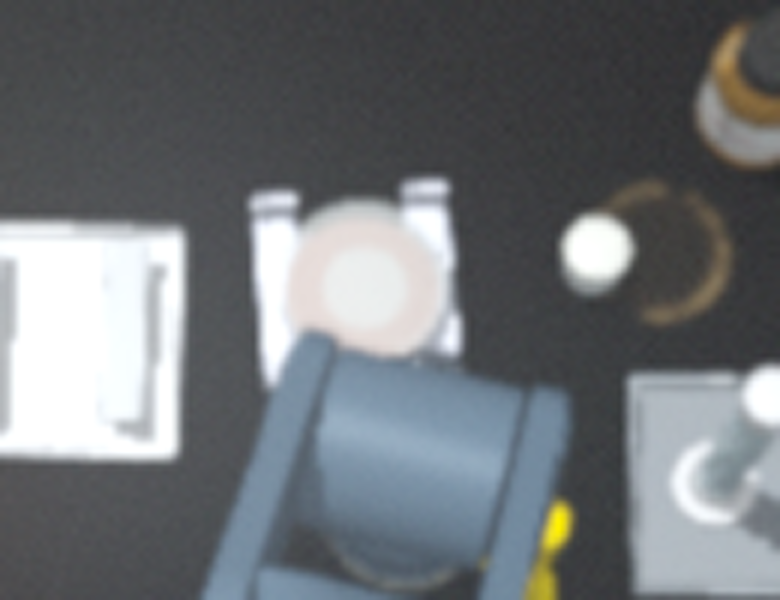

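>>> move_arm:
  moves:
    - {"hand": 0,"x": -0.1,"y": -0.05,"z": 0,"wx": 0,"wy": 0,"wz": -0.1}
    - {"hand": 0,"x": 0,"y": 0,"z": 0.3,"wx": 0,"wy": 0,"wz": 0}
    - {"hand": 0,"x": 0,"y": 0,"z": 0.4,"wx": 0,"wy": 0,"wz": 0}
    - {"hand": 0,"x": 0,"y": 0,"z": 0.4,"wx": 0,"wy": 0,"wz": 0}
    - {"hand": 0,"x": 0,"y": 0,"z": 0.4,"wx": 0,"wy": 0,"wz": 0}
    - {"hand": 0,"x": 0,"y": 0,"z": 0.4,"wx": 0,"wy": 0,"wz": 0}
    - {"hand": 0,"x": 0,"y": 0,"z": 0.4,"wx": 0,"wy": 0,"wz": 0}
    - {"hand": 0,"x": 0,"y": 0,"z": 0.4,"wx": 0,"wy": 0,"wz": 0}
    - {"hand": 0,"x": 0,"y": 0,"z": 0.4,"wx": 0,"wy": 0,"wz": 0}
    - {"hand": 0,"x": 0,"y": 0,"z": 0.25,"wx": 0,"wy": 0,"wz": 0}
    - {"hand": 0,"x": 0,"y": 0,"z": 0,"wx": 0,"wy": 0,"wz": 0}
    - {"hand": 0,"x": 0,"y": 0,"z": 0,"wx": 0,"wy": 0,"wz": 0}

```text
time_s: 41.9
position: [0.4627, -0.0151, 0.1052]
tcp_rot: [[-0.083, 0.997, 0.0], [0.997, 0.083, 0.0], [0.0, 0.0, -1.0]]
force: [-0.1, 0.3, -1.8]
opening: 0.137
```

```bash
python3 g.py .5745 -.0072 .1237 4.6;   python3 - <<'E'
from h import *
c=cap("side"); crop(c,280,150,430,270,5,"s10.png"); W=cloud(c)
m=(W[...,0]>.48)&(W[...,0]<.60)&(abs(W[...,1])<.05)&(W[...,2]>.01)&(W[...,2]<.04)&(c["image"].min(-1)>120)
p=W[m]; print(m.sum()); A=np.c_[p[:,:2],np.ones(len(p))]; print(np.linalg.lstsq(A,p[:,2],rcond=None)[0])
for x in(.5,.52,.54,.56,.58,.595):
    q=p[abs(p[:,0]-x)<.006]; print(x,len(q),np.median(q,0).round(4),q[:,1].min().round(4),q[:,1].max().round(4))
E
```

```text
p [ 0.4627 -0.0151  0.1239] yaw_y 4.74 tilt [0.0001 0.    ] units xyz [-0.05  4.48  0.01] wz 0.14 op 0.137 F [-0.1  0.3 -1.8] t 41.9 q6 [-16. -20.]
341
[-0.00759813 -0.00036201  0.02569319]
0.5 1 [0.4956 0.0113 0.0206] 0.0113 0.0113
0.52 18 [ 0.5238 -0.006   0.0217] -0.0253 0.0129
0.54 49 [ 0.5398 -0.0062  0.0214] -0.0243 0.015
0.56 46 [ 0.5597 -0.0048  0.0207] -0.0252 0.0173
0.58 47 [ 0.5798 -0.0015  0.0213] -0.0217 0.0174
0.595 43 [ 5.943e-01 -5.000e-04  2.100e-02] -0.0199 0.0194
```

View pics/s10.png

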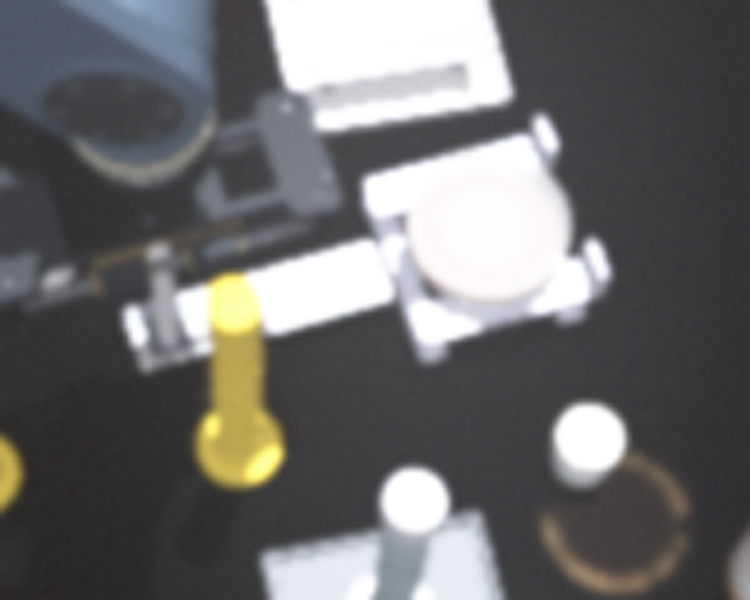

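>>> move_arm:
  moves:
    - {"hand": 0,"x": 0,"y": 0.1,"z": 0,"wx": 0,"wy": 0,"wz": 0}
    - {"hand": 0,"x": 0,"y": 0.2,"z": 0,"wx": 0,"wy": 0,"wz": 0}
    - {"hand": 0,"x": 0,"y": 0.2,"z": 0,"wx": 0,"wy": 0,"wz": 0}
    - {"hand": 0,"x": 0,"y": 0.2,"z": 0,"wx": 0,"wy": 0,"wz": 0}
    - {"hand": 0,"x": 0,"y": 0.2,"z": 0,"wx": 0,"wy": 0,"wz": 0}
    - {"hand": 0,"x": 0,"y": 0.2,"z": 0,"wx": 0,"wy": 0,"wz": 0}
    - {"hand": 0,"x": 0,"y": 0.2,"z": 0,"wx": 0,"wy": 0,"wz": 0}
    - {"hand": 0,"x": 0,"y": 0.1,"z": 0,"wx": 0,"wy": 0,"wz": 0}
    - {"hand": 0,"x": 0,"y": 0,"z": 0,"wx": 0,"wy": 0,"wz": 0}
    - {"hand": 0,"x": 0,"y": 0,"z": 0,"wx": 0,"wy": 0,"wz": 0}

```text
time_s: 42.95
position: [0.4972, -0.0121, 0.1052]
tcp_rot: [[-0.083, 0.997, -0.001], [0.997, 0.083, 0.0], [0.0, -0.001, -1.0]]
force: [-0.5, -0.1, -1.7]
opening: 0.136
```

```bash
python3 g.py .5745 -.0072 .1237 4.6;   python3 - <<'E'
from h import *
c=cap("side"); crop(c,280,150,430,270,5,"s11.png")
E
```

```text
p [ 0.4972 -0.0121  0.1239] yaw_y 4.75 tilt [-0.0007  0.0001] units xyz [-0.06  3.1   0.01] wz 0.15 op 0.136 F [-0.5 -0.1 -1.7] t 43.0 q6 [-14. -19.]
```

View pics/s11.png

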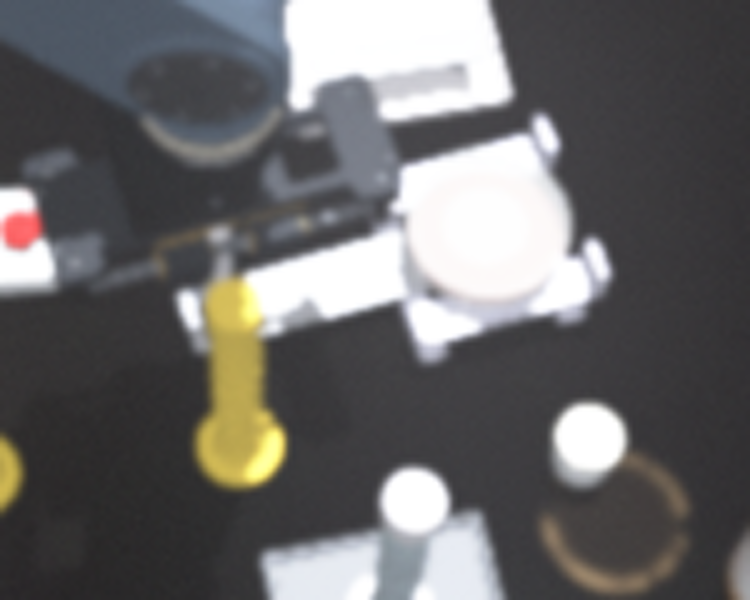

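>>> move_arm:
  moves:
    - {"hand": 0,"x": 0,"y": 0.1,"z": 0,"wx": 0,"wy": 0,"wz": 0}
    - {"hand": 0,"x": 0,"y": 0.2,"z": 0,"wx": 0,"wy": 0,"wz": 0}
    - {"hand": 0,"x": 0,"y": 0.2,"z": 0,"wx": 0,"wy": 0,"wz": 0}
    - {"hand": 0,"x": 0,"y": 0.2,"z": 0,"wx": 0,"wy": 0,"wz": 0}
    - {"hand": 0,"x": 0,"y": 0.2,"z": 0,"wx": 0,"wy": 0,"wz": 0}
    - {"hand": 0,"x": 0,"y": 0.2,"z": 0,"wx": 0,"wy": 0,"wz": 0}
    - {"hand": 0,"x": 0,"y": 0.2,"z": 0,"wx": 0,"wy": 0,"wz": 0}
    - {"hand": 0,"x": 0,"y": 0.2,"z": 0,"wx": 0,"wy": 0,"wz": 0}
    - {"hand": 0,"x": 0,"y": 0.2,"z": 0,"wx": 0,"wy": 0,"wz": 0}
    - {"hand": 0,"x": 0,"y": 0.2,"z": 0,"wx": 0,"wy": 0,"wz": 0}
    - {"hand": 0,"x": 0,"y": 0.2,"z": 0,"wx": 0,"wy": 0,"wz": 0}
    - {"hand": 0,"x": 0,"y": 0.2,"z": 0,"wx": 0,"wy": 0,"wz": 0}
    - {"hand": 0,"x": 0,"y": 0.2,"z": 0,"wx": 0,"wy": 0,"wz": 0}
    - {"hand": 0,"x": 0,"y": 0.2,"z": 0,"wx": 0,"wy": 0,"wz": 0}
    - {"hand": 0,"x": 0,"y": 0.2,"z": 0,"wx": 0,"wy": 0,"wz": 0}
    - {"hand": 0,"x": 0,"y": 0.2,"z": 0,"wx": 0,"wy": 0,"wz": 0}
    - {"hand": 0,"x": 0,"y": 0.1,"z": 0,"wx": 0,"wy": 0,"wz": 0}
    - {"hand": 0,"x": 0,"y": 0,"z": 0,"wx": 0,"wy": 0,"wz": 0}
    - {"hand": 0,"x": 0,"y": 0,"z": 0,"wx": 0,"wy": 0,"wz": 0}

```text
time_s: 44.9
position: [0.5769, -0.0055, 0.1052]
tcp_rot: [[-0.083, 0.997, -0.001], [0.997, 0.083, 0.0], [0.0, -0.001, -1.0]]
force: [0.3, -0.0, -1.5]
opening: 0.136
```

```bash
python3 g.py .5745 -.0072 .1237 4.6;   python3 - <<'E'
from h import *
c=cap("side"); crop(c,280,150,430,270,5,"s12.png")
E
python3 m.py 2>/dev/null | grep dish
```

```text
p [ 0.5769 -0.0055  0.1239] yaw_y 4.75 tilt [-0.0006  0.0001] units xyz [-0.06 -0.1   0.01] wz 0.15 op 0.136 F [ 0.3 -0.  -1.5] t 44.9 q6 [-12. -16.]
dish [ 0.6649 -0.0098  0.061 ] [ 0.663  -0.0042  0.061 ] pts [ 0.665  -0.0113] 0.0604 608
```

View pics/s12.png

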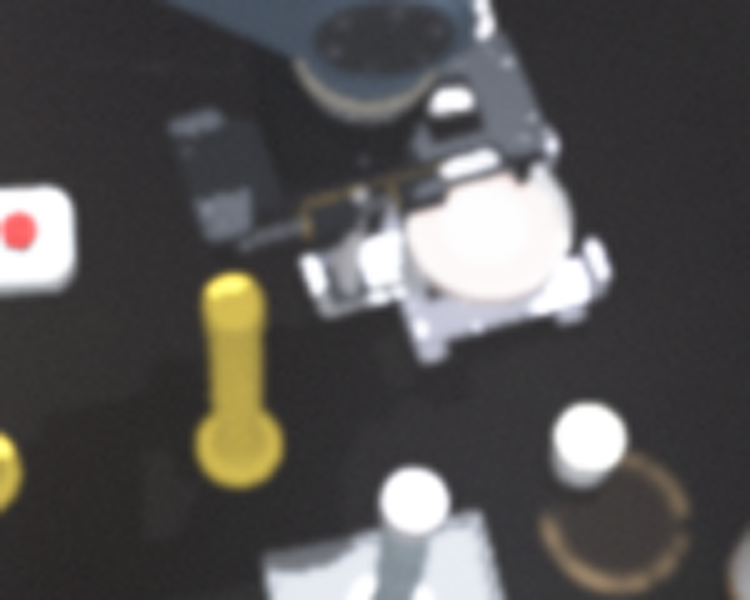

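>>> move_arm:
  moves:
    - {"hand": 0,"x": 0,"y": 0,"z": -0.1,"wx": 0,"wy": 0,"wz": 0}
    - {"hand": 0,"x": 0,"y": 0,"z": -0.2,"wx": 0,"wy": 0,"wz": 0}
    - {"hand": 0,"x": 0,"y": 0,"z": -0.1,"wx": 0,"wy": 0,"wz": 0}
    - {"hand": 0,"x": 0,"y": 0,"z": -0.05,"wx": 0,"wy": 0,"wz": 0}
    - {"hand": 0,"x": 0,"y": 0,"z": -0.05,"wx": 0,"wy": 0,"wz": 0}
    - {"hand": 0,"x": 0,"y": 0,"z": -0.05,"wx": 0,"wy": 0,"wz": 0}
    - {"hand": 0,"x": 0,"y": 0,"z": -0.05,"wx": 0,"wy": 0,"wz": 0}
    - {"hand": 0,"x": 0,"y": 0,"z": -0.1,"wx": 0,"wy": 0,"wz": 0}
    - {"hand": 0,"x": 0,"y": 0,"z": -0.1,"wx": 0,"wy": 0,"wz": 0}
    - {"hand": 0,"x": 0,"y": 0,"z": -0.1,"wx": 0,"wy": 0,"wz": 0}
    - {"hand": 0,"x": 0,"y": 0,"z": -0.1,"wx": 0,"wy": 0,"wz": 0}
    - {"hand": 0,"x": 0,"y": 0,"z": -0.1,"wx": 0,"wy": 0,"wz": 0}
    - {"hand": 0,"x": 0,"y": 0,"z": 0,"wx": 0,"wy": 0,"wz": 0}
    - {"hand": 0,"x": 0,"y": 0,"z": 0,"wx": 0,"wy": 0,"wz": 0}

```text
time_s: 46.55
position: [0.5772, -0.0056, 0.1329]
tcp_rot: [[-0.083, 0.997, 0.0], [0.997, 0.083, -0.0], [-0.0, 0.0, -1.0]]
force: [-0.0, -0.1, -3.2]
opening: 0.136
```

```bash
python3 g.py .5745 -.0072 .1957 4.6;   python3 - <<'E'
from h import *
c=cap("side"); crop(c,280,150,430,270,5,"s13.png");W=cloud(c)
m=(W[...,0]>.6)&(W[...,0]<.72)&(abs(W[...,1])<.05)&(W[...,2]>.05)&(W[...,2]<.09)&(c["image"][...,0]>150)
p=W[m]; A=np.c_[p[:,:2],np.ones(len(p))]; print(m.sum(),p.mean(0),np.linalg.lstsq(A,p[:,2],rcond=None)[0])
E
```

```text
p [ 0.5772 -0.0056  0.1516] yaw_y 4.75 tilt [ 0.0002 -0.0001] units xyz [-0.06 -0.11 -1.76] wz 0.15 op 0.136 F [-0.  -0.1 -3.2] t 46.5 q6 [-12. -16.]
783 [ 0.66234195 -0.00873497  0.07347759] [0.04539213 0.0136981  0.04353213]
```

View pics/s13.png

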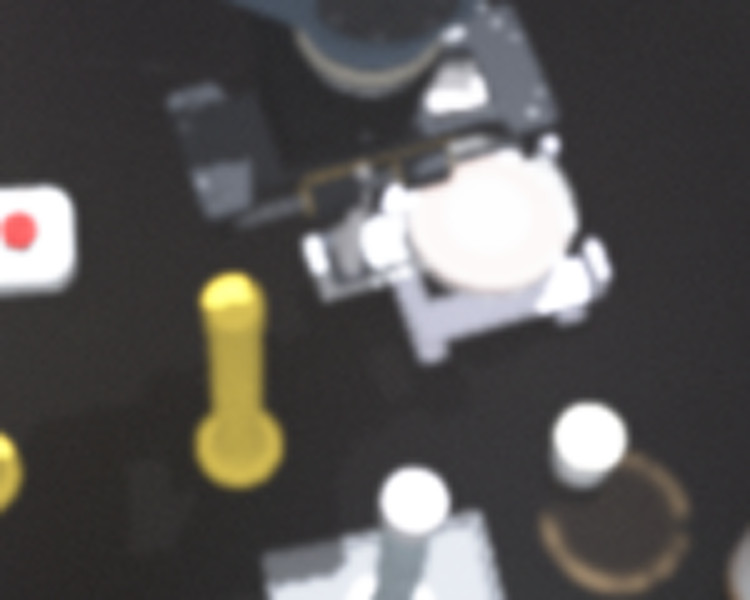

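>>> move_arm:
  moves:
    - {"hand": 0,"x": 0,"y": 0,"z": -0.1,"wx": 0,"wy": 0,"wz": 0}
    - {"hand": 0,"x": 0,"y": 0,"z": -0.2,"wx": 0,"wy": 0,"wz": 0}
    - {"hand": 0,"x": 0,"y": 0,"z": -0.2,"wx": 0,"wy": 0,"wz": 0}
    - {"hand": 0,"x": 0,"y": 0,"z": -0.2,"wx": 0,"wy": 0,"wz": 0}
    - {"hand": 0,"x": 0,"y": 0,"z": -0.2,"wx": 0,"wy": 0,"wz": 0}
    - {"hand": 0,"x": 0,"y": 0,"z": -0.2,"wx": 0,"wy": 0,"wz": 0}
    - {"hand": 0,"x": 0,"y": 0,"z": -0.2,"wx": 0,"wy": 0,"wz": 0}
    - {"hand": 0,"x": 0,"y": 0,"z": -0.2,"wx": 0,"wy": 0,"wz": 0}
    - {"hand": 0,"x": 0,"y": 0,"z": -0.2,"wx": 0,"wy": 0,"wz": 0}
    - {"hand": 0,"x": 0,"y": 0,"z": -0.1,"wx": 0,"wy": 0,"wz": 0}
    - {"hand": 0,"x": 0.1,"y": 0,"z": 0,"wx": 0,"wy": 0,"wz": 0.4}
    - {"hand": 0,"x": 0.1,"y": 0,"z": 0,"wx": 0,"wy": 0,"wz": 0.8}
    - {"hand": 0,"x": 0.2,"y": 0,"z": 0,"wx": 0,"wy": 0,"wz": 1}
    - {"hand": 0,"x": 0.2,"y": 0,"z": 0,"wx": 0,"wy": 0,"wz": 1}
    - {"hand": 0,"x": 0.3,"y": 0,"z": 0,"wx": 0,"wy": 0,"wz": 1}
    - {"hand": 0,"x": 0.3,"y": 0,"z": 0,"wx": 0,"wy": 0,"wz": 1}
    - {"hand": 0,"x": 0.3,"y": 0,"z": 0,"wx": 0,"wy": 0,"wz": 0.8}
    - {"hand": 0,"x": 0.3,"y": 0,"z": 0,"wx": 0,"wy": 0,"wz": 0.6}
    - {"hand": 0,"x": 0.3,"y": 0,"z": 0,"wx": 0,"wy": 0,"wz": 0.2}
    - {"hand": 0,"x": 0.3,"y": 0,"z": 0,"wx": 0,"wy": 0,"wz": 0}

```text
time_s: 48.6
position: [0.5767, 0.0551, 0.1778]
tcp_rot: [[0.036, 0.999, -0.0], [0.999, -0.036, 0.0], [0.0, -0.0, -1.0]]
force: [0.3, 0.1, -3.1]
opening: 0.137
```

>>> move_arm:
  moves:
    - {"hand": 0,"x": 0.3,"y": 0,"z": 0,"wx": 0,"wy": 0,"wz": 0}
    - {"hand": 0,"x": 0.3,"y": 0,"z": 0,"wx": 0,"wy": 0,"wz": 0}
    - {"hand": 0,"x": 0.3,"y": 0,"z": 0,"wx": 0,"wy": 0,"wz": 0}
    - {"hand": 0,"x": 0.3,"y": 0,"z": 0,"wx": 0,"wy": 0,"wz": 0}
    - {"hand": 0,"x": 0.3,"y": 0,"z": 0,"wx": 0,"wy": 0,"wz": 0}
    - {"hand": 0,"x": 0.3,"y": 0,"z": 0,"wx": 0,"wy": 0,"wz": 0}
    - {"hand": 0,"x": 0.3,"y": 0,"z": 0,"wx": 0,"wy": 0,"wz": 0}
    - {"hand": 0,"x": 0.3,"y": 0,"z": 0,"wx": 0,"wy": 0,"wz": 0}
    - {"hand": 0,"x": 0.3,"y": 0,"z": 0,"wx": 0,"wy": 0,"wz": 0}
    - {"hand": 0,"x": 0.3,"y": 0,"z": 0,"wx": 0,"wy": 0,"wz": 0}
    - {"hand": 0,"x": 0.3,"y": 0,"z": 0,"wx": 0,"wy": 0,"wz": 0}
    - {"hand": 0,"x": 0.3,"y": 0,"z": 0,"wx": 0,"wy": 0,"wz": 0}
    - {"hand": 0,"x": 0.2,"y": 0,"z": 0,"wx": 0,"wy": 0,"wz": 0}
    - {"hand": 0,"x": 0.1,"y": 0,"z": 0,"wx": 0,"wy": 0,"wz": 0}
    - {"hand": 0,"x": 0,"y": 0,"z": 0,"wx": 0,"wy": 0,"wz": 0}
    - {"hand": 0,"x": 0,"y": 0,"z": 0,"wx": 0,"wy": 0,"wz": 0}

```text
time_s: 50.2
position: [0.5802, 0.1517, 0.1778]
tcp_rot: [[0.036, 0.999, -0.0], [0.999, -0.036, -0.0], [-0.0, -0.0, -1.0]]
force: [0.8, -0.3, -2.4]
opening: 0.139
```

```bash
python3 g.py .5595 .1863 .1957 -2;   python3 - <<'E'
from h import *
for n in("side","top"):
    c=cap(n); crop(c,*((260,80,430,220) if n=="side" else (220,110,380,230)),4.7,n+"14.png");W=cloud(c)
    m=(W[...,0]>.55)&(W[...,0]<.74)&(abs(W[...,1]-.17)<.1)&(W[...,2]>.1)&(W[...,2]<.13)&(c["image"][...,0]>130)
    k,l,st,_=cv2.connectedComponentsWithStats(m.astype(np.uint8)); i=1+st[1:,4].argmax(); m=l==i
    p=W[m]; print(n,m.sum(),p.mean(0).round(4),p.min(0).round(4),p.max(0).round(4))
    uv=np.argwhere(m)[:,::-1].astype(np.int32); e=cv2.fitEllipse(cv2.convexHull(uv)); print(e, ray(c,e[0],p[:,2].mean()))
E
```

```text
p [0.5802 0.1517 0.1965] yaw_y -2.05 tilt [-0.0001 -0.0003] units xyz [ 1.36 -0.88  0.03] wz -0.05 op 0.139 F [ 0.8 -0.3 -2.4] t 50.2 q6 [4. 6.]
side 792 [0.6653 0.1416 0.1193] [0.6173 0.0957 0.1009] [0.7173 0.1955 0.1263]
((367.1861267089844, 144.3386993408203), (30.332069396972656, 32.97269058227539), 95.05172729492188) [[0.66538058 0.14148203 0.1192728 ]]
top 86 [0.6613 0.1056 0.1181] [0.6293 0.0962 0.1046] [0.6991 0.1138 0.1284]
((298.14459228515625, 162.53399658203125), (5.470991134643555, 22.221086502075195), 2.9736900329589844) [[0.66232553 0.10597031 0.11812664]]
```

View pics/side14.png

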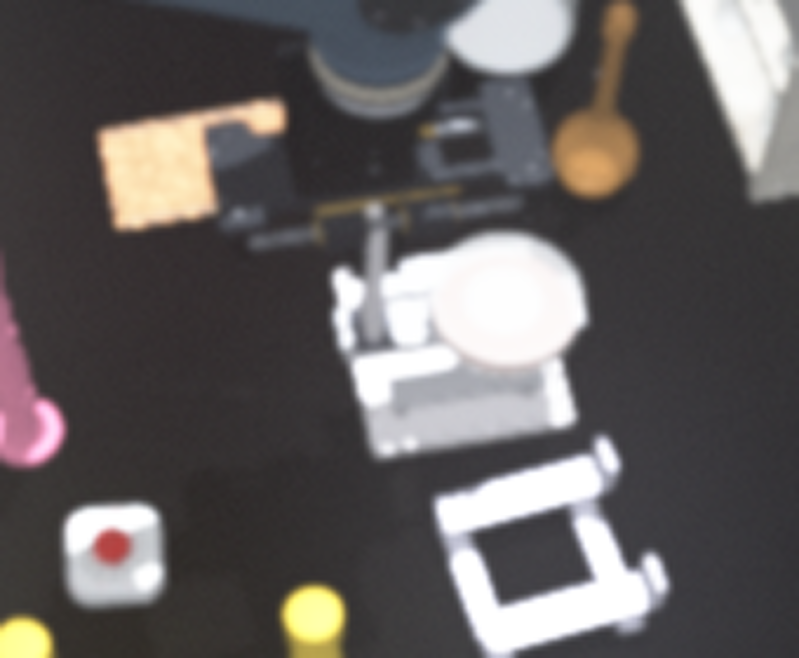

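View pics/top14.png

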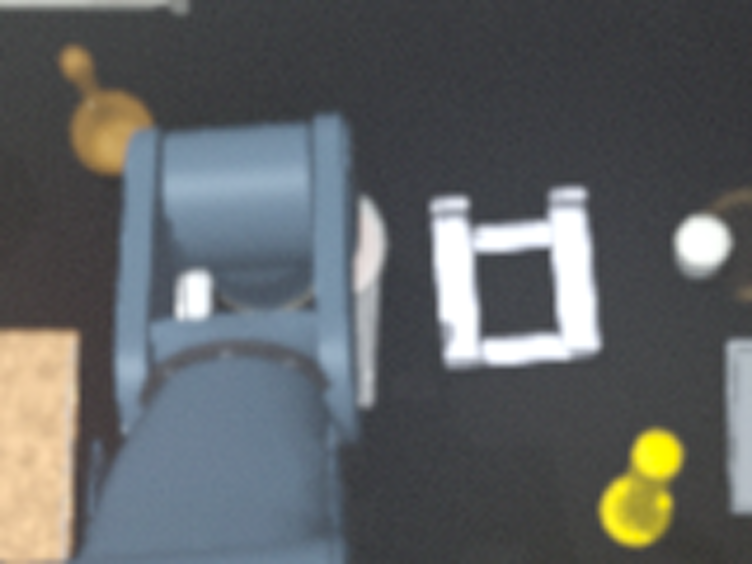

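>>> move_arm:
  moves:
    - {"hand": 0,"x": 0.1,"y": -0.05,"z": 0,"wx": 0,"wy": 0,"wz": 0}
    - {"hand": 0,"x": 0.2,"y": -0.1,"z": 0,"wx": 0,"wy": 0,"wz": 0}
    - {"hand": 0,"x": 0.2,"y": -0.1,"z": 0,"wx": 0,"wy": 0,"wz": 0}
    - {"hand": 0,"x": 0.2,"y": -0.13,"z": 0,"wx": 0,"wy": 0,"wz": 0}
    - {"hand": 0,"x": 0.2,"y": -0.13,"z": 0,"wx": 0,"wy": 0,"wz": 0}
    - {"hand": 0,"x": 0.2,"y": -0.12,"z": 0,"wx": 0,"wy": 0,"wz": 0}
    - {"hand": 0,"x": 0.2,"y": -0.1,"z": 0,"wx": 0,"wy": 0,"wz": 0}
    - {"hand": 0,"x": 0.13,"y": -0.1,"z": 0,"wx": 0,"wy": 0,"wz": 0}
    - {"hand": 0,"x": 0,"y": 0,"z": 0,"wx": 0,"wy": 0,"wz": 0}
    - {"hand": 0,"x": 0,"y": 0,"z": 0,"wx": 0,"wy": 0,"wz": 0}
    - {"hand": 0,"x": 0,"y": 0,"z": 0.1,"wx": 0,"wy": 0,"wz": 0}
    - {"hand": 0,"x": 0,"y": 0,"z": 0.2,"wx": 0,"wy": 0,"wz": 0}
    - {"hand": 0,"x": 0,"y": 0,"z": 0.2,"wx": 0,"wy": 0,"wz": 0}
    - {"hand": 0,"x": 0,"y": 0,"z": 0.2,"wx": 0,"wy": 0,"wz": 0}
    - {"hand": 0,"x": 0,"y": 0,"z": 0.2,"wx": 0,"wy": 0,"wz": 0}
    - {"hand": 0,"x": 0,"y": 0,"z": 0.2,"wx": 0,"wy": 0,"wz": 0}
    - {"hand": 0,"x": 0,"y": 0,"z": 0.2,"wx": 0,"wy": 0,"wz": 0}
    - {"hand": 0,"x": 0,"y": 0,"z": 0.1,"wx": 0,"wy": 0,"wz": 0}
    - {"hand": 0,"x": 0,"y": 0,"z": 0,"wx": 0,"wy": 0,"wz": 0}
    - {"hand": 0,"x": 0,"y": 0,"z": 0,"wx": 0,"wy": 0,"wz": 0}

```text
time_s: 52.3
position: [0.5609, 0.1884, 0.1428]
tcp_rot: [[0.036, 0.999, 0.0], [0.999, -0.036, 0.0], [0.0, 0.0, -1.0]]
force: [-0.3, 0.1, -2.0]
opening: 0.135
```

```bash
python3 g.py .5607 .1883 .1257 -2;   python3 - <<'E'
from h import *
for n in("side",):
    c=cap(n); crop(c,*((290,90,430,210) if n=="side" else (220,110,380,230)),5.7,n+"15.png");W=cloud(c)
    m=(W[...,0]>.55)&(W[...,0]<.74)&(abs(W[...,1]-.18)<.1)&(W[...,2]>.068)&(W[...,2]<.1)&(c["image"][...,0]>130)
    k,l,st,_=cv2.connectedComponentsWithStats(m.astype(np.uint8)); i=1+st[1:,4].argmax(); m=l==i
    p=W[m]; print(n,m.sum(),p.mean(0).round(4),p.min(0).round(4),p.max(0).round(4))
    uv=np.argwhere(m)[:,::-1].astype(np.int32); e=cv2.fitEllipse(cv2.convexHull(uv)); print(e, ray(c,e[0],p[:,2].mean()))
E
```

```text
p [0.5609 0.1884 0.1615] yaw_y -2.05 tilt [0.0002 0.    ] units xyz [-0.   -0.01  1.43] wz -0.05 op 0.135 F [-0.3  0.1 -2. ] t 52.3 q6 [ 8. 10.]
side 740 [0.6464 0.1783 0.0843] [0.5974 0.1321 0.0683] [0.6974 0.2323 0.0915]
((357.5100402832031, 141.95632934570312), (28.997426986694336, 31.946191787719727), 93.27041625976562) [[0.64631052 0.17790387 0.08431143]]
```

View pics/side15.png

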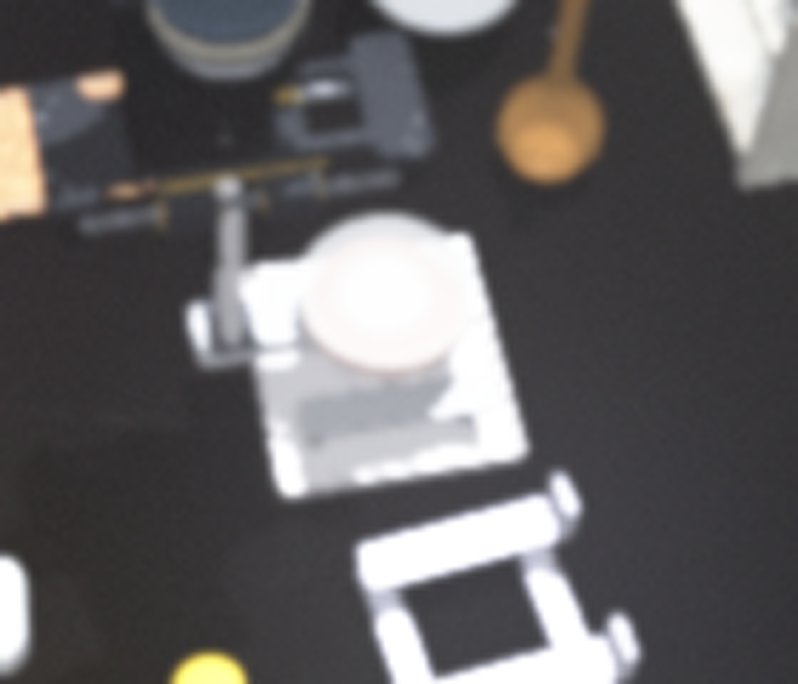

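>>> move_arm:
  moves:
    - {"hand": 0,"x": 0,"y": 0,"z": 0.1,"wx": 0,"wy": 0,"wz": 0}
    - {"hand": 0,"x": 0,"y": 0,"z": 0.2,"wx": 0,"wy": 0,"wz": 0}
    - {"hand": 0,"x": 0,"y": 0,"z": 0.2,"wx": 0,"wy": 0,"wz": 0}
    - {"hand": 0,"x": 0,"y": 0,"z": 0.2,"wx": 0,"wy": 0,"wz": 0}
    - {"hand": 0,"x": 0,"y": 0,"z": 0.1,"wx": 0,"wy": 0,"wz": 0}
    - {"hand": 0,"x": 0,"y": 0,"z": 0.05,"wx": 0,"wy": 0,"wz": 0}
    - {"hand": 0,"x": 0,"y": 0,"z": 0.05,"wx": 0,"wy": 0,"wz": 0}
    - {"hand": 0,"x": 0,"y": 0,"z": 0.05,"wx": 0,"wy": 0,"wz": 0}
    - {"hand": 0,"x": 0,"y": 0,"z": 0.05,"wx": 0,"wy": 0,"wz": 0}
    - {"hand": 0,"x": 0,"y": 0,"z": 0.05,"wx": 0,"wy": 0,"wz": 0}
    - {"hand": 0,"x": 0,"y": 0,"z": 0.05,"wx": 0,"wy": 0,"wz": 0}
    - {"hand": 0,"x": 0,"y": 0,"z": 0.1,"wx": 0,"wy": 0,"wz": 0}
    - {"hand": 0,"x": 0,"y": 0,"z": 0.1,"wx": 0,"wy": 0,"wz": 0}
    - {"hand": 0,"x": 0,"y": 0,"z": 0.1,"wx": 0,"wy": 0,"wz": 0}
    - {"hand": 0,"x": 0,"y": 0,"z": 0.1,"wx": 0,"wy": 0,"wz": 0}
    - {"hand": 0,"x": 0,"y": 0,"z": 0,"wx": 0,"wy": 0,"wz": 0}
    - {"hand": 0,"x": 0,"y": 0,"z": 0,"wx": 0,"wy": 0,"wz": 0}
    - {"hand": 0,"x": 0,"y": 0,"z": 0,"wx": 0,"wy": 0,"wz": 0}

```text
time_s: 54.15
position: [0.5609, 0.1883, 0.1054]
tcp_rot: [[0.036, 0.999, 0.0], [0.999, -0.036, 0.0], [0.0, 0.0, -1.0]]
force: [0.5, -0.3, -2.2]
opening: 0.138
```

```bash
python3 g.py .45 .1923 .1257 -2;   python3 - <<'E'
from h import *
for n in("side",):
    c=cap(n); crop(c,*((290,90,430,210) if n=="side" else (220,110,380,230)),5.7,n+"16.png");W=cloud(c)
    m=(W[...,0]>.55)&(W[...,0]<.74)&(abs(W[...,1]-.18)<.1)&(W[...,2]>.05)&(W[...,2]<.1)&(c["image"][...,0]>130)
    k,l,st,_=cv2.connectedComponentsWithStats(m.astype(np.uint8)); i=1+st[1:,4].argmax(); m=l==i
    p=W[m]; print(n,m.sum(),p.mean(0).round(4),p.min(0).round(4),p.max(0).round(4))
    uv=np.argwhere(m)[:,::-1].astype(np.int32); e=cv2.fitEllipse(cv2.convexHull(uv)); print(e, ray(c,e[0],p[:,2].mean()))
E
```

```text
p [0.5609 0.1883 0.1241] yaw_y -2.06 tilt [0.0002 0.    ] units xyz [ 0.   -4.44 -0.07] wz -0.06 op 0.138 F [ 0.5 -0.3 -2.2] t 54.1 q6 [ 8. 10.]
side 685 [0.6468 0.1795 0.0599] [0.5978 0.1317 0.0501] [0.6968 0.2329 0.0671]
((357.13995361328125, 145.91128540039062), (28.17460823059082, 31.00121307373047), 92.27996826171875) [[0.64670862 0.17876415 0.0599426 ]]
```

View pics/side16.png

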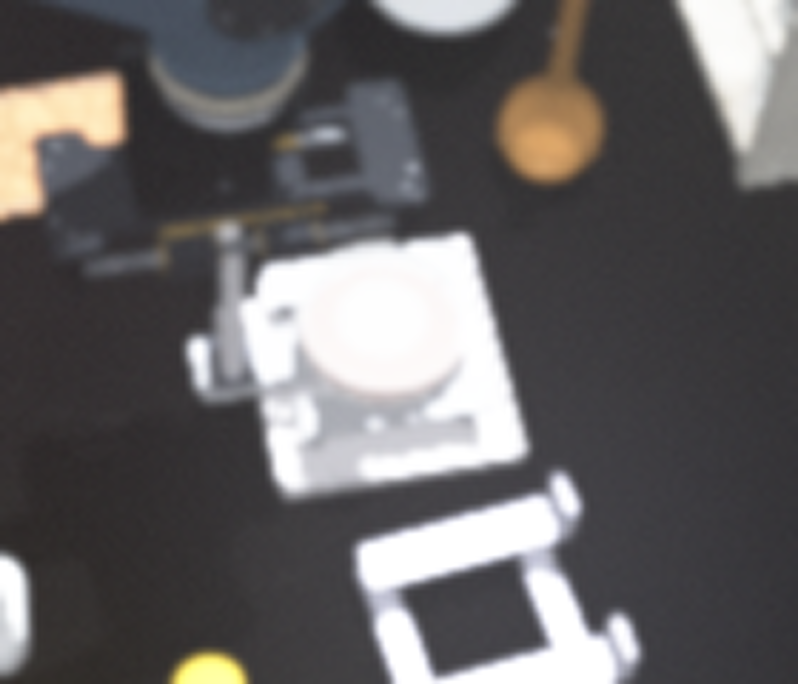

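>>> move_arm:
  moves:
    - {"hand": 0,"x": 0,"y": -0.1,"z": 0,"wx": 0,"wy": 0,"wz": 0}
    - {"hand": 0,"x": 0,"y": -0.2,"z": 0,"wx": 0,"wy": 0,"wz": 0}
    - {"hand": 0,"x": 0,"y": -0.2,"z": 0,"wx": 0,"wy": 0,"wz": 0}
    - {"hand": 0,"x": 0,"y": -0.2,"z": 0,"wx": 0,"wy": 0,"wz": 0}
    - {"hand": 0,"x": 0,"y": -0.2,"z": 0,"wx": 0,"wy": 0,"wz": 0}
    - {"hand": 0,"x": 0,"y": -0.2,"z": 0,"wx": 0,"wy": 0,"wz": 0}
    - {"hand": 0,"x": 0,"y": -0.2,"z": 0,"wx": 0,"wy": 0,"wz": 0}
    - {"hand": 0,"x": 0,"y": -0.2,"z": 0,"wx": 0,"wy": 0,"wz": 0}
    - {"hand": 0,"x": 0,"y": -0.2,"z": 0,"wx": 0,"wy": 0,"wz": 0}
    - {"hand": 0,"x": 0,"y": -0.2,"z": 0,"wx": 0,"wy": 0,"wz": 0}
    - {"hand": 0,"x": 0,"y": -0.2,"z": 0,"wx": 0,"wy": 0,"wz": 0}
    - {"hand": 0,"x": 0,"y": -0.2,"z": 0,"wx": 0,"wy": 0,"wz": 0}
    - {"hand": 0,"x": 0,"y": -0.2,"z": 0,"wx": 0,"wy": 0,"wz": 0}
    - {"hand": 0,"x": 0,"y": -0.2,"z": 0,"wx": 0,"wy": 0,"wz": 0}
    - {"hand": 0,"x": 0,"y": -0.2,"z": 0,"wx": 0,"wy": 0,"wz": 0}
    - {"hand": 0,"x": 0,"y": -0.1,"z": 0,"wx": 0,"wy": 0,"wz": 0}
    - {"hand": 0,"x": 0,"y": -0.1,"z": 0,"wx": 0,"wy": 0,"wz": 0}
    - {"hand": 0,"x": 0,"y": 0,"z": 0,"wx": 0,"wy": 0,"wz": 0}
    - {"hand": 0,"x": 0,"y": 0,"z": 0,"wx": 0,"wy": 0,"wz": 0}

```text
time_s: 56.1
position: [0.4836, 0.1911, 0.1053]
tcp_rot: [[0.036, 0.999, 0.0], [0.999, -0.036, 0.0], [0.0, 0.0, -1.0]]
force: [-0.6, -0.7, -2.2]
opening: 0.136
```

```bash
python3 g.py .47 .1923 .1257 -2;   python3 - <<'E'
from h import *
for n in("side",):
    c=cap(n); crop(c,250,90,430,210,4.4,n+"17.png");W=cloud(c)
    m=(W[...,0]>.55)&(W[...,0]<.74)&(abs(W[...,1]-.18)<.1)&(W[...,2]>.05)&(W[...,2]<.1)&(c["image"][...,0]>130)
    k,l,st,_=cv2.connectedComponentsWithStats(m.astype(np.uint8)); i=1+st[1:,4].argmax(); m=l==i
    p=W[m]; print(n,m.sum(),p.mean(0).round(4),p.min(0).round(4),p.max(0).round(4))
E
```

```text
p [0.4836 0.1911 0.124 ] yaw_y -2.05 tilt [0.0005 0.0001] units xyz [ 0.03 -0.54 -0.07] wz -0.05 op 0.136 F [-0.6 -0.7 -2.2] t 56.1 q6 [ 9. 11.]
side 685 [0.6472 0.1797 0.06  ] [0.5984 0.132  0.0507] [0.697  0.2311 0.0676]
```

View pics/side17.png

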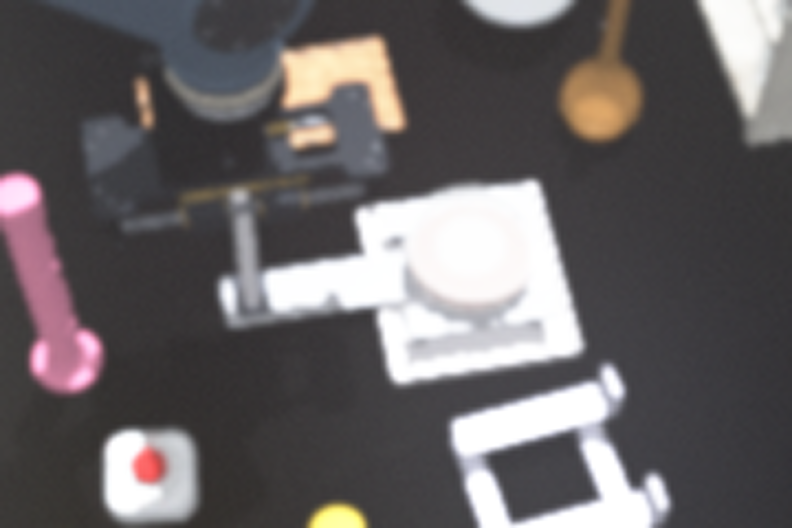

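>>> move_arm:
  moves:
    - {"hand": 0,"x": 0.09,"y": -0.05,"z": 0,"wx": 0,"wy": 0,"wz": 1}
    - {"hand": 0,"x": 0.09,"y": -0.05,"z": 0,"wx": 0,"wy": 0,"wz": 1}
    - {"hand": 0,"x": 0.09,"y": -0.05,"z": 0,"wx": 0,"wy": 0,"wz": 1}
    - {"hand": 0,"x": 0.09,"y": -0.05,"z": 0,"wx": 0,"wy": 0,"wz": 1}
    - {"hand": 0,"x": 0.09,"y": -0.05,"z": 0,"wx": 0,"wy": 0,"wz": 1}
    - {"hand": 0,"x": 0.09,"y": -0.05,"z": 0,"wx": 0,"wy": 0,"wz": 1}
    - {"hand": 0,"x": 0.09,"y": -0.05,"z": 0,"wx": 0,"wy": 0,"wz": 1}
    - {"hand": 0,"x": 0.09,"y": -0.05,"z": 0,"wx": 0,"wy": 0,"wz": 1}
    - {"hand": 0,"x": 0.09,"y": -0.05,"z": 0,"wx": 0,"wy": 0,"wz": 1}
    - {"hand": 0,"x": 0.09,"y": -0.05,"z": 0,"wx": 0,"wy": 0,"wz": 1}
    - {"hand": 0,"x": 0.09,"y": -0.05,"z": 0,"wx": 0,"wy": 0,"wz": 1}
    - {"hand": 0,"x": 0.09,"y": -0.05,"z": 0,"wx": 0,"wy": 0,"wz": 1}
    - {"hand": 0,"x": 0.09,"y": -0.05,"z": 0,"wx": 0,"wy": 0,"wz": 1}
    - {"hand": 0,"x": 0.09,"y": -0.05,"z": 0,"wx": 0,"wy": 0,"wz": 1}
    - {"hand": 0,"x": 0.09,"y": -0.05,"z": 0,"wx": 0,"wy": 0,"wz": 1}
    - {"hand": 0,"x": 0.09,"y": -0.05,"z": 0,"wx": 0,"wy": 0,"wz": 1}
    - {"hand": 0,"x": 0.09,"y": -0.05,"z": 0,"wx": 0,"wy": 0,"wz": 1}
    - {"hand": 0,"x": 0,"y": 0,"z": 0,"wx": 0,"wy": 0,"wz": 0}
    - {"hand": 0,"x": 0,"y": 0,"z": 0,"wx": 0,"wy": 0,"wz": 0}

```text
time_s: 58.05
position: [0.4691, 0.2324, 0.1053]
tcp_rot: [[0.326, 0.945, -0.0], [0.945, -0.326, -0.0], [-0.0, 0.0, -1.0]]
force: [0.4, 0.1, -1.7]
opening: 0.136
```

```bash
python3 g.py .47 .1923 .1257 -2;   python3 - <<'E'
from h import *
for n in("side",):
    c=cap(n); crop(c,250,90,430,210,4.4,n+"18.png");W=cloud(c)
    s=bot.read_state(); print("tip",s["position"]+.14*s["tcp_rot"][:,1],"rear corner",s["position"]-.097*s["tcp_rot"][:,1]-.04*s["tcp_rot"][:,0])
E
```

```text
p [0.4691 0.2324 0.124 ] yaw_y -19.04 tilt [-0.     -0.0001] units xyz [-1.5   0.56 -0.07] wz -17.04 op 0.136 F [ 0.4  0.1 -1.7] t 58.0 q6 [14. 33.]
tip [0.60145572 0.18659189 0.10527036] rear corner [0.36437781 0.22612748 0.10527639]
```

View pics/side18.png

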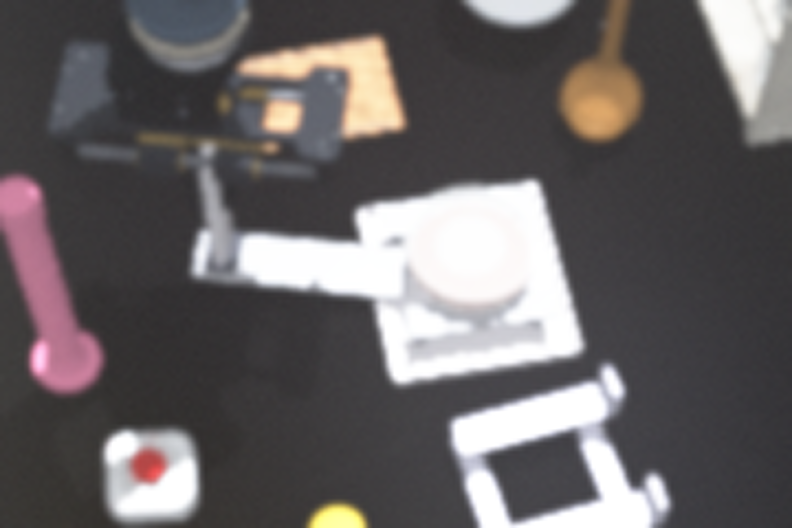

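>>> move_arm:
  moves:
    - {"hand": 0,"x": 0,"y": -0.1,"z": 0,"wx": 0,"wy": 0,"wz": 0}
    - {"hand": 0,"x": 0,"y": -0.2,"z": 0,"wx": 0,"wy": 0,"wz": 0}
    - {"hand": 0,"x": 0,"y": -0.3,"z": 0,"wx": 0,"wy": 0,"wz": 0}
    - {"hand": 0,"x": 0,"y": -0.3,"z": 0,"wx": 0,"wy": 0,"wz": 0}
    - {"hand": 0,"x": 0,"y": -0.3,"z": 0,"wx": 0,"wy": 0,"wz": 0}
    - {"hand": 0,"x": 0,"y": -0.1,"z": 0,"wx": 0,"wy": 0,"wz": 0}
    - {"hand": 0,"x": 0,"y": 0,"z": -0.2,"wx": 0,"wy": 0,"wz": 0}
    - {"hand": 0,"x": 0,"y": 0,"z": -0.4,"wx": 0,"wy": 0,"wz": 0}
    - {"hand": 0,"x": 0,"y": 0,"z": -0.5,"wx": 0,"wy": 0,"wz": 0}
    - {"hand": 0,"x": 0,"y": 0,"z": -0.5,"wx": 0,"wy": 0,"wz": 0}
    - {"hand": 0,"x": 0,"y": 0,"z": -0.5,"wx": 0,"wy": 0,"wz": 0}
    - {"hand": 0,"x": 0,"y": 0,"z": -0.4,"wx": 0,"wy": 0,"wz": 0}
    - {"hand": 0,"x": 0.3,"y": 0,"z": 0,"wx": 0,"wy": 0,"wz": 0}
    - {"hand": 0,"x": 0.6,"y": 0,"z": 0,"wx": 0,"wy": 0,"wz": 0}
    - {"hand": 0,"x": 0.8,"y": 0,"z": 0,"wx": 0,"wy": 0,"wz": -4}
    - {"hand": 0,"x": 0.8,"y": 0,"z": 0,"wx": 0,"wy": 0,"wz": -5}
    - {"hand": 0,"x": 0.8,"y": 0,"z": 0,"wx": 0,"wy": 0,"wz": -5}
    - {"hand": 0,"x": 0.6,"y": 0,"z": 0,"wx": 0,"wy": 0,"wz": -4.6}
    - {"hand": 0,"x": 0,"y": 0,"z": 0,"wx": 0,"wy": 0,"wz": 0}
    - {"hand": 0,"x": 0,"y": 0,"z": 0,"wx": 0,"wy": 0,"wz": 0}

```text
time_s: 60.1
position: [0.4617, 0.3375, 0.1669]
tcp_rot: [[0.008, 1.0, -0.001], [1.0, -0.008, -0.001], [-0.001, -0.001, -1.0]]
force: [-0.4, -0.7, -0.9]
opening: 0.135
```

```bash
python3 g.py .472 .383 .1077 -0.4
```

```text
p [0.4618 0.3375 0.1856] yaw_y -0.46 tilt [-0.0015 -0.001 ] units xyz [1.83 0.4  3.11] wz -0.06 op 0.135 F [-0.4 -0.7 -0.9] t 60.1 q6 [25. 25.]
```

>>> move_arm:
  moves:
    - {"hand": 0,"x": 0.3,"y": 0.1,"z": 0,"wx": 0,"wy": 0,"wz": 0}
    - {"hand": 0,"x": 0.4,"y": 0.1,"z": 0,"wx": 0,"wy": 0,"wz": 0}
    - {"hand": 0,"x": 0.4,"y": 0.1,"z": 0,"wx": 0,"wy": 0,"wz": 0}
    - {"hand": 0,"x": 0.4,"y": 0.1,"z": 0,"wx": 0,"wy": 0,"wz": 0}
    - {"hand": 0,"x": 0.3,"y": 0,"z": 0,"wx": 0,"wy": 0,"wz": 0}
    - {"hand": 0,"x": 0,"y": 0,"z": 0.3,"wx": 0,"wy": 0,"wz": 0}
    - {"hand": 0,"x": 0,"y": 0,"z": 0.5,"wx": 0,"wy": 0,"wz": 0}
    - {"hand": 0,"x": 0,"y": 0,"z": 0.5,"wx": 0,"wy": 0,"wz": 0}
    - {"hand": 0,"x": 0,"y": 0,"z": 0.5,"wx": 0,"wy": 0,"wz": 0}
    - {"hand": 0,"x": 0,"y": 0,"z": 0.5,"wx": 0,"wy": 0,"wz": 0}
    - {"hand": 0,"x": 0,"y": 0,"z": 0.3,"wx": 0,"wy": 0,"wz": 0}
    - {"hand": 0,"x": 0,"y": 0,"z": 0.2,"wx": 0,"wy": 0,"wz": 0}
    - {"hand": 0,"x": 0,"y": 0,"z": 0.1,"wx": 0,"wy": 0,"wz": 0}
    - {"hand": 0,"x": 0,"y": 0,"z": 0.1,"wx": 0,"wy": 0,"wz": 0}
    - {"hand": 0,"x": 0,"y": 0,"z": 0,"wx": 0,"wy": 0,"wz": 0}
    - {"hand": 0,"x": 0,"y": 0,"z": 0,"wx": 0,"wy": 0,"wz": 0}

```text
time_s: 61.7
position: [0.4729, 0.3821, 0.0932]
tcp_rot: [[0.008, 1.0, 0.001], [1.0, -0.008, 0.0], [0.0, 0.001, -1.0]]
force: [0.3, 0.9, -2.3]
opening: 0.138
```

```bash
python3 g.py .472 .383 .1077 -0.4;   python3 - <<'E'
from h import *
c=cap("side"); crop(c,250,60,400,180,5,"side19.png")
E
```

```text
p [0.4729 0.3821 0.1119] yaw_y -0.45 tilt [0.0008 0.0004] units xyz [ 0.03 -0.03  0.17] wz -0.05 op 0.138 F [ 0.3  0.9 -2.3] t 61.7 q6 [28. 29.]
```

View pics/side19.png

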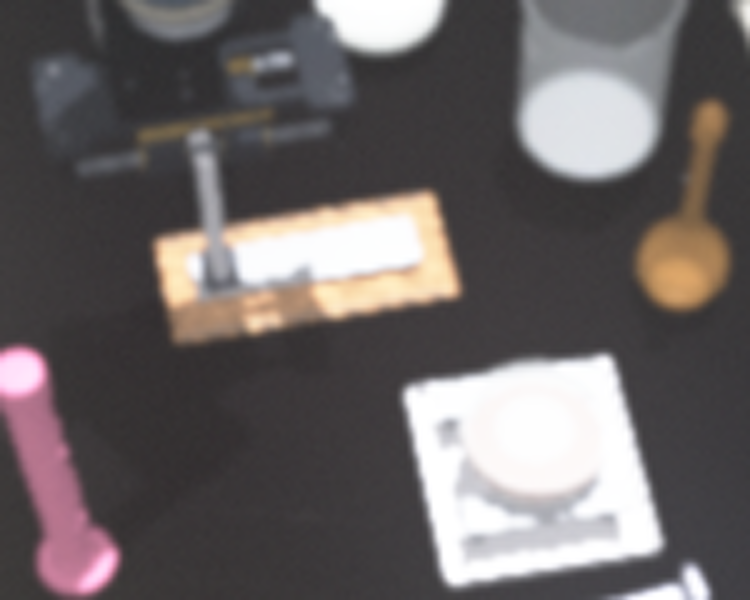

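Lower onto the mat, release, and rise.

>>> move_arm:
  moves:
    - {"hand": 0,"x": 0,"y": 0,"z": 0.1,"wx": 0,"wy": 0,"wz": 0}
    - {"hand": 0,"x": 0,"y": 0,"z": 0.05,"wx": 0,"wy": 0,"wz": 0}
    - {"hand": 0,"x": 0,"y": 0,"z": 0.03,"wx": 0,"wy": 0,"wz": 0}
    - {"hand": 0,"x": 0,"y": 0,"z": 0,"wx": 0,"wy": 0,"wz": 0}
    - {"hand": 0,"x": 0,"y": 0,"z": 0,"wx": 0,"wy": 0,"wz": 0}

```text
time_s: 62.25
position: [0.4727, 0.382, 0.089]
tcp_rot: [[0.008, 1.0, 0.001], [1.0, -0.008, 0.0], [0.0, 0.001, -1.0]]
force: [-1.5, -0.8, 5.2]
opening: 0.139
```

>>> move_arm:
  moves:
    - {"hand": 14,"x": 0,"y": 0,"z": 0,"wx": 0,"wy": 0,"wz": 0}
    - {"hand": 18,"x": 0,"y": 0,"z": 0,"wx": 0,"wy": 0,"wz": 0}
    - {"hand": 26,"x": 0,"y": 0,"z": 0,"wx": 0,"wy": 0,"wz": 0}
    - {"hand": 40,"x": 0,"y": 0,"z": 0,"wx": 0,"wy": 0,"wz": 0}
    - {"hand": 60,"x": 0,"y": 0,"z": 0,"wx": 0,"wy": 0,"wz": 0}
    - {"hand": 60,"x": 0,"y": 0,"z": 0,"wx": 0,"wy": 0,"wz": 0}
    - {"hand": 60,"x": 0,"y": 0,"z": -0.2,"wx": 0,"wy": 0,"wz": 0}
    - {"hand": 60,"x": 0,"y": 0,"z": -0.5,"wx": 0,"wy": 0,"wz": 0}
    - {"hand": 60,"x": 0,"y": 0,"z": -0.8,"wx": 0,"wy": 0,"wz": 0}
    - {"hand": 60,"x": 0,"y": 0,"z": -0.8,"wx": 0,"wy": 0,"wz": 0}
    - {"hand": 60,"x": 0,"y": 0,"z": -0.8,"wx": 0,"wy": 0,"wz": 0}
    - {"hand": 60,"x": 0,"y": 0,"z": -0.8,"wx": 0,"wy": 0,"wz": 0}
    - {"hand": 60,"x": 0,"y": 0,"z": -0.8,"wx": 0,"wy": 0,"wz": 0}
    - {"hand": 60,"x": 0,"y": 0,"z": -0.8,"wx": 0,"wy": 0,"wz": 0}
    - {"hand": 60,"x": 0.5,"y": -0.5,"z": -0.5,"wx": 0,"wy": 0,"wz": 0}
    - {"hand": 60,"x": 0.9,"y": -0.9,"z": 0,"wx": 0,"wy": 0,"wz": 0}
    - {"hand": 60,"x": 0.9,"y": -0.9,"z": 0,"wx": 0,"wy": 0,"wz": 0}
    - {"hand": 60,"x": 0.9,"y": -0.9,"z": 0,"wx": 0,"wy": 0,"wz": 0}
    - {"hand": 60,"x": 0.9,"y": -0.9,"z": 0,"wx": 0,"wy": 0,"wz": 0}
    - {"hand": 60,"x": 0.9,"y": -0.9,"z": 0,"wx": 0,"wy": 0,"wz": 0}

```text
time_s: 64.25
position: [0.3462, 0.5093, 0.2388]
tcp_rot: [[0.007, 1.0, -0.0], [1.0, -0.007, 0.0], [0.0, -0.0, -1.0]]
force: [-0.4, -0.8, -0.9]
opening: 0.692
```

>>> move_arm:
  moves:
    - {"hand": 60,"x": 0.9,"y": -0.9,"z": 0,"wx": 0,"wy": 0,"wz": 0}
    - {"hand": 60,"x": 0.9,"y": -0.9,"z": 0,"wx": 0,"wy": 0,"wz": 0}
    - {"hand": 60,"x": 0.9,"y": -0.9,"z": 0,"wx": 0,"wy": 0,"wz": 0}
    - {"hand": 60,"x": 0.5,"y": -0.5,"z": 0,"wx": 0,"wy": 0,"wz": 0}
    - {"hand": 60,"x": 0,"y": 0,"z": 0,"wx": 0,"wy": 0,"wz": 0}
    - {"hand": 60,"x": 0,"y": 0,"z": 0,"wx": 0,"wy": 0,"wz": 0}
    - {"hand": 60,"x": 0,"y": 0,"z": 0,"wx": 0,"wy": 0,"wz": 0}

```text
time_s: 64.95
position: [0.2701, 0.5877, 0.2383]
tcp_rot: [[0.009, 1.0, 0.0], [1.0, -0.009, -0.001], [-0.001, 0.0, -1.0]]
force: [0.8, -0.3, -0.8]
opening: 0.686
```

```bash
python3 g.py .472 .383 .1077 -0.4; python3 - <<'E'
from m2 import *
lifter()
for n in("side","top"):
    c=cap(n); crop(c,*((230,60,480,370) if n=="side" else (190,110,480,290)),1.9 if n=="side" else 2.7,n+"20.png"); W=cloud(c); X,Y,Z=W[...,0],W[...,1],W[...,2]
    m=(X>.55)&(X<.74)&(abs(Y-.18)<.1)&(Z>.055)&(Z<.066); p=W[m]; print(n,"dish",p.mean(0).round(4),np.linalg.lstsq(np.c_[p[:,:2],np.ones(len(p))],p[:,2],rcond=None)[0][:2].round(3))
    m=(X>.45)&(X<.65)&(Y<-.12)&(Y>-.47)&(Z>.2)&(Z<.24); k,l,st,ce=cv2.connectedComponentsWithStats(m.astype(np.uint8))
    for i in range(1,k):
        if st[i,4]>20: print("stopper",ray(c,ce[i],.225)[0].round(4),W[l==i][:,2].mean().round(4))
E
```

```text
p [0.2701 0.5877 0.257 ] yaw_y -0.52 tilt [ 0.0002 -0.0008] units xyz [-8.11  8.15  5.98] wz -0.12 op 0.686 F [ 0.8 -0.3 -0.8] t 65.0 q6 [55. 56.]
== side
mat c [532.5 383.4] size [ 99.2 209.3] longdir -0.1
blade front x>.5 c [542.2 399.9] size [52.9 89. ] longdir -12.0 fitline 174.1 maxx 0.5877
grip [0.4435 0.3985 0.1041] [0.4507 0.4192 0.1383] 88
griptop 39 [0.4435 0.4022 0.1298] ('c', array([444.4, 404.4]), 'size', array([27.9, 11.7]), 'longdir', 80.0) ray [0.4436 0.4038 0.128 ]
== top
mat c [533.4 381.4] size [ 95.6 202.7] longdir -0.2
blade front x>.5 c [544.2 399.1] size [53.  83.4] longdir -1.1 fitline 174.0 maxx 0.5858
grip [0.4415 0.4    0.1107] [0.4485 0.4171 0.1401] 67
griptop 36 [0.4427 0.4018 0.1317] ('c', array([443.5, 403.9]), 'size', array([26.1, 11.1]), 'longdir', 84.1) ray [0.4433 0.4029 0.128 ]
side dish [0.6473 0.1809 0.0604] [0.005 0.002]
stopper [ 0.5526 -0.2123  0.225 ] 0.2206
stopper [ 0.5518 -0.3028  0.225 ] 0.2212
stopper [ 0.5526 -0.3904  0.225 ] 0.2225
top dish [0.6459 0.1818 0.0597] [-0.004 -0.003]
stopper [ 0.5489 -0.3875  0.225 ] 0.2192
stopper [ 0.5498 -0.2058  0.225 ] 0.2193
stopper [ 0.5493 -0.2967  0.225 ] 0.2198
```

View pics/side20.png

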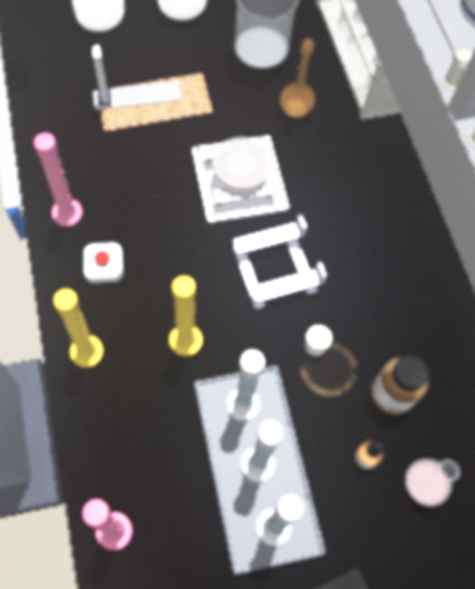

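View pics/top20.png

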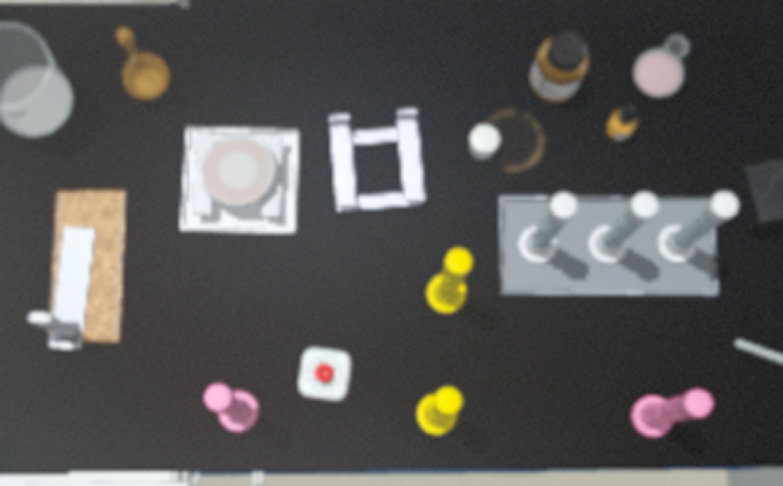

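>>> move_arm:
  moves:
    - {"hand": 60,"x": -0.5,"y": 0.5,"z": 0,"wx": 0,"wy": 0,"wz": 5.5}
    - {"hand": 60,"x": -0.8,"y": 0.8,"z": 0,"wx": 0,"wy": 0,"wz": 0}
    - {"hand": 60,"x": -0.8,"y": 0.8,"z": 0,"wx": 0,"wy": 0,"wz": 0}
    - {"hand": 60,"x": -0.8,"y": 0.8,"z": 0,"wx": 0,"wy": 0,"wz": 0}
    - {"hand": 60,"x": -0.8,"y": 0.8,"z": 0,"wx": 0,"wy": 0,"wz": 0}
    - {"hand": 60,"x": -0.8,"y": 0.8,"z": 0,"wx": 0,"wy": 0,"wz": 0}
    - {"hand": 60,"x": -0.8,"y": 0.8,"z": 0,"wx": 0,"wy": 0,"wz": 0}
    - {"hand": 60,"x": -0.8,"y": 0.8,"z": 0,"wx": 0,"wy": 0,"wz": 0}
    - {"hand": 60,"x": -0.5,"y": 0.5,"z": 0,"wx": 0,"wy": 0,"wz": 0}
    - {"hand": 60,"x": 0,"y": 0,"z": 0,"wx": 0,"wy": 0,"wz": 0}
    - {"hand": 60,"x": 0,"y": 0,"z": 0,"wx": 0,"wy": 0,"wz": 0}

```text
time_s: 66.25
position: [0.4178, 0.4082, 0.2384]
tcp_rot: [[0.105, 0.994, -0.0], [0.994, -0.105, 0.001], [0.0, -0.0, -1.0]]
force: [0.3, -1.0, 1.1]
opening: 0.694
```

```bash
python3 g.py .4432 .403 .1077 -6; python3 - <<'E'
from m2 import *
c=cap("side"); W=cloud(c); crop(c,250,60,400,180,5,"side21.png")
hsv=cv2.cvtColor(c["image"],cv2.COLOR_RGB2HSV); X,Y,Z=W[...,0],W[...,1],W[...,2]
for lo,hi in((.47,.50),(.5,.53),(.53,.56),(.56,.58)):
    m=(X>lo)&(X<hi)&(Y>.33)&(Y<.46)&(Z<.015)&(hsv[...,2]>150)&(hsv[...,1]<50); p=ray(c,np.argwhere(m)[:,::-1],.006); print(lo,m.sum(),p.mean(0).round(4),p[:,1].min().round(4),p[:,1].max().round(4))
E
```

```text
p [0.4178 0.4082 0.2571] yaw_y -6.05 tilt [-0.0003  0.0005] units xyz [-0.1   1.04  5.98] wz -0.05 op 0.694 F [ 0.3 -1.   1.1] t 66.2 q6 [33. 39.]
0.47 94 [0.4849 0.4033 0.006 ] 0.3785 0.4286
0.5 101 [0.5151 0.4016 0.006 ] 0.3759 0.4272
0.53 97 [0.5449 0.3994 0.006 ] 0.374 0.4269
0.56 64 [0.5702 0.3967 0.006 ] 0.3732 0.4214
```

View pics/side21.png

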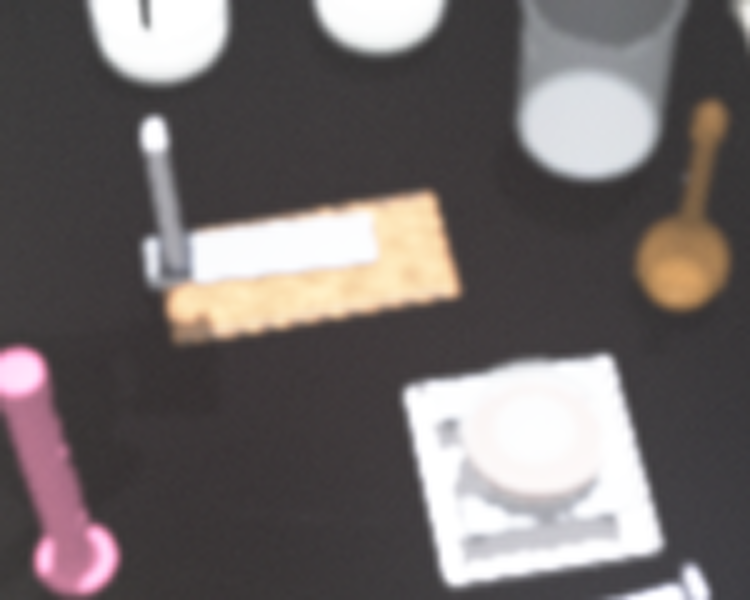

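>>> move_arm:
  moves:
    - {"hand": 60,"x": -0.05,"y": 0.5,"z": 0,"wx": 0,"wy": 0,"wz": -1.2}
    - {"hand": 60,"x": 0,"y": 0.54,"z": 0,"wx": 0,"wy": 0,"wz": 0}
    - {"hand": 60,"x": 0,"y": 0,"z": 0.5,"wx": 0,"wy": 0,"wz": 0}
    - {"hand": 60,"x": 0,"y": 0,"z": 0.7,"wx": 0,"wy": 0,"wz": 0}
    - {"hand": 60,"x": 0,"y": 0,"z": 0.7,"wx": 0,"wy": 0,"wz": 0}
    - {"hand": 60,"x": 0,"y": 0,"z": 0.7,"wx": 0,"wy": 0,"wz": 0}
    - {"hand": 60,"x": 0,"y": 0,"z": 0.7,"wx": 0,"wy": 0,"wz": 0}
    - {"hand": 60,"x": 0,"y": 0,"z": 0.7,"wx": 0,"wy": 0,"wz": 0}
    - {"hand": 60,"x": 0,"y": 0,"z": 0.7,"wx": 0,"wy": 0,"wz": 0}
    - {"hand": 60,"x": 0,"y": 0,"z": 0.6,"wx": 0,"wy": 0,"wz": 0}
    - {"hand": 60,"x": 0,"y": 0,"z": 0.4,"wx": 0,"wy": 0,"wz": 0}
    - {"hand": 60,"x": 0,"y": 0,"z": 0.2,"wx": 0,"wy": 0,"wz": 0}
    - {"hand": 60,"x": 0,"y": 0,"z": 0,"wx": 0,"wy": 0,"wz": 0}
    - {"hand": 40,"x": 0,"y": 0,"z": 0,"wx": 0,"wy": 0,"wz": 0}
    - {"hand": 28,"x": 0,"y": 0,"z": 0,"wx": 0,"wy": 0,"wz": 0}
    - {"hand": 20,"x": 0,"y": 0,"z": 0,"wx": 0,"wy": 0,"wz": 0}
    - {"hand": 15,"x": 0,"y": 0,"z": 0,"wx": 0,"wy": 0,"wz": 0}
    - {"hand": 8,"x": 0,"y": 0,"z": 0,"wx": 0,"wy": 0,"wz": 0}
    - {"hand": 0,"x": 0,"y": 0,"z": 0,"wx": 0,"wy": 0,"wz": 0}
    - {"hand": 0,"x": 0,"y": 0,"z": 0,"wx": 0,"wy": 0,"wz": 0}

```text
time_s: 68.3
position: [0.4435, 0.4048, 0.0909]
tcp_rot: [[0.083, 0.997, 0.001], [0.997, -0.083, 0.0], [0.0, 0.001, -1.0]]
force: [0.0, -1.5, 1.8]
opening: 0.138
```

```bash
python3 g.py .472 .383 .1077 -0.4
```

```text
p [0.4435 0.4048 0.1096] yaw_y -4.74 tilt [0.0006 0.0001] units xyz [-0.78  1.21  0.08] wz -4.34 op 0.138 F [ 0.  -1.5  1.8] t 68.3 q6 [32. 36.]
```

>>> move_arm:
  moves:
    - {"hand": 0,"x": 0,"y": 0,"z": -0.1,"wx": 0,"wy": 0,"wz": 0}
    - {"hand": 0,"x": 0,"y": 0,"z": -0.3,"wx": 0,"wy": 0,"wz": 0}
    - {"hand": 0,"x": 0,"y": 0,"z": -0.2,"wx": 0,"wy": 0,"wz": 0}
    - {"hand": 0,"x": 0,"y": 0,"z": 0,"wx": 0,"wy": 0,"wz": -2}
    - {"hand": 0,"x": 0,"y": 0,"z": 0,"wx": 0,"wy": 0,"wz": -2.3}
    - {"hand": 0,"x": -0.2,"y": 0.3,"z": 0,"wx": 0,"wy": 0,"wz": 0}
    - {"hand": 0,"x": -0.3,"y": 0.4,"z": 0,"wx": 0,"wy": 0,"wz": 0}
    - {"hand": 0,"x": -0.3,"y": 0.3,"z": 0,"wx": 0,"wy": 0,"wz": 0}
    - {"hand": 0,"x": -0.1,"y": 0.15,"z": 0,"wx": 0,"wy": 0,"wz": 0}
    - {"hand": 0,"x": 0,"y": 0,"z": 0,"wx": 0,"wy": 0,"wz": 0}
    - {"hand": 0,"x": 0,"y": 0,"z": 0.2,"wx": 0,"wy": 0,"wz": 0}
    - {"hand": 0,"x": 0,"y": 0,"z": 0.2,"wx": 0,"wy": 0,"wz": 0}
    - {"hand": 0,"x": 0,"y": 0,"z": 0.1,"wx": 0,"wy": 0,"wz": 0}
    - {"hand": 0,"x": 0,"y": 0,"z": 0.05,"wx": 0,"wy": 0,"wz": 0}
    - {"hand": 0,"x": 0,"y": 0,"z": 0.03,"wx": 0,"wy": 0,"wz": 0}
    - {"hand": 0,"x": 0,"y": 0,"z": 0,"wx": 0,"wy": 0,"wz": 0}
    - {"hand": 0,"x": 0,"y": 0,"z": 0,"wx": 0,"wy": 0,"wz": 0}

```text
time_s: 70.0
position: [0.4719, 0.3822, 0.0914]
tcp_rot: [[0.008, 1.0, 0.0], [1.0, -0.008, 0.0], [0.0, 0.0, -1.0]]
force: [0.3, 0.2, -1.4]
opening: 0.135
```

```bash
python3 g.py .472 .383 .1077 -0.4
```

```text
p [0.4719 0.3822 0.1101] yaw_y -0.45 tilt [0.0002 0.0001] units xyz [0.03 0.   0.1 ] wz -0.05 op 0.135 F [ 0.3  0.2 -1.4] t 70.0 q6 [28. 29.]
```

>>> move_arm:
  moves:
    - {"hand": 0,"x": 0,"y": 0,"z": 0.04,"wx": 0,"wy": 0,"wz": 0}
    - {"hand": 0,"x": 0,"y": 0,"z": 0.02,"wx": 0,"wy": 0,"wz": 0}
    - {"hand": 0,"x": 0,"y": 0,"z": 0,"wx": 0,"wy": 0,"wz": 0}

```text
time_s: 70.3
position: [0.4722, 0.3823, 0.0908]
tcp_rot: [[0.008, 1.0, 0.001], [1.0, -0.008, 0.001], [0.001, 0.001, -1.0]]
force: [-1.0, -1.0, 4.4]
opening: 0.134
```

>>> move_arm:
  moves:
    - {"hand": 14,"x": 0,"y": 0,"z": 0,"wx": 0,"wy": 0,"wz": 0}
    - {"hand": 18,"x": 0,"y": 0,"z": 0,"wx": 0,"wy": 0,"wz": 0}
    - {"hand": 26,"x": 0,"y": 0,"z": 0,"wx": 0,"wy": 0,"wz": 0}
    - {"hand": 40,"x": 0,"y": 0,"z": 0,"wx": 0,"wy": 0,"wz": 0}
    - {"hand": 60,"x": 0,"y": 0,"z": 0,"wx": 0,"wy": 0,"wz": 0}
    - {"hand": 60,"x": 0,"y": 0,"z": 0,"wx": 0,"wy": 0,"wz": 0}
    - {"hand": 60,"x": 0,"y": 0,"z": 0,"wx": 0,"wy": 0,"wz": 0}
    - {"hand": 60,"x": 0,"y": 0,"z": -0.2,"wx": 0,"wy": 0,"wz": 0}
    - {"hand": 60,"x": 0,"y": 0,"z": -0.5,"wx": 0,"wy": 0,"wz": 0}
    - {"hand": 60,"x": 0,"y": 0,"z": -0.8,"wx": 0,"wy": 0,"wz": 0}
    - {"hand": 60,"x": 0,"y": 0,"z": -0.8,"wx": 0,"wy": 0,"wz": 0}
    - {"hand": 60,"x": 0,"y": 0,"z": -0.8,"wx": 0,"wy": 0,"wz": 0}
    - {"hand": 60,"x": 0,"y": 0,"z": -0.8,"wx": 0,"wy": 0,"wz": 0}
    - {"hand": 60,"x": 0,"y": 0,"z": -0.8,"wx": 0,"wy": 0,"wz": 0}
    - {"hand": 60,"x": 0.4,"y": -0.4,"z": -0.8,"wx": 0,"wy": 0,"wz": 0}
    - {"hand": 60,"x": 0.9,"y": -0.9,"z": 0,"wx": 0,"wy": 0,"wz": 0}
    - {"hand": 60,"x": 0.9,"y": -0.9,"z": 0,"wx": 0,"wy": 0,"wz": 0}
    - {"hand": 60,"x": 0.9,"y": -0.9,"z": 0,"wx": 0,"wy": 0,"wz": 0}
    - {"hand": 60,"x": 0.9,"y": -0.9,"z": 0,"wx": 0,"wy": 0,"wz": 0}
    - {"hand": 60,"x": 0.5,"y": -0.5,"z": 0,"wx": 0,"wy": 0,"wz": 0}

```text
time_s: 72.3
position: [0.3585, 0.497, 0.2285]
tcp_rot: [[0.006, 1.0, 0.001], [1.0, -0.006, 0.001], [0.001, 0.001, -1.0]]
force: [0.9, -0.4, -0.2]
opening: 0.69
```

>>> move_arm:
  moves:
    - {"hand": 60,"x": 0.8,"y": -0.8,"z": 0,"wx": 0,"wy": 0,"wz": 0}
    - {"hand": 60,"x": 0.8,"y": -0.8,"z": 0,"wx": 0,"wy": 0,"wz": 0}
    - {"hand": 60,"x": 0.8,"y": -0.8,"z": 0,"wx": 0,"wy": 0,"wz": 0}
    - {"hand": 60,"x": 0.5,"y": -0.5,"z": 0,"wx": 0,"wy": 0,"wz": 0}
    - {"hand": 60,"x": 0,"y": 0,"z": 0,"wx": 0,"wy": 0,"wz": 0}
    - {"hand": 60,"x": 0,"y": 0,"z": 0,"wx": 0,"wy": 0,"wz": 0}
    - {"hand": 60,"x": 0,"y": 0,"z": 0,"wx": 0,"wy": 0,"wz": 0}
    - {"hand": 60,"x": 0,"y": 0,"z": 0,"wx": 0,"wy": 0,"wz": 0}

```text
time_s: 73.1
position: [0.2894, 0.5677, 0.2273]
tcp_rot: [[0.01, 1.0, 0.0], [1.0, -0.01, -0.0], [-0.0, 0.0, -1.0]]
force: [0.2, -0.1, 0.4]
opening: 0.69
```

```bash
python3 g.py .472 .383 .1077 -0.4; python3 - <<'E'
from m2 import *
lifter()
for n in("side","top"):
    c=cap(n); crop(c,*((230,60,480,370) if n=="side" else (190,110,480,290)),1.9 if n=="side" else 2.7,n+"22.png"); W=cloud(c); X,Y,Z=W[...,0],W[...,1],W[...,2]
    m=(X>.55)&(X<.74)&(abs(Y-.18)<.1)&(Z>.055)&(Z<.066); p=W[m]; print(n,"dish",p.mean(0).round(4),np.linalg.lstsq(np.c_[p[:,:2],np.ones(len(p))],p[:,2],rcond=None)[0][:2].round(3))
    m=(X>.45)&(X<.65)&(Y<-.12)&(Y>-.47)&(Z>.2)&(Z<.24); k,l,st,ce=cv2.connectedComponentsWithStats(m.astype(np.uint8))
    for i in range(1,k):
        if st[i,4]>20: print("stopper",ray(c,ce[i],.225)[0].round(4),W[l==i][:,2].mean().round(4))
E
```

```text
p [0.2894 0.5677 0.246 ] yaw_y -0.55 tilt [ 0.0002 -0.0004] units xyz [-7.32  7.37  5.54] wz -0.15 op 0.69 F [ 0.2 -0.1  0.4] t 73.1 q6 [53. 54.]
== side
mat c [532.4 383.6] size [ 99.6 209.2] longdir -0.3
blade front x>.5 c [557.8 383.5] size [114.7  51.8] longdir 0.4 fitline 179.0 maxx 0.6136
grip [0.471  0.3755 0.1036] [0.4772 0.3953 0.138 ] 88
griptop 37 [0.4707 0.38   0.1311] ('c', array([471.1, 381.8]), 'size', array([11.5, 24.6]), 'longdir', -88.2) ray [0.4709 0.3827 0.128 ]
== top
mat c [531.6 381.4] size [ 95.6 205.9] longdir -0.4
blade front x>.5 c [556.9 381.5] size [ 45.6 108.9] longdir -0.3 fitline 1.7 maxx 0.6114
grip [0.469  0.3775 0.1072] [0.4786 0.3918 0.1392] 77
griptop 40 [0.4704 0.3791 0.1307] ('c', array([471.7, 380.1]), 'size', array([13.7, 23.3]), 'longdir', -89.7) ray [0.4708 0.3798 0.128 ]
side dish [0.6472 0.1813 0.0603] [-0.     0.001]
stopper [ 0.5524 -0.2123  0.225 ] 0.2206
stopper [ 0.5517 -0.3028  0.225 ] 0.2215
stopper [ 0.5525 -0.3905  0.225 ] 0.2225
top dish [0.6459 0.182  0.0598] [-0.006 -0.003]
stopper [ 0.549  -0.3874  0.225 ] 0.22
stopper [ 0.5494 -0.2058  0.225 ] 0.2197
stopper [ 0.5489 -0.2964  0.225 ] 0.22
```

View pics/side22.png

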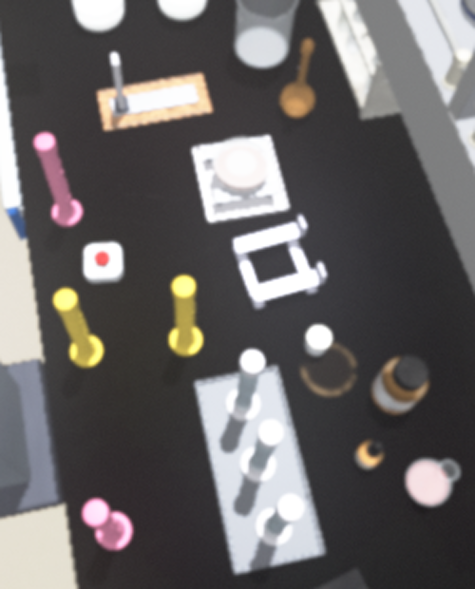

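```bash
python3 -c "
from rig import order; print(order.hand_in())"
```

```text
the job is handed in; nothing more can be done
None
```

The job is done and handed in at about 73 s of the 210 s allowed. The hand-in gave no verdict, so what follows rests on my own last checks.

- **Cylinders:** all three grey-stoppered cylinders stand in the spill tray. Their stoppers measure about x 0.551 and y −0.21, −0.30 and −0.39. The two cameras disagree by 3–6 mm up there, which is well inside the tray. Stopper tops read 2–5 mm below the expected 0.225 m. They had read the same way before I moved them, so I took it as camera bias.
- **Dish:** I lifted it on the blade and laid it on the bridge. It measures (0.6465, 0.182), about 2 mm from the bridge centre I measured. It lies level within 0.01 rad, and the blade is fully out.
- **Lifter:** I put it back on the mat, and it was then knocked about 30 mm back and 20 mm sideways while the arm was away. I regrasped it and set it down again. It now sits within about 3 mm of its centred position and is aligned with the mat, pointing as before.
- **Bystanders:** the last side picture shows the timer, pot and dropper bottle where they started. I judged this by eye and did not measure them.

The arm was standing clear of everything at hand-in, and no check failed.

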